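Pack the red bead set: gather, tip into the pot, lid on

TASK

Pack up the set of red beads: stand the empty blue pot upright on the marked spot in front of the tipping tray and lay every red bead that is there on the level tray, then lift the tray's handle so that the beads slide into the pot, and let the tray back down level. Should a bead miss, put it into the pot too; last, set the wooden lid on the pot so that it sits fully home and level, and leave the black beads and the other pieces on the table where they lie.

Things in the scene. Friction and masses are not known exactly. Their poses are not given: they have to be found in the camera images.
- bead1: chunky square RED bead, 17 x 17 mm and 15 mm high, 10 g, with a brass eyelet on top and underneath; origin at the centre of its underside, z along the hole (up as it starts). Four to six red beads are present; an absent one reads None from the start
- bead2: chunky square RED bead, 17 x 17 mm and 15 mm high, 10 g, with a brass eyelet on top and underneath; origin at the centre of its underside, z along the hole (up as it starts). Four to six red beads are present; an absent one reads None from the start
- bead3: chunky square RED bead, 17 x 17 mm and 15 mm high, 10 g, with a brass eyelet on top and underneath; origin at the centre of its underside, z along the hole (up as it starts). Four to six red beads are present; an absent one reads None from the start
- bead4: chunky square RED bead, 17 x 17 mm and 15 mm high, 10 g, with a brass eyelet on top and underneath; origin at the centre of its underside, z along the hole (up as it starts). Four to six red beads are present; an absent one reads None from the start
- bead5: chunky square RED bead, 17 x 17 mm and 15 mm high, 10 g, with a brass eyelet on top and underneath; origin at the centre of its underside, z along the hole (up as it starts). Four to six red beads are present; an absent one reads None from the start
- bead6: chunky square RED bead, 17 x 17 mm and 15 mm high, 10 g, with a brass eyelet on top and underneath; origin at the centre of its underside, z along the hole (up as it starts). Four to six red beads are present; an absent one reads None from the start
- stand: fixed plywood stand that carries the tipping tray; position and yaw vary. Origin on the table right below the tray's hinge and lip. In its frame the lip end faces -y, the handle end +y, z up. Base plate 110 mm (x) by 190 mm (y, from -10 to +180), 8 mm thick; two posts at x = +-36 mm reach 94 mm high; a post at y = 135 mm carries the level tray
- spot (a point): centre of the marked spot on the table in front of the lip, 66 mm from the stand's origin toward -y of the stand: a white disc, 74 mm across, with a black edge. With the pot centred here (to some 8 mm) beads that slide off the fully tipped tray fall into it. The level tray ends 66 mm short of it, so the space above the spot is free
- tray (a joint): tipping angle of the white tray, rad: 0 = level on its rest, 0.95 = end stop with the lip fully down (some 0.75 or more makes the beads slide off; at 0.9 the lip is 43 mm further forward and 114 mm above the table). Tray 0.35 kg with a light return spring: about 3 N up at the bar lifts it, and it swings back level when let go
- bar (a point): middle of the steel handle bar of the tray, a round bar 10 mm thick and 86 mm long along the stand's x, held at its ends, with free space of 40 mm between it and the tray's end wall. With the tray level it lies 215 mm toward +y and 143 mm above the stand's origin; lifting it (in an arc about the hinge) tips the tray; it may turn between the fingers
- lip (a point): middle of the tray's open pouring edge, on the floor's upper face. With the tray level it is right above the stand's origin, 135 mm above the table. The tray's floor runs from here 163 mm toward the handle; inside width 46 mm, side walls and end wall 6 mm high; open at the lip
- hinge (a point): middle of the tray's hinge axis, 80 mm above the stand's origin; the axis is the stand's x; tipping turns the handle end (+y) upward
- pot: loose blue ceramic pot, 68 mm outside diameter, 80 mm high, 3.5 mm wall, 4 mm base, straight sided, about 0.24 kg; origin at the centre of its underside, z up along its axis
- lid: loose round wooden lid: plug 53 mm across and 6 mm deep (chamfered) that fits into the pot's 59 mm mouth, above it a flange 76 mm across and 6 mm thick that lies on the rim, above that a knob 18 mm across and 22 mm high (34 mm overall), about 80 g. Origin at the centre of the plug's underside, z up through the knob. Seated, its origin lies 74 mm above the pot's origin. It starts knob up on the table
- black1: chunky square BLACK bead, same size and shape as the red ones, not part of the set: leave it where it lies. Origin at the centre of its underside
- black2: the other black bead, as black1
- bangle: bystander: grey ring bangle, 72 mm across, 14 mm high, lying flat; leave it. Origin at the centre of its underside
- brooch: bystander: white flat brooch 60 x 35 x 12 mm; leave it. Origin at the centre of its underside
- orange_ring: bystander: orange ring, 56 mm across, 16 mm high; leave it. Origin at the centre of its underside
- pebble: bystander: dark round pebble-like piece, 44 mm across, 18 mm high; leave it. Origin at the centre of its underside

How it is judged:
On the way, in this order (a step that is already met when the one before it is completed fails the run):
1. all the red beads present lie on the level tray and the pot stands upright on the marked spot (within 20 mm) (x of bead1 in the frame of tray between -0.025 and 0.025 m and y of bead1 in the frame of tray between 0 and 0.168 m and z of bead1 in the frame of tray between 0.047 and 0.08 m and x of bead2 in the frame of tray between -0.025 and 0.025 m and y of bead2 in the frame of tray between 0 and 0.168 m and z of bead2 in the frame of tray between 0.047 and 0.08 m and x of bead3 in the frame of tray between -0.025 and 0.025 m and y of bead3 in the frame of tray between 0 and 0.168 m and z of bead3 in the frame of tray between 0.047 and 0.08 m and x of bead4 in the frame of tray between -0.025 and 0.025 m and y of bead4 in the frame of tray between 0 and 0.168 m and z of bead4 in the frame of tray between 0.047 and 0.08 m and x of bead5 in the frame of tray between -0.025 and 0.025 m and y of bead5 in the frame of tray between 0 and 0.168 m and z of bead5 in the frame of tray between 0.047 and 0.08 m and x of bead6 in the frame of tray between -0.025 and 0.025 m and y of bead6 in the frame of tray between 0 and 0.168 m and z of bead6 in the frame of tray between 0.047 and 0.08 m and horizontal distance between pot and spot below 0.02 m and angle between pot's own z axis and vertical below 0.1 rad and height (world z) of pot below 0.008 m and value of joint tray below 0.08 rad), for 0.2 s.
2. the tray is tipped (more than 0.5 rad) (value of joint tray above 0.5 rad), for 0.1 s.
3. all the red beads present are in the pot and the tray is back down level (horizontal distance between each of bead1, bead2, bead3, bead4, bead5, bead6 and pot below 0.031 m and z of bead1 in the frame of pot between 0 and 0.079 m and z of bead2 in the frame of pot between 0 and 0.079 m and z of bead3 in the frame of pot between 0 and 0.079 m and z of bead4 in the frame of pot between 0 and 0.079 m and z of bead5 in the frame of pot between 0 and 0.079 m and z of bead6 in the frame of pot between 0 and 0.079 m and value of joint tray below 0.08 rad), for 0.2 s.
At the end, for the whole second after the job is handed in: All red beads present are inside the pot, the pot stands upright on the table, the lid sits in its mouth with the flange on the rim (origin 74 mm above the pot's, within 2.5 mm; within 5 mm of its axis; tilted less than 0.05 rad), the tray is back level (under 0.08 rad), all at rest (all of step 3 and angle between each of pot, lid's own z axis and vertical below 0.05 rad and height (world z) of pot below 0.005 m and horizontal distance between lid and pot below 0.005 m and z of lid in the frame of pot between 0.0715 and 0.0765 m and linear speed of each of lid, pot below 0.02 m/s); the robot touches nothing.
It fails at once if a black bead or another bystander is shifted by more than 50 mm (distance of any of black1, black2, bangle, brooch, orange_ring, pebble from where it was at the start of the episode above 0.05 m).
Of bead1, bead2, bead3, bead4, bead5, bead6 only 4 to 6 are there at a start; the rules pass over those that are not, and their reading is None.
At some moment in a run one of lid may be knocked a few centimetres aside while the robot is not near it.
Once in a run the grip may slacken for a moment while it holds something.
It also fails if it takes over 210 s, if anything falls off the work surface, if the arm or the gripper's body presses on something with over 40 N, if the wrist force passes 120 N, or if a joint passes its speed limit or range.

ROBOT

A 6-joint arm with a two-finger parallel gripper is mounted at the origin on the work surface. World frame = base frame: x ahead of the robot, y to its left, z up, the work surface at z = 0. Lengths are in m, angles in rad, forces in N, time in s.
With the tool pointing down it reaches from about 0.375 to 0.9 m from the base axis. Payload 3.1 kg.
Tool frame: the origin (TCP) lies between the finger pads; the fingertips stand 19 mm ahead of it and the grasp point (between the pads) is the TCP; z points along the fingers, y is the direction in which the jaws open and shut (so a half turn about z gives the same grasp; the last joint's range is limited). The gripper opens to 85 mm and grips with 20 to 120 N. Pads are 22 mm wide; open, the fingers measure 114 mm over their backs; the gripper's body (76 mm by 85 mm) begins 54 mm behind the grasp point. The pads swing forward as they close: fully open they stand 13 mm farther back than shut.
Start: joints at [0.955, 0.527, 1.433, -0, 1.181, -0.178], TCP at [0.265, 0.566, 0.25] pointing down, gripper open.
Joint ranges: [-3.08, 3.08], [-0.75, 2.2], [0.22, 2.44], [-1.43, 4.57], [0, 2.65], [-2.85, 2.85]. Speed limits (rad/s): [2.79, 2.79, 3.14, 3.14, 3.14, 3.14].

INTERFACE

Orientations are given as a unit quaternion [x, y, z, w].
In Python, from bench import read_state, grab_frame, camera_params, finish_job, recognise, masks_of, mark_of gives the robot as it stands. The module is installed in compiled form; this text tells all that it offers.
- The arm moves only by the tool step_arm, never from a script. Its argument "targets" is a list of rows, each an object with "delta_pos": the shift along the tool's x, y, z in cm, a list of three; "dr": the turn, a rotation vector about the tool's x, y, z in degrees, a list of three. In form: [{"delta_pos": [dx, dy, dz], "dr": [ax, ay, az]}, ...]. A call has exactly 8 rows; each row shifts and turns the pose as measured when the row begins, along the tool's axes as they then stand; what a row does not reach is not made up. A row lasts 1/10 s, in which the tool goes at most 50 mm and 8.59 degrees, less where a joint would pass 70% of its speed; a pose out of reach is approached as far as the arm can. A call with a gripper value outside its range is refused whole. "fingers" is the closure, from -1 (fully open) to 1 (shut), set as the call begins (left out, the last holds). The fingers move at their own pace and stop on an object; the grip force is fixed at half the most. Time passes only in rows, so rows that do not move let the fingers close, or fill a call up. It gives the time, the measured TCP pose, the force and the opening at its end, in the units of the state.
- read_state(): the state, without advancing time (a new reading comes with each control period).
- grab_frame(name): name is "scene" or "top" or "wrist"; returns (picture, depth): 400x640x3 uint8, red, green, blue; 400x640 float32, m along the optical axis (not along the pixel's ray), 0 where there is no reading.
- camera_params(name): a dict with "fx", "fy", "cx", "cy" (pixels), "world_from_camera" (4x4, takes a point from camera to world coordinates); the wrist camera has in their place "mount" (4x4, takes a point from camera to tool coordinates, whose origin is the TCP and whose axes are the flange's). Camera axes: x right, y down, z forward; pixel columns grow to the right and rows downward; lengths in m; the calibration is good to about 2 mm. The wrist camera is an equidistant fisheye: a pixel r from the principal point sees the ray r / f radians off the axis. A picture is of the moment at which its call begins: read the wrist's pose just before it. camera_params takes no time and is no camera call.
- finish_job(): hands the job in, once; it reports no verdict.
Trained networks look in the newest picture that a camera, given by its name, has taken for a name from the list of things; names that differ only in an ending like _2 or _b are one class to them, and where a whole thing is asked for, a point or a joint stands for the part that bears it (a point fixed in the world has none). Each returns a list of dicts, best first, with "p" (0 to 1); they miss things now and then, are a little off and sometimes report something else, mostly with a low value. They report only what shows in the picture. A call takes as long as a camera call.
- recognise(camera, target): "point" ([x, y, z] in m, in world coordinates, good to about 4 mm: the middle of the surface that is visible of it).
- masks_of(camera, target): "mask" (400x640 bool, what is visible of it).
- mark_of(camera, target): "point" ([x, y, z] in m, in world coordinates, good to about 4 mm: a listed point, or the origin of a listed thing).
The state is a dict: "t": time; "joints": joint angles; "qvel": joint speeds; "effort": joint torques, N m; "tcp_pos": TCP position; "tcp_rot": TCP orientation; "wrist_force": force on the tool from outside, world axes, zero at the start; "ft_torque": the same for the moment, N m; "opening": finger opening in m.
Only numpy, scipy, OpenCV 4.12 (cv2) and the standard library are available. Lean on these libraries where they do the work, as an engineer would, in place of code of your own. Each camera call takes 0.05 s, during which the arm holds its last target.

## Working session

There is one attempt and no reset: what is moved stays moved. The work goes in short steps, Python scripts to look and compute and a tool call to move; the robot and the scene stay as the last step left them, time stands still between calls to the robot, and variables do not carry over. Pictures are saved under pics/ and viewed, and the job is handed in when it is done.

Besides the shell and the picture viewer there is one more tool, called in YAML: its name, and indented under it one key for each argument. step_arm: Moves the arm, as the interface text tells. Its arguments: {"type":"object","properties":{"targets":{"type":"array"},"fingers":{"type":"number"}},"required":["targets"]}

```bash
mkdir -p pics; ls
python3 - <<'E'
from bench import *
import cv2
print(read_state())
for n in ("scene","top","wrist"):
    p=camera_params(n); print(n,p)
    im,d=grab_frame(n); cv2.imwrite(f"pics/{n}0.png",im[:,:,::-1])
print(read_state()['t'])
E
```

```text
pics
{'t': 0.0, 'joints': array([ 9.54507324e-01,  5.28442706e-01,  1.43393113e+00, -9.92855533e-06,
        1.18138401e+00, -1.78487279e-01]), 'qvel': array([-2.34434788e-03,  1.67894775e-03, -8.10901994e-05,  1.17504327e-03,
        3.05411408e-04,  2.84557230e-03]), 'effort': array([-6.24264776e-04, -4.42350125e+01, -1.78021860e+01, -9.92703008e-05,
        8.28812539e-03,  1.87333984e-05]), 'tcp_pos': array([0.26453394, 0.56549946, 0.24933882]), 'tcp_rot': array([ 2.17154874e-01,  9.76136563e-01, -1.00001016e-03, -4.14743612e-04]), 'wrist_force': array([-0.00564824,  0.32712382,  0.16829899]), 'ft_torque': array([-0.01989673,  0.02796868, -0.00209371]), 'opening': 0.0853985162850744}
scene {'fx': 420.89066289554063, 'fy': 420.89066289554063, 'cx': 322.12034667415725, 'cy': 197.69442878585417, 'world_from_camera': array([[ 0.36263957,  0.75735934, -0.54304638,  1.08854866],
       [ 0.93180295, -0.28506789,  0.22467655, -0.24047664],
       [ 0.01535579, -0.58748883, -0.80908657,  0.89959403],
       [ 0.        ,  0.        ,  0.        ,  1.        ]])}
top {'fx': 393.27478110404365, 'fy': 393.27478110404365, 'cx': 323.80697218898285, 'cy': 203.26989179190394, 'world_from_camera': array([[ 0.02624483, -0.98709746,  0.15795508,  0.43683662],
       [-0.99964683, -0.02525515,  0.00826983, -0.01902348],
       [-0.00417395, -0.15811634, -0.98741167,  1.03928671],
       [ 0.        ,  0.        ,  0.        ,  1.        ]])}
wrist {'fx': 309.70691628693146, 'fy': 309.70691628693146, 'cx': 314.453282035267, 'cy': 200.108830992282, 'mount': array([[-3.67068242e-04, -9.50039270e-01, -3.12130182e-01,
         8.04938722e-02],
       [ 9.99999598e-01, -6.03945441e-04,  6.62235833e-04,
        -4.79102474e-04],
       [-8.17659648e-04, -3.12129814e-01,  9.50039110e-01,
        -1.24201358e-01],
       [ 0.00000000e+00,  0.00000000e+00,  0.00000000e+00,
         1.00000000e+00]])}
0.15
```

View pics/top0.png

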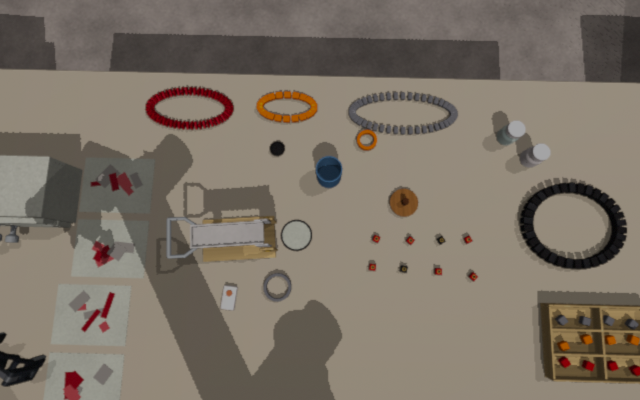

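View pics/scene0.png

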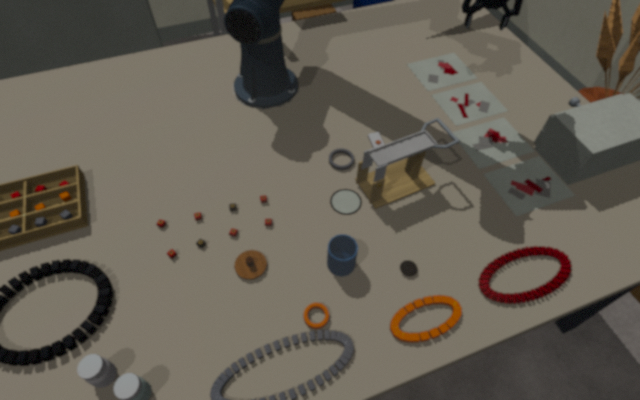

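View pics/wrist0.png

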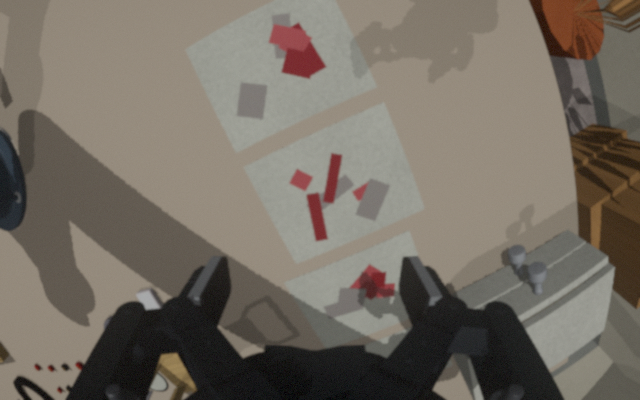

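```bash
cat > h.py <<'E'
from bench import *
import numpy as np, cv2
from scipy.spatial.transform import Rotation as R
def px2w(n,u,v,d):
    p=camera_params(n); c=np.array([(u-p['cx'])/p['fx']*d,(v-p['cy'])/p['fy']*d,d,1]); return (p['world_from_camera']@c)[:3]
def pxz(n,u,v,z):
    p=camera_params(n); M=p['world_from_camera']; r=M[:3,:3]@np.array([(u-p['cx'])/p['fx'],(v-p['cy'])/p['fy'],1]); o=M[:3,3]
    return o+r*(z-o[2])/r[2]
def crop(im,u0,u1,v0,v1,s,name):
    cv2.imwrite(name,cv2.resize(im[v0:v1,u0:u1,::-1],None,fx=s,fy=s,interpolation=cv2.INTER_CUBIC))
E
python3 - <<'E'
from h import *
np.set_printoptions(precision=4,suppress=True)
im,d=grab_frame("top"); crop(im,150,490,90,310,2.3,"pics/topc.png")
np.savez("top1.npz",im=im,d=d)
for n in ["stand","spot","bar","lip","hinge","pot","lid","bead1","black1","bangle","brooch","orange_ring","pebble"]:
    for c in ("top","scene"):
        if c=="scene" and n=="stand": im2,d2=grab_frame("scene")
    print(n,[(np.round(r['point'],4).tolist(),round(r['p'],2)) for r in mark_of("top",n)])
im2,d2=grab_frame("scene"); crop(im2,130,480,110,340,2.2,"pics/scc.png")
np.savez("scene1.npz",im=im2,d=d2)
for n in ["stand","spot","bar","lip","hinge","pot","lid","bead1"]:
    print(n,[(np.round(r['point'],4).tolist(),round(r['p'],2)) for r in mark_of("scene",n)])
print(read_state()['t'])
E
```

```text
stand [([0.5111, 0.1293, -0.0023], 0.68)]
spot [([0.5127, 0.0602, 0.0004], 0.8)]
bar [([0.487, 0.3391, 0.1445], 0.89), ([0.7806, -0.1213, -0.0014], 0.4)]
lip []
hinge [([0.5106, 0.1252, 0.087], 0.86)]
pot [([0.6752, -0.0197, 0.0008], 0.9)]
lid [([0.6092, -0.2194, -0.0025], 0.72)]
bead1 [([0.4325, -0.308, 0.0026], 0.64), ([0.5134, -0.3912, 0.0005], 0.57), ([0.4224, -0.3954, -0.0037], 0.53), ([0.4365, -0.1336, 0.0028], 0.49), ([0.5064, -0.149, -0.0012], 0.47), ([0.5053, -0.2416, 0.0025], 0.41)]
black1 [([0.5098, -0.3142, -0.0021], 0.54), ([0.4368, -0.2214, -0.0039], 0.5)]
bangle [([0.3808, 0.1032, 0.0015], 0.51)]
brooch [([0.3513, 0.2302, 0.0015], 0.91)]
orange_ring [([0.7844, -0.1201, 0.0017], 0.5)]
pebble [([0.7508, 0.1223, -0.0016], 0.55)]
stand [([0.5158, 0.1328, -0.0018], 0.9), ([0.4245, -0.3978, 0.0021], 0.68), ([0.5086, -0.2369, -0.0009], 0.44)]
spot [([0.518, 0.0615, 0.0016], 0.55)]
bar [([0.4928, 0.3386, 0.1406], 0.85)]
lip [([0.5129, 0.1289, 0.1323], 0.83)]
hinge [([0.5133, 0.1265, 0.0775], 0.88)]
pot [([0.6808, -0.0215, -0.0011], 0.64), ([0.5112, 0.1292, 0.0793], 0.46)]
lid [([0.6113, -0.2168, 0.0031], 0.87)]
bead1 [([0.5123, -0.1459, -0.0031], 0.59), ([0.4325, -0.3088, -0.0007], 0.47), ([0.4408, -0.1394, 0.0001], 0.47), ([0.5178, -0.3875, -0.0003], 0.42), ([0.5095, -0.2345, -0.0031], 0.4), ([0.4245, -0.3996, 0.0008], 0.39)]
1.35
```

View pics/topc.png

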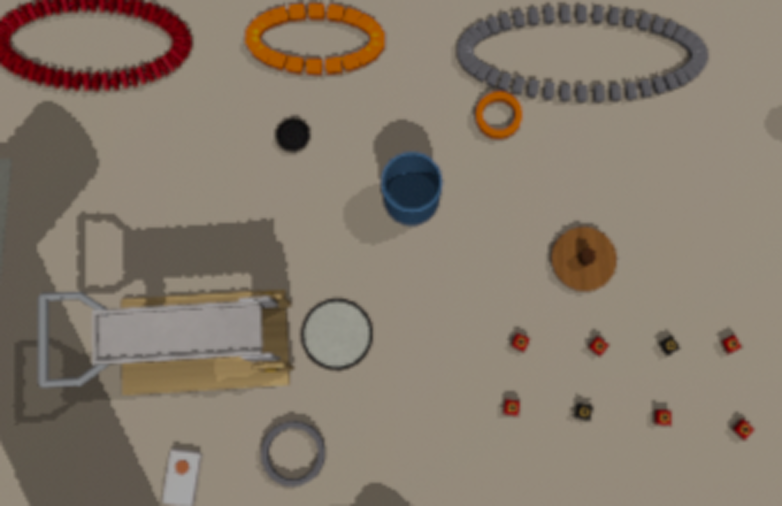

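View pics/scc.png

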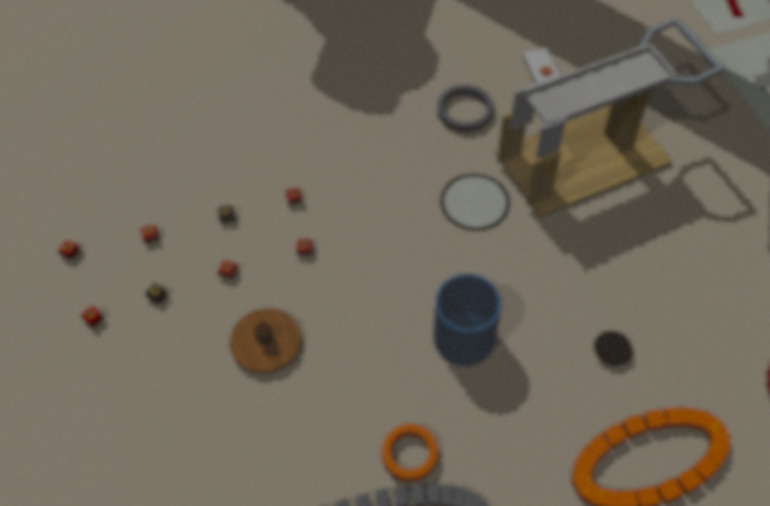

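```bash
python3 - <<'E'
from h import *
np.set_printoptions(precision=4,suppress=True)
T=np.load("top1.npz");S=np.load("scene1.npz")
for n,D,boxes in (("top",T,(150,490,90,310)),("scene",S,(130,480,110,340))):
    im=D['im'].astype(int); d=D['d']
    u0,u1,v0,v1=boxes
    r,g,b=im[...,0],im[...,1],im[...,2]
    red=(r>1.7*g)&(r>1.7*b)&(r>60)
    m=np.zeros(red.shape,np.uint8); m[v0:v1,u0:u1]=red[v0:v1,u0:u1]
    k,l,st,c=cv2.connectedComponentsWithStats(m)
    for i in range(1,k):
        if 15<st[i,4]<200: print(n,"red",c[i].round(1),st[i,4],pxz(n,*c[i],0.012)[:2], d[int(c[i][1]+.5),int(c[i][0]+.5)] and px2w(n,*c[i],d[int(c[i][1]+.5),int(c[i][0]+.5)]))
E
python3 - <<'E'
from h import *
np.set_printoptions(precision=4,suppress=True)
for n in("top","scene"):
    im,d=grab_frame(n)
    for t in ("spot","pot","lid","tray","bar"):
        for e in masks_of(n,t)[:1]:
            m=e['mask']; v,u=np.nonzero(m)
            dd=d[v,u]; P=np.array([px2w(n,a,b,c) for a,b,c in zip(u,v,dd) if c>0])
            print(n,t,round(e['p'],2),m.sum(),"cen px",u.mean().round(1),v.mean().round(1),"z pct",np.percentile(P[:,2],[2,50,98]))
            if t in("pot","lid"):
                zt=.08 if t=="pot" else .012
                Q=P[abs(P[:,2]-zt)<.004]
                (cx,cy),rad=cv2.minEnclosingCircle(Q[:,:2].astype(np.float32)); print("  circ",cx,cy,rad,Q.mean(0),len(Q))
            if t=="tray":
                Q=P[(P[:,2]>.125)]; print(cv2.minAreaRect(Q[:,:2].astype(np.float32)),Q.mean(0),np.percentile(Q[:,2],[5,50,95]))
    if n=="top":pass
    print(read_state()['t'])
E
```

```text
top red [287.   94.5] 42 [0.9035 0.0995] [0.9019 0.0991 0.0155]
top red [366.3 139.1] 174 [ 0.7805 -0.1211] [ 0.7846 -0.1223 -0.0004]
top red [375.8 238.3] 36 [ 0.5122 -0.1484] [ 0.5121 -0.1482  0.0128]
top red [409.7 239.8] 37 [ 0.5107 -0.2366] [ 0.5104 -0.2357  0.0162]
top red [467.6 239.1] 36 [ 0.5163 -0.3871] [ 0.5158 -0.385   0.0179]
top red [372.1 266.8] 38 [ 0.4386 -0.1393] [ 0.4386 -0.1389  0.0156]
top red [437.9 271.1] 39 [ 0.4322 -0.3083] [ 0.4322 -0.3078  0.014 ]
top red [472.7 276. ] 40 [ 0.4219 -0.3972] [ 0.422  -0.3945  0.0193]
scene red [463.5 113. ] 22 [0.346  0.5297] [0.3405 0.5355 0.0053]
scene red [263.  198.8] 21 [ 0.4421 -0.139 ] [ 0.4437 -0.1392  0.0142]
scene red [197.8 216.3] 22 [ 0.4365 -0.3073] [ 0.4375 -0.3072  0.0133]
scene red [160.7 223.5] 25 [ 0.4255 -0.397 ] [ 0.4273 -0.3966  0.0144]
scene red [268.2 222.4] 21 [ 0.5163 -0.1475] [ 0.5182 -0.1478  0.0149]
scene red [233.2 232.3] 26 [ 0.5138 -0.236 ] [ 0.5142 -0.236   0.0126]
scene red [171.2 253. ] 35 [ 0.5177 -0.3866] [ 0.5206 -0.3859  0.0165]Traceback (most recent call last):
  File "<stdin>", line 8, in <module>
  File "h.py", line 5, in px2w
    p=camera_params(n); c=np.array([(u-p['cx'])/p['fx']*d,(v-p['cy'])/p['fy']*d,d,1]); return (p['world_from_camera']@c)[:3]
ValueError: time passes only in moves, steps and waits
```

```bash
sed -i 's/^def px2w/from functools import lru_cache\ncp=lru_cache(camera_params)\ndef px2w/; s/p=camera_params(n)/p=cp(n)/' h.py; cat h.py
python3 - <<'E'
from h import *
np.set_printoptions(precision=4,suppress=True)
for n in("top","scene"):
    im,d=grab_frame(n)
    for t in ("spot","pot","lid","tray"):
        for e in masks_of(n,t)[:1]:
            m=e['mask']; v,u=np.nonzero(m)
            dd=d[v,u]; P=np.array([px2w(n,a,b,c) for a,b,c in zip(u,v,dd) if c>0])
            print(n,t,round(e['p'],2),m.sum(),"cen px",u.mean().round(1),v.mean().round(1),"z pct",np.percentile(P[:,2],[2,50,98]))
            if t in("pot","lid"):
                zt=.08 if t=="pot" else .012
                Q=P[abs(P[:,2]-zt)<.004]
                (cx,cy),rad=cv2.minEnclosingCircle(Q[:,:2].astype(np.float32)); print("  circ",cx,cy,rad,Q.mean(0),len(Q))
            if t=="tray":
                Q=P[(P[:,2]>.125)]; print(cv2.minAreaRect(Q[:,:2].astype(np.float32)),Q.mean(0),np.percentile(Q[:,2],[5,50,95]))
    if n=="top":
        # white disc
        im=im.astype(int); g=im.min(2); print("disc nbhd", im[235,297], im[235,330])
        m=np.zeros(g.shape,np.uint8); m[210:262,275:320]=((im[...,0]-im[...,2])<18)[210:262,275:320]&(g>120)[210:262,275:320]
        k,l,st,c=cv2.connectedComponentsWithStats(m); i=1+st[1:,4].argmax(); print("disc",c[i],st[i],pxz(n,*c[i],0))
print(read_state()['t'])
E
```

```text
from bench import *
import numpy as np, cv2
from scipy.spatial.transform import Rotation as R
from functools import lru_cache
cp=lru_cache(camera_params)
def px2w(n,u,v,d):
    p=cp(n); c=np.array([(u-p['cx'])/p['fx']*d,(v-p['cy'])/p['fy']*d,d,1]); return (p['world_from_camera']@c)[:3]
def pxz(n,u,v,z):
    p=cp(n); M=p['world_from_camera']; r=M[:3,:3]@np.array([(u-p['cx'])/p['fx'],(v-p['cy'])/p['fy'],1]); o=M[:3,3]
    return o+r*(z-o[2])/r[2]
def crop(im,u0,u1,v0,v1,s,name):
    cv2.imwrite(name,cv2.resize(im[v0:v1,u0:u1,::-1],None,fx=s,fy=s,interpolation=cv2.INTER_CUBIC))
top spot 0.63 4540 cen px 240.5 237.6 z pct [-0.0017  0.0678  0.1461]
top pot 0.8 702 cen px 328.2 171.7 z pct [0.001  0.0252 0.0814]
  circ 0.6783067584037781 -0.020041920244693756 0.03407919406890869 [ 0.6785 -0.0185  0.0795] 120
top lid 0.83 670 cen px 403.2 202.5 z pct [-0.0003  0.0121  0.0346]
  circ 0.6092542409896851 -0.22064775228500366 0.03778141364455223 [ 0.6087 -0.2204  0.012 ] 567
top tray 0.72 2091 cen px 219.3 234.6 z pct [0.0832 0.1354 0.147 ]
((0.4948718547821045, 0.23411723971366882), (0.09385053813457489, 0.22889089584350586), 1.1544145345687866) [0.5021 0.2267 0.1368] [0.1322 0.1354 0.1451]
disc nbhd [150 150 140] [148 138 123]
disc [295.9256 234.8062] [283 222  27  27 578] [0.5168 0.0611 0.    ]
scene spot 0.75 4940 cen px 391.6 171.1 z pct [0.0001 0.027  0.146 ]
scene pot 0.84 1078 cen px 342.1 254.5 z pct [0.0031 0.0448 0.0821]
  circ 0.6802746653556824 -0.01939857378602028 0.034370142966508865 [ 0.6821 -0.0183  0.08  ] 164
scene lid 0.69 751 cen px 250.6 264.6 z pct [0.0074 0.0131 0.0354]
  circ 0.6118779182434082 -0.2195514291524887 0.03778088092803955 [ 0.6143 -0.22    0.0128] 640
scene tray 0.8 1892 cen px 403.1 148.4 z pct [0.0013 0.1363 0.1481]
((0.5052574276924133, 0.2330091893672943), (0.0939202606678009, 0.2294706106185913), 5.628958225250244) [0.505  0.2255 0.1381] [0.1333 0.137  0.1466]
1.95
```

```bash
cat >> h.py <<'E'
def tx(s=None):
    s=s or read_state(); M=R.from_quat(s['tcp_rot']).as_matrix(); return np.degrees(np.arctan2(M[1,0],M[0,0]))
def plan(pos,ang,n,ext=0):
    "n rows to world pos, tool down with tool x at ang deg"
    s=read_state(); p=np.array(s['tcp_pos']); M=R.from_quat(s['tcp_rot']).as_matrix()
    a=np.radians(ang); X=np.array([np.cos(a),np.sin(a),0]); Z=np.array([0,0,-1.]); Mt=np.stack([X,np.cross(Z,X),Z],1)
    rv=R.from_matrix(M.T@Mt).as_rotvec(); dp=(np.array(pos)-p)/n
    Mi=M.copy()
    for i in range(n):
        q=R.from_rotvec(rv/n); print('{"delta_pos": %s, "dr": %s}'%((Mi.T@dp*100).round(2).tolist(),np.degrees(rv/n).round(1).tolist()))
        Mi=Mi@q.as_matrix()
    print("dist mm/row",np.linalg.norm(dp)*1000,"tcp",p.round(4),"toolx",round(tx(s),1),"open",round(s['opening'],4),"F",np.round(s['wrist_force'],1),"t",s['t'])
E
python3 - <<'E'
from h import *
plan([0.679,-0.020,0.24],215,16)
E
```

```text
{"delta_pos": [-3.9, -2.22, 0.06], "dr": [0.0, 0.0, -3.8]}
{"delta_pos": [-3.74, -2.47, 0.06], "dr": [0.0, 0.0, -3.8]}
{"delta_pos": [-3.57, -2.71, 0.06], "dr": [0.0, 0.0, -3.8]}
{"delta_pos": [-3.39, -2.94, 0.06], "dr": [0.0, 0.0, -3.8]}
{"delta_pos": [-3.19, -3.15, 0.06], "dr": [0.0, 0.0, -3.8]}
{"delta_pos": [-2.97, -3.36, 0.06], "dr": [0.0, 0.0, -3.8]}
{"delta_pos": [-2.75, -3.54, 0.06], "dr": [0.0, 0.0, -3.8]}
{"delta_pos": [-2.51, -3.72, 0.06], "dr": [0.0, 0.0, -3.8]}
{"delta_pos": [-2.26, -3.87, 0.06], "dr": [0.0, 0.0, -3.8]}
{"delta_pos": [-2.0, -4.01, 0.06], "dr": [0.0, 0.0, -3.8]}
{"delta_pos": [-1.74, -4.14, 0.06], "dr": [0.0, 0.0, -3.8]}
{"delta_pos": [-1.46, -4.24, 0.06], "dr": [0.0, 0.0, -3.8]}
{"delta_pos": [-1.18, -4.33, 0.06], "dr": [0.0, 0.0, -3.8]}
{"delta_pos": [-0.89, -4.39, 0.06], "dr": [0.0, 0.0, -3.8]}
{"delta_pos": [-0.6, -4.44, 0.06], "dr": [0.0, 0.0, -3.8]}
{"delta_pos": [-0.31, -4.47, 0.06], "dr": [0.0, 0.0, -3.8]}
dist mm/row 44.85441806076244 tcp [0.2649 0.5661 0.2503] toolx 154.9 open 0.0854 F [ 0.  -0.2  0.4] t 1.95
```

step_arm:
  targets:
    - {"delta_pos": [-3.9,-2.2,0],"dr": [0,0,-3.8]}
    - {"delta_pos": [-3.7,-2.5,0],"dr": [0,0,-3.8]}
    - {"delta_pos": [-3.6,-2.7,0],"dr": [0,0,-3.8]}
    - {"delta_pos": [-3.4,-2.9,0],"dr": [0,0,-3.8]}
    - {"delta_pos": [-3.2,-3.2,0],"dr": [0,0,-3.8]}
    - {"delta_pos": [-3.0,-3.4,0],"dr": [0,0,-3.8]}
    - {"delta_pos": [-2.7,-3.5,0],"dr": [0,0,-3.8]}
    - {"delta_pos": [-2.5,-3.7,0],"dr": [0,0,-3.8]}
  fingers: -1

```text
t: 2.75
tcp_pos: [0.4805, 0.2727, 0.2506]
tcp_rot: [-0.063, 0.998, 0.003, 0.002]
wrist_force: [0.4, 0.7, 0.5]
opening: 0.0856
```

Run:
```python
from h import *
plan([0.679,-0.020,0.24],215,8)
```

```text
{"delta_pos": [-2.0, -3.94, 0.12], "dr": [0.0, 0.0, -3.5]}
{"delta_pos": [-1.75, -4.06, 0.12], "dr": [0.0, 0.0, -3.5]}
{"delta_pos": [-1.51, -4.16, 0.12], "dr": [0.0, 0.0, -3.5]}
{"delta_pos": [-1.25, -4.24, 0.12], "dr": [0.0, 0.0, -3.5]}
{"delta_pos": [-0.99, -4.31, 0.13], "dr": [0.0, 0.0, -3.5]}
{"delta_pos": [-0.73, -4.36, 0.13], "dr": [0.0, 0.0, -3.5]}
{"delta_pos": [-0.47, -4.4, 0.13], "dr": [0.0, 0.0, -3.5]}
{"delta_pos": [-0.2, -4.42, 0.13], "dr": [0.0, 0.0, -3.5]}
dist mm/row 44.22264821272874 tcp [0.4805 0.2727 0.2506] toolx -172.7 open 0.0856 F [0.4 0.7 0.5] t 2.75
```

step_arm:
  targets:
    - {"delta_pos": [-2.0,-3.9,0.1],"dr": [0,0,-3.5]}
    - {"delta_pos": [-1.8,-4.1,0.1],"dr": [0,0,-3.5]}
    - {"delta_pos": [-1.5,-4.2,0.1],"dr": [0,0,-3.5]}
    - {"delta_pos": [-1.2,-4.2,0.1],"dr": [0,0,-3.5]}
    - {"delta_pos": [-1.0,-4.3,0.1],"dr": [0,0,-3.5]}
    - {"delta_pos": [-0.7,-4.4,0.1],"dr": [0,0,-3.5]}
    - {"delta_pos": [-0.5,-4.4,0.1],"dr": [0,0,-3.5]}
    - {"delta_pos": [-0.2,-4.4,0.1],"dr": [0,0,-3.5]}

```text
t: 3.55
tcp_pos: [0.6901, -0.0318, 0.2431]
tcp_rot: [-0.312, 0.95, 0.002, 0.005]
wrist_force: [0.7, 0.8, 0.0]
opening: 0.0855
```

```bash
cat >> h.py <<'E'
def wrist(name):
    s=read_state(); im,d=grab_frame("wrist"); cv2.imwrite(name,im[:,:,::-1]); np.savez("wrist.npz",im=im,d=d,p=s['tcp_pos'],q=s['tcp_rot']); return im,d,s
def wray(u,v,s):
    p=cp("wrist"); x=(np.asarray(u,float)-p['cx'])/p['fx']; y=(np.asarray(v,float)-p['cy'])/p['fy']; r=np.hypot(x,y); k=np.where(r>1e-9,np.sin(r)/np.maximum(r,1e-9),1)
    c=np.stack([x*k,y*k,np.cos(r)],-1); M=p['mount']; Rt=R.from_quat(s['tcp_rot']).as_matrix()
    o=np.array(s['tcp_pos'])+Rt@M[:3,3]; return o,c@M[:3,:3].T@Rt.T,c
def wz(u,v,z,s):
    o,r,c=wray(u,v,s); return o+r*((z-o[2])/r[...,2])[...,None]
def wd(u,v,d,s):
    o,r,c=wray(u,v,s); return o+r*(d/c[...,2])[...,None]
E
python3 - <<'E'
from h import *
np.set_printoptions(precision=4,suppress=True)
im,d,s=wrist("pics/w1.png")
e=masks_of("wrist","pot")[:1]
print(mark_of("wrist","pot"))
for x in e:
    v,u=np.nonzero(x['mask']); P=wd(u,v,d[v,u],s); Q=P[abs(P[:,2]-.08)<.003]; print(len(Q),Q.mean(0),cv2.minEnclosingCircle(Q[:,:2].astype(np.float32)),np.percentile(P[:,2],[2,98]))
plan([0.679,-0.020,0.05],215,8)
E
```

```text
[{'point': [0.6782, -0.0205, -0.0038], 'p': 0.91}]
807 [ 0.6779 -0.0209  0.0802] ((0.678820788860321, -0.020112603902816772), 0.03438592329621315) [0.001  0.0814]
{"delta_pos": [0.04, 0.22, 2.41], "dr": [0.0, 0.1, 0.1]}
{"delta_pos": [0.04, 0.22, 2.41], "dr": [0.0, 0.1, 0.1]}
{"delta_pos": [0.04, 0.22, 2.41], "dr": [0.0, 0.1, 0.1]}
{"delta_pos": [0.04, 0.22, 2.41], "dr": [0.0, 0.1, 0.1]}
{"delta_pos": [0.03, 0.22, 2.41], "dr": [0.0, 0.1, 0.1]}
{"delta_pos": [0.03, 0.22, 2.41], "dr": [0.0, 0.1, 0.1]}
{"delta_pos": [0.03, 0.22, 2.41], "dr": [0.0, 0.1, 0.1]}
{"delta_pos": [0.03, 0.22, 2.41], "dr": [0.0, 0.1, 0.1]}
dist mm/row 24.16145376905828 tcp [ 0.6905 -0.0333  0.2425] toolx -144.0 open 0.0856 F [-0.7  0.2 -0.4] t 3.7
```

View pics/w1.png

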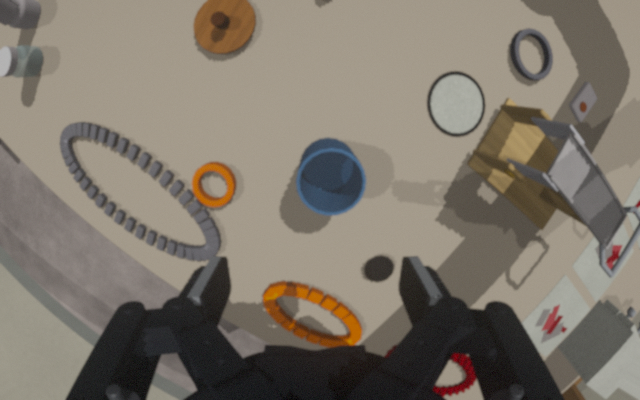

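step_arm:
  targets:
    - {"delta_pos": [0.2,0.9,1.5],"dr": [0,0.5,0]}
    - {"delta_pos": [0.1,0.8,2.5],"dr": [0,0,0]}
    - {"delta_pos": [0,0,3],"dr": [0,0,0]}
    - {"delta_pos": [0,0,3],"dr": [0,0,0]}
    - {"delta_pos": [0,0,2],"dr": [0,0,0]}
    - {"delta_pos": [0,0,0],"dr": [0,0,0]}
    - {"delta_pos": [0,0,0],"dr": [0,0,0]}
    - {"delta_pos": [0,0,0],"dr": [0,0,0]}

```text
t: 4.5
tcp_pos: [0.6748, -0.0126, 0.1221]
tcp_rot: [-0.31, 0.951, 0.002, 0.001]
wrist_force: [-0.5, 0.5, -0.2]
opening: 0.0853
```

Run:
```python
from h import *
plan([0.6788,-0.020,0.05],215,3)
```

```text
{"delta_pos": [0.04, -0.28, 2.4], "dr": [0.1, 0.1, 0.4]}
{"delta_pos": [0.04, -0.28, 2.4], "dr": [0.1, 0.1, 0.4]}
{"delta_pos": [0.04, -0.28, 2.4], "dr": [0.1, 0.1, 0.4]}
dist mm/row 24.195567988962367 tcp [ 0.6748 -0.0126  0.1221] toolx -143.9 open 0.0853 F [-0.5  0.5 -0.2] t 4.5
```

step_arm:
  targets:
    - {"delta_pos": [0.1,-0.8,0],"dr": [0,0,0]}
    - {"delta_pos": [0,0,2.4],"dr": [0,0,0]}
    - {"delta_pos": [0,0,2.4],"dr": [0,0,0]}
    - {"delta_pos": [0,0,2.4],"dr": [0,0,0]}
    - {"delta_pos": [0,0,0],"dr": [0,0,0]}
    - {"delta_pos": [0,0,0],"dr": [0,0,0]}
    - {"delta_pos": [0,0,0],"dr": [0,0,0]}
    - {"delta_pos": [0,0,0],"dr": [0,0,0]}

```text
t: 5.3
tcp_pos: [0.6894, -0.0235, 0.0619]
tcp_rot: [-0.31, 0.951, -0.004, 0.012]
wrist_force: [-1.2, 1.1, 0.3]
opening: 0.0851
```

Run:
```python
from h import *
plan([0.6788,-0.020,0.05],215,1)
im,d,s=wrist("pics/w2.png")
```

```text
{"delta_pos": [0.68, 0.93, 1.16], "dr": [-0.9, 1.1, 1.1]}
dist mm/row 16.328818254389706 tcp [ 0.6894 -0.0235  0.0619] toolx -143.9 open 0.0851 F [-1.2  1.1  0.3] t 5.3
```

View pics/w2.png

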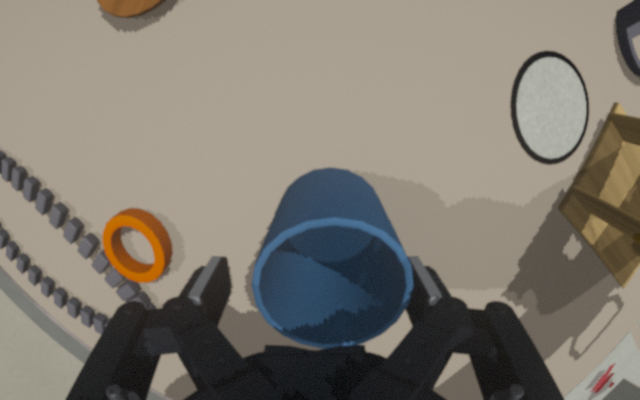

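step_arm:
  targets:
    - {"delta_pos": [0.3,0.5,0],"dr": [-0.4,0.5,0]}
    - {"delta_pos": [0.3,0.4,0],"dr": [-0.4,0.5,0]}
    - {"delta_pos": [0,0,0],"dr": [0,0,0]}
    - {"delta_pos": [0,0,0],"dr": [0,0,0]}
    - {"delta_pos": [0,0,0],"dr": [0,0,0]}
    - {"delta_pos": [0,0,0],"dr": [0,0,0]}
    - {"delta_pos": [0,0,0],"dr": [0,0,0]}
    - {"delta_pos": [0,0,0],"dr": [0,0,0]}

```text
t: 6.15
tcp_pos: [0.6804, -0.0198, 0.0645]
tcp_rot: [-0.31, 0.951, -0.002, 0.003]
wrist_force: [0.7, 0.0, -0.5]
opening: 0.0855
```

Run:
```python
from h import *
plan([0.6788,-0.020,0.05],215,1)
s=read_state(); print(s['qvel'],s['joints'])
```

```text
{"delta_pos": [0.15, 0.08, 1.45], "dr": [-0.3, 0.3, 1.1]}
dist mm/row 14.601000892867777 tcp [ 0.6804 -0.0198  0.0645] toolx -143.9 open 0.0855 F [ 0.7  0.  -0.5] t 6.15
[-4.11829439e-05  2.18731725e-03 -1.24061626e-03 -1.66905910e-04
 -7.98745372e-04  2.91433606e-04] [-1.92844525e-01  8.24238454e-01  1.41081694e+00 -1.40687878e-04
  8.99775710e-01 -2.39441446e+00]
```

step_arm:
  targets:
    - {"delta_pos": [0.1,0.1,0.7],"dr": [-0.2,0.3,0]}
    - {"delta_pos": [0,0,0.7],"dr": [0,0,0]}
    - {"delta_pos": [0,0,0],"dr": [0,0,0]}
    - {"delta_pos": [0,0,0],"dr": [0,0,0]}
    - {"delta_pos": [0,0,0],"dr": [0,0,0]}
    - {"delta_pos": [0,0,0],"dr": [0,0,0]}
    - {"delta_pos": [0,0,0],"dr": [0,0,0]}
    - {"delta_pos": [0,0,0],"dr": [0,0,0]}

```text
t: 6.95
tcp_pos: [0.6787, -0.0197, 0.0485]
tcp_rot: [-0.31, 0.951, -0.001, -0.001]
wrist_force: [-0.5, -0.2, -0.6]
opening: 0.0856
```

step_arm:
  targets:
    - {"delta_pos": [0,0,0],"dr": [0,0,0]}
    - {"delta_pos": [0,0,0],"dr": [0,0,0]}
    - {"delta_pos": [0,0,0],"dr": [0,0,0]}
    - {"delta_pos": [0,0,0],"dr": [0,0,0]}
    - {"delta_pos": [0,0,0],"dr": [0,0,0]}
    - {"delta_pos": [0,0,0],"dr": [0,0,0]}
    - {"delta_pos": [0,0,0],"dr": [0,0,0]}
    - {"delta_pos": [0,0,0],"dr": [0,0,0]}
  fingers: 1

```text
t: 7.75
tcp_pos: [0.6793, -0.0198, 0.0494]
tcp_rot: [-0.31, 0.951, -0.001, -0.0]
wrist_force: [-0.2, -0.4, 0.5]
opening: 0.0672
```

Run:
```python
from h import *
plan([0.6788,-0.020,0.05],215,1)
im,d,s=wrist("pics/w3.png")
```

```text
{"delta_pos": [0.05, 0.01, -0.06], "dr": [-0.1, -0.0, 1.1]}
dist mm/row 0.7720799085486078 tcp [ 0.6793 -0.0198  0.0494] toolx -143.9 open 0.0672 F [-0.2 -0.4  0.5] t 7.75
```

View pics/w3.png

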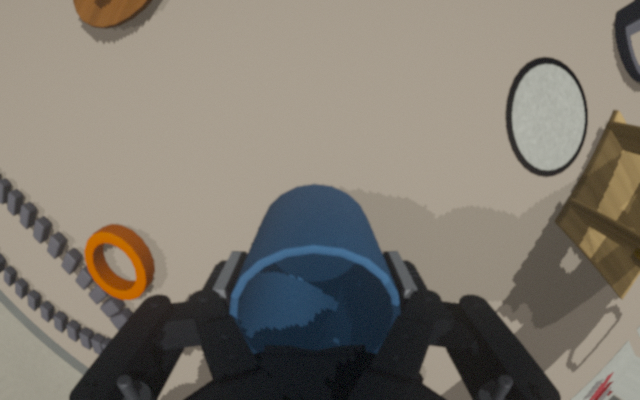

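Run:
```python
from h import *
W=np.load("wrist.npz"); s=dict(tcp_pos=W['p'],tcp_rot=W['q']); im=W['im'].astype(int)
m=np.zeros(im.shape[:2],np.uint8); sub=(slice(50,185),slice(495,600)); hsv=cv2.cvtColor(W['im'],cv2.COLOR_RGB2HSV)
dark=(im.max(2)<60).astype(np.uint8)
# interior: white greenish low sat
m[sub]=((hsv[...,1]<30)&(hsv[...,2]>120))[sub]
k,l,st,c=cv2.connectedComponentsWithStats(m); i=1+st[1:,4].argmax(); print(c[i],st[i])
v,u=np.nonzero(l==i); P=wz(u,v,0.,s); print(cv2.minEnclosingCircle(P[:,:2].astype(np.float32)),P.mean(0))
plan([0.679,-0.020,0.10],215,2)
```

```text
[547.68105004 116.68728466] [ 512   64   73  106 6095]
((0.5156033039093018, 0.06276308000087738), 0.037666816264390945) [5.17191240e-01 6.04786803e-02 5.00920971e-20]
{"delta_pos": [0.02, -0.0, -2.53], "dr": [-0.0, -0.0, 0.6]}
{"delta_pos": [0.02, -0.0, -2.53], "dr": [-0.0, -0.0, 0.6]}
dist mm/row 25.296998196417743 tcp [ 0.6793 -0.0198  0.0494] toolx -143.9 open 0.0681 F [ 0.3  0.1 -0. ] t 7.8
```

step_arm:
  targets:
    - {"delta_pos": [0,0,-1.5],"dr": [0,0,0]}
    - {"delta_pos": [0,0,-1.5],"dr": [0,0,0]}
    - {"delta_pos": [0,0,-1.5],"dr": [0,0,0]}
    - {"delta_pos": [0,0,0],"dr": [0,0,0]}
    - {"delta_pos": [0,0,0],"dr": [0,0,0]}
    - {"delta_pos": [0,0,0],"dr": [0,0,0]}
    - {"delta_pos": [0,0,0],"dr": [0,0,0]}
    - {"delta_pos": [0,0,0],"dr": [0,0,0]}

```text
t: 8.6
tcp_pos: [0.6776, -0.0193, 0.0973]
tcp_rot: [-0.31, 0.951, -0.0, -0.002]
wrist_force: [-0.0, -0.4, -3.4]
opening: 0.0677
```

Run:
```python
from h import *
plan([0.517,0.061,0.09],215,6)
```

```text
{"delta_pos": [1.37, 2.66, 0.13], "dr": [0.0, -0.0, 0.2]}
{"delta_pos": [1.38, 2.65, 0.13], "dr": [0.0, -0.0, 0.2]}
{"delta_pos": [1.39, 2.65, 0.13], "dr": [0.0, -0.0, 0.2]}
{"delta_pos": [1.4, 2.65, 0.12], "dr": [0.0, -0.0, 0.2]}
{"delta_pos": [1.41, 2.64, 0.12], "dr": [0.0, -0.0, 0.2]}
{"delta_pos": [1.42, 2.64, 0.12], "dr": [0.0, -0.0, 0.2]}
dist mm/row 29.94768098395312 tcp [ 0.6776 -0.0193  0.0973] toolx -143.9 open 0.0677 F [-0.  -0.4 -3.4] t 8.6
```

step_arm:
  targets:
    - {"delta_pos": [1.2,2.2,0.1],"dr": [0,0,0]}
    - {"delta_pos": [1.4,2.65,0.1],"dr": [0,0,0]}
    - {"delta_pos": [1.4,2.65,0.1],"dr": [0,0,0]}
    - {"delta_pos": [1.4,2.65,0.1],"dr": [0,0,0]}
    - {"delta_pos": [1.4,2.65,0.1],"dr": [0,0,0]}
    - {"delta_pos": [0.8,1.5,0],"dr": [0,0,0]}
    - {"delta_pos": [0.4,0.8,0],"dr": [0,0,0]}
    - {"delta_pos": [0,0,0],"dr": [0,0,0]}

```text
t: 9.4
tcp_pos: [0.5183, 0.057, 0.0892]
tcp_rot: [-0.309, 0.951, 0.0, -0.003]
wrist_force: [0.5, -0.3, -3.0]
opening: 0.0681
```

Run:
```python
from h import *
plan([0.517,0.061,0.051],215,1)
im,d,s=wrist("pics/w4.png")
```

```text
{"delta_pos": [-0.14, 0.4, 3.82], "dr": [0.1, -0.3, 1.0]}
dist mm/row 38.475103670408565 tcp [0.5183 0.057  0.0892] toolx -144.0 open 0.0681 F [ 0.5 -0.3 -3. ] t 9.4
```

View pics/w4.png

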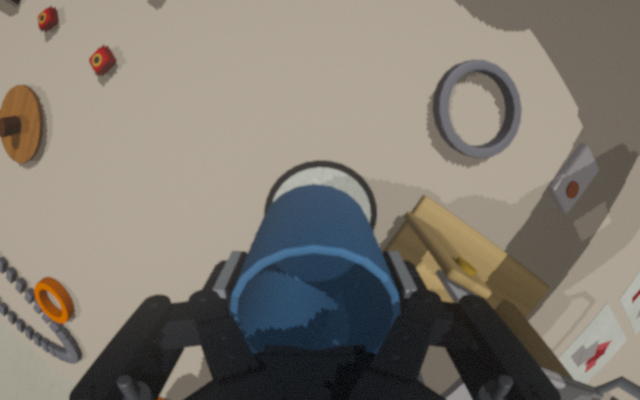

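step_arm:
  targets:
    - {"delta_pos": [-0.1,0.4,0.8],"dr": [0,-0.3,0]}
    - {"delta_pos": [0,0,1],"dr": [0,0,0]}
    - {"delta_pos": [0,0,1],"dr": [0,0,0]}
    - {"delta_pos": [0,0,0.5],"dr": [0,0,0]}
    - {"delta_pos": [0,0,0.2],"dr": [0,0,0]}
    - {"delta_pos": [0,0,0],"dr": [0,0,0]}
    - {"delta_pos": [0,0,0],"dr": [0,0,0]}
    - {"delta_pos": [0,0,0],"dr": [0,0,0]}

```text
t: 10.25
tcp_pos: [0.5243, 0.0583, 0.0504]
tcp_rot: [-0.308, 0.951, -0.001, 0.004]
wrist_force: [0.3, -0.5, -2.2]
opening: 0.0679
```

Run:
```python
from h import *
plan([0.517,0.061,0.0494],215,1)
```

```text
{"delta_pos": [0.43, 0.64, 0.1], "dr": [-0.3, 0.4, 0.9]}
dist mm/row 7.825485983548353 tcp [0.5243 0.0583 0.0504] toolx -144.1 open 0.0679 F [ 0.3 -0.5 -2.2] t 10.25
```

step_arm:
  targets:
    - {"delta_pos": [0.2,0.3,0],"dr": [-0.3,0.4,0]}
    - {"delta_pos": [0.2,0.3,0],"dr": [0,0,0]}
    - {"delta_pos": [0,0,0],"dr": [0,0,0]}
    - {"delta_pos": [0,0,0],"dr": [0,0,0]}
    - {"delta_pos": [0,0,0],"dr": [0,0,0]}
    - {"delta_pos": [0,0,0],"dr": [0,0,0]}
    - {"delta_pos": [0,0,0],"dr": [0,0,0]}
    - {"delta_pos": [0,0,0],"dr": [0,0,0]}

```text
t: 11.05
tcp_pos: [0.5239, 0.0585, 0.0524]
tcp_rot: [-0.309, 0.951, -0.004, 0.006]
wrist_force: [0.5, -1.4, -3.8]
opening: 0.0677
```

Run:
```python
from h import *
plan([0.517,0.061,0.0494],215,1)
```

```text
{"delta_pos": [0.41, 0.61, 0.29], "dr": [-0.7, 0.6, 1.0]}
dist mm/row 7.938872795231433 tcp [0.5239 0.0585 0.0524] toolx -144.0 open 0.0677 F [ 0.5 -1.4 -3.8] t 11.05
```

step_arm:
  targets:
    - {"delta_pos": [0.3,0.4,0],"dr": [-0.5,0.5,0]}
    - {"delta_pos": [0.3,0.4,0],"dr": [-0.3,0.3,0]}
    - {"delta_pos": [0.1,0.2,0],"dr": [0,0,0]}
    - {"delta_pos": [0,0,0],"dr": [0,0,0]}
    - {"delta_pos": [0,0,0],"dr": [0,0,0]}
    - {"delta_pos": [0,0,0],"dr": [0,0,0]}
    - {"delta_pos": [0,0,0],"dr": [0,0,0]}
    - {"delta_pos": [0,0,0],"dr": [0,0,0]}

```text
t: 11.85
tcp_pos: [0.5237, 0.0583, 0.0533]
tcp_rot: [-0.31, 0.951, -0.006, 0.008]
wrist_force: [0.4, -2.4, -3.2]
opening: 0.0679
```

Run:
```python
from h import *
plan([0.517,0.061,0.0494],215,1)
```

```text
{"delta_pos": [0.39, 0.62, 0.37], "dr": [-1.0, 0.7, 1.1]}
dist mm/row 8.171607663930285 tcp [0.5237 0.0583 0.0533] toolx -143.9 open 0.0679 F [ 0.4 -2.4 -3.2] t 11.85
```

Run:
```python
from h import *
for n in("scene","top"):
    im,d=grab_frame(n)
    if n=="scene": crop(im,220,520,20,300,2.1,"pics/s5.png")
    else: crop(im,150,450,120,340,2.5,"pics/t5.png")
print(read_state()['ft_torque'],read_state()['wrist_force'])
```

```text
[-0.26357949 -0.18058379  0.03965342] [ 1.36698814 -1.71971095 -3.56987577]
```

View pics/s5.png

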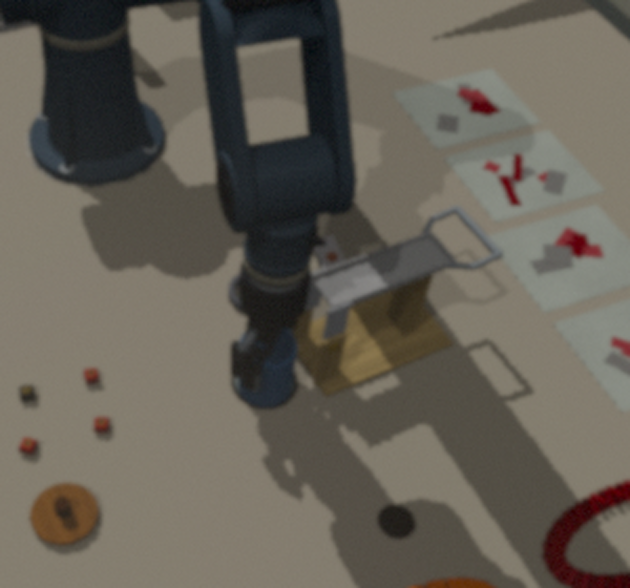

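View pics/t5.png

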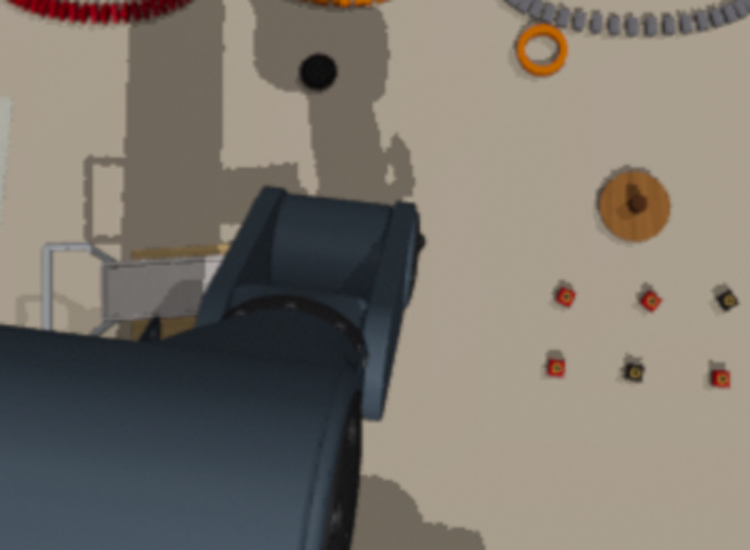

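step_arm:
  targets:
    - {"delta_pos": [0,-0.5,-0.5],"dr": [-0.5,0.4,0]}
    - {"delta_pos": [0,-0.5,-1],"dr": [-0.5,0.3,0]}
    - {"delta_pos": [0,0,-1],"dr": [0,0,0]}
    - {"delta_pos": [0,0,0],"dr": [0,0,0]}
    - {"delta_pos": [0,0,0],"dr": [0,0,0]}
    - {"delta_pos": [0,0,0],"dr": [0,0,0]}
    - {"delta_pos": [0,0,0],"dr": [0,0,0]}
    - {"delta_pos": [0,0,0],"dr": [0,0,0]}

```text
t: 12.75
tcp_pos: [0.5232, 0.0533, 0.0779]
tcp_rot: [-0.31, 0.951, 0.004, -0.006]
wrist_force: [-0.0, -0.2, -2.6]
opening: 0.0677
```

Run:
```python
from h import *
plan([0.517,0.061,0.0494],215,1)
s=read_state(); print(s['joints'],s['qvel'],s['effort'])
```

```text
{"delta_pos": [0.02, 0.96, 2.86], "dr": [0.6, -0.5, 1.1]}
dist mm/row 30.16861446733458 tcp [0.5232 0.0533 0.0779] toolx -143.9 open 0.0677 F [-0.  -0.2 -2.6] t 12.75
[-0.11231691  0.67218687  1.80492007  0.0033631   0.678635   -2.31578312] [ 8.83314568e-04  2.42927715e-03  6.62267164e-03  8.20614295e-04
 -2.70707710e-03 -2.88239146e-05] [ 7.66843033e-03 -4.26650691e+01 -8.86742771e+00  6.57891127e-03
  6.37807371e-02 -3.55040447e-05]
```

step_arm:
  targets:
    - {"delta_pos": [0,0,0],"dr": [0,0,6]}
    - {"delta_pos": [0,0,0],"dr": [0,0,6]}
    - {"delta_pos": [0,0,0],"dr": [0,0,6]}
    - {"delta_pos": [0,0,0],"dr": [0.3,-0.3,6]}
    - {"delta_pos": [0,0,0],"dr": [0.3,-0.3,6]}
    - {"delta_pos": [0,0,0],"dr": [0,0,0]}
    - {"delta_pos": [0,0,0],"dr": [0,0,0]}
    - {"delta_pos": [0,0,0],"dr": [0,0,0]}

```text
t: 13.55
tcp_pos: [0.5216, 0.0538, 0.0759]
tcp_rot: [-0.045, 0.999, -0.002, -0.003]
wrist_force: [0.5, -0.8, -3.8]
opening: 0.0679
```

Run:
```python
from h import *
plan([0.517,0.061,0.0494],185.5,1)
```

```text
{"delta_pos": [0.38, 0.77, 2.65], "dr": [-0.2, -0.4, -0.3]}
dist mm/row 27.871760604933062 tcp [0.5216 0.0538 0.0759] toolx -174.8 open 0.0679 F [ 0.5 -0.8 -3.8] t 13.55
```

Align in xy first, at height.

step_arm:
  targets:
    - {"delta_pos": [0.2,0.4,0],"dr": [0,-0.4,0]}
    - {"delta_pos": [0.2,0.4,0],"dr": [0,0,0]}
    - {"delta_pos": [0,0,0],"dr": [0,0,0]}
    - {"delta_pos": [0,0,0],"dr": [0,0,0]}
    - {"delta_pos": [0,0,0.5],"dr": [0,0,0]}
    - {"delta_pos": [0,0,0.5],"dr": [0,0,0]}
    - {"delta_pos": [0,0,0],"dr": [0,0,0]}
    - {"delta_pos": [0,0,0],"dr": [0,0,0]}

```text
t: 14.35
tcp_pos: [0.5184, 0.0601, 0.0654]
tcp_rot: [-0.046, 0.999, -0.003, 0.003]
wrist_force: [0.3, -2.4, -1.3]
opening: 0.0675
```

Run:
```python
from h import *
plan([0.517,0.061,0.0494],185.5,1)
```

```text
{"delta_pos": [0.14, 0.12, 1.6], "dr": [-0.4, 0.3, -0.2]}
dist mm/row 16.118801471235642 tcp [0.5184 0.0601 0.0654] toolx -174.7 open 0.0675 F [ 0.3 -2.4 -1.3] t 14.35
```

step_arm:
  targets:
    - {"delta_pos": [0.1,0.1,0.5],"dr": [-0.3,0.3,0]}
    - {"delta_pos": [0.1,0,0.5],"dr": [0,0,0]}
    - {"delta_pos": [0.1,0,0.4],"dr": [0,0,0]}
    - {"delta_pos": [0.1,0,0.2],"dr": [0,0,0]}
    - {"delta_pos": [0,0,0],"dr": [0,0,0]}
    - {"delta_pos": [0,0,0],"dr": [0,0,0]}
    - {"delta_pos": [0,0,0],"dr": [0,0,0]}
    - {"delta_pos": [0,0,0],"dr": [0,0,0]}

```text
t: 15.15
tcp_pos: [0.5178, 0.0589, 0.0498]
tcp_rot: [-0.046, 0.999, -0.001, 0.003]
wrist_force: [0.1, -4.4, -2.0]
opening: 0.0677
```

Run:
```python
from h import *
plan([0.517,0.061,0.0494],185.5,1)
print(read_state()['ft_torque'])
im,d,s=wrist("pics/w6.png")
```

```text
{"delta_pos": [0.06, 0.22, 0.04], "dr": [-0.2, 0.4, -0.3]}
dist mm/row 2.331740647593818 tcp [0.5178 0.0589 0.0498] toolx -174.8 open 0.0677 F [ 0.1 -4.4 -2. ] t 15.15
[-0.23744492 -0.02482649 -0.04624423]
```

View pics/w6.png

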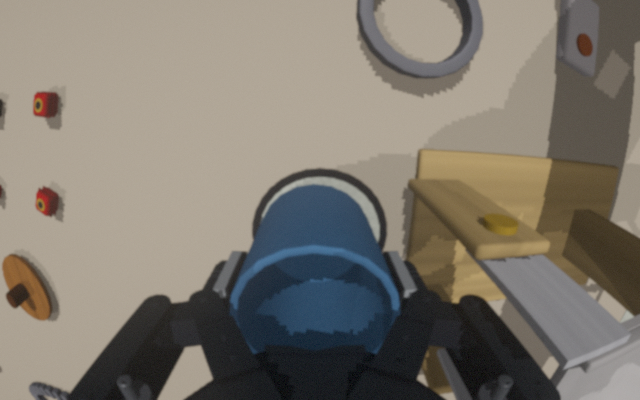

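step_arm:
  targets:
    - {"delta_pos": [0,0,0],"dr": [0,0,0]}
    - {"delta_pos": [0,0,0],"dr": [0,0,0]}
    - {"delta_pos": [0,0,0],"dr": [0,0,0]}
    - {"delta_pos": [0,0,0],"dr": [0,0,0]}
    - {"delta_pos": [0,0,0],"dr": [0,0,0]}
    - {"delta_pos": [0,0,0],"dr": [0,0,0]}
    - {"delta_pos": [0,0,0],"dr": [0,0,0]}
    - {"delta_pos": [0,0,0],"dr": [0,0,0]}
  fingers: -0.73

```text
t: 16.0
tcp_pos: [0.5178, 0.059, 0.0502]
tcp_rot: [-0.046, 0.999, -0.001, 0.004]
wrist_force: [-0.1, -3.9, -0.8]
opening: 0.0738
```

Run:
```python
from h import *
plan([0.517,0.061,0.0494],185.5,1)
im,d,s=wrist("pics/w7.png")
```

```text
{"delta_pos": [0.06, 0.21, 0.08], "dr": [-0.2, 0.4, -0.2]}
dist mm/row 2.3405885856728506 tcp [0.5178 0.059  0.0502] toolx -174.7 open 0.0738 F [-0.1 -3.9 -0.8] t 16.0
```

View pics/w7.png

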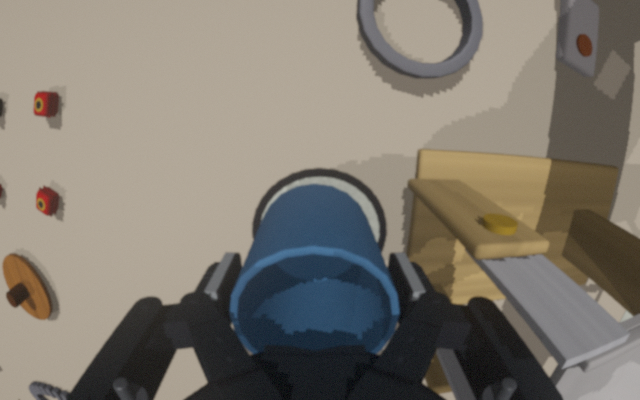

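step_arm:
  targets:
    - {"delta_pos": [0,-0.2,-0.5],"dr": [0,0.2,0]}
    - {"delta_pos": [0,0,-1],"dr": [0,0,0]}
    - {"delta_pos": [0,0,-1],"dr": [0,0,0]}
    - {"delta_pos": [0,0,-1],"dr": [0,0,0]}
    - {"delta_pos": [0,0,-1],"dr": [0,0,0]}
    - {"delta_pos": [0,0,-1],"dr": [0,0,0]}
    - {"delta_pos": [0,0,0],"dr": [0,0,0]}
    - {"delta_pos": [0,0,0],"dr": [0,0,0]}

```text
t: 16.85
tcp_pos: [0.5176, 0.0589, 0.112]
tcp_rot: [-0.046, 0.999, -0.001, 0.003]
wrist_force: [-1.1, 0.6, 0.3]
opening: 0.0736
```

Run:
```python
from h import *
plan([0.517,0.061,0.0494],185.5,1)
im,d,s=wrist("pics/w8.png")
```

```text
{"delta_pos": [0.08, 0.22, 6.26], "dr": [-0.1, 0.3, -0.2]}
dist mm/row 62.657050717103935 tcp [0.5176 0.0589 0.112 ] toolx -174.7 open 0.0736 F [-1.1  0.6  0.3] t 16.85
```

View pics/w8.png

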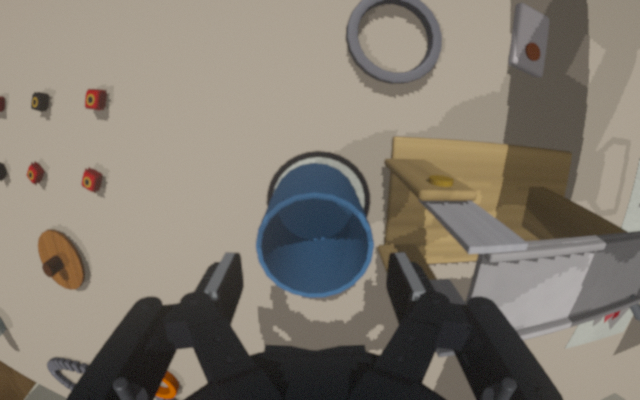

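Run:
```python
from h import *
np.set_printoptions(precision=4,suppress=True)
W=np.load("wrist.npz"); s=dict(tcp_pos=W['p'],tcp_rot=W['q']); d=W['d']
print(mark_of("wrist","pot"), mark_of("wrist","spot"),mark_of("wrist","lip"))
for x in masks_of("wrist","pot")[:1]:
    v,u=np.nonzero(x['mask']); P=wd(u,v,d[v,u],s); Q=P[abs(P[:,2]-.08)<.003]; print(len(Q),Q.mean(0),cv2.minEnclosingCircle(Q[:,:2].astype(np.float32)),np.percentile(P[:,2],[2,98]))
plan([0.475,-0.23,0.21],100,16)
```

```text
[{'point': [0.518, 0.0608, -0.001], 'p': 0.94}] [] [{'point': [0.5119, 0.1283, 0.1351], 'p': 0.65}, {'point': [0.5092, 0.1278, -0.0034], 'p': 0.27}]
2281 [0.5153 0.0587 0.08  ] ((0.5174642205238342, 0.05878669396042824), 0.03416020795702934) [0.0038 0.0812]
{"delta_pos": [0.43, -1.77, -0.62], "dr": [0.0, 0.0, 5.3]}
{"delta_pos": [0.26, -1.81, -0.62], "dr": [0.0, 0.0, 5.3]}
{"delta_pos": [0.09, -1.82, -0.62], "dr": [0.0, 0.0, 5.3]}
{"delta_pos": [-0.08, -1.82, -0.62], "dr": [0.0, 0.0, 5.3]}
{"delta_pos": [-0.25, -1.81, -0.62], "dr": [0.0, 0.0, 5.3]}
{"delta_pos": [-0.41, -1.78, -0.62], "dr": [0.0, 0.0, 5.3]}
{"delta_pos": [-0.58, -1.73, -0.62], "dr": [0.0, 0.0, 5.3]}
{"delta_pos": [-0.73, -1.67, -0.62], "dr": [0.0, 0.0, 5.3]}
{"delta_pos": [-0.89, -1.6, -0.62], "dr": [0.0, 0.0, 5.3]}
{"delta_pos": [-1.03, -1.51, -0.62], "dr": [0.0, 0.0, 5.3]}
{"delta_pos": [-1.17, -1.4, -0.62], "dr": [0.0, 0.0, 5.3]}
{"delta_pos": [-1.29, -1.29, -0.62], "dr": [0.0, 0.0, 5.3]}
{"delta_pos": [-1.41, -1.16, -0.62], "dr": [0.0, 0.0, 5.3]}
{"delta_pos": [-1.51, -1.03, -0.62], "dr": [0.0, 0.0, 5.3]}
{"delta_pos": [-1.6, -0.88, -0.62], "dr": [0.0, 0.0, 5.3]}
{"delta_pos": [-1.67, -0.73, -0.62], "dr": [0.0, 0.0, 5.3]}
dist mm/row 19.26674503396257 tcp [0.5172 0.0589 0.111 ] toolx -174.7 open 0.0741 F [-0.6 -0.6 -0.7] t 17.1
```

step_arm:
  targets:
    - {"delta_pos": [0,-0.2,-3],"dr": [0,0,5.3]}
    - {"delta_pos": [0.2,-1.8,-2],"dr": [0,0,5.3]}
    - {"delta_pos": [0.1,-1.8,-1.5],"dr": [0,0,5.3]}
    - {"delta_pos": [-0.1,-1.8,-1],"dr": [0,0,5.3]}
    - {"delta_pos": [-0.2,-1.8,-1],"dr": [0,0,5.3]}
    - {"delta_pos": [-0.4,-1.8,-0.6],"dr": [0,0,5.3]}
    - {"delta_pos": [-0.6,-1.7,-0.4],"dr": [0,0,5.3]}
    - {"delta_pos": [-0.7,-1.7,0],"dr": [0,0,5.3]}
  fingers: -0.2

```text
t: 17.9
tcp_pos: [0.4949, -0.0708, 0.2052]
tcp_rot: [0.33, 0.944, -0.001, -0.003]
wrist_force: [0.5, 0.0, 0.5]
opening: 0.0514
```

step_arm:
  targets:
    - {"delta_pos": [-0.9,-1.7,0],"dr": [0,0,5.3]}
    - {"delta_pos": [-1.1,-1.6,0],"dr": [0,0,5.3]}
    - {"delta_pos": [-1.3,-1.5,0],"dr": [0,0,5.3]}
    - {"delta_pos": [-1.4,-1.4,0],"dr": [0,0,5.3]}
    - {"delta_pos": [-1.5,-1.3,0],"dr": [0,0,5.3]}
    - {"delta_pos": [-1.6,-1.1,0],"dr": [0,0,5.3]}
    - {"delta_pos": [-1.0,-0.6,0],"dr": [0,0,5.3]}
    - {"delta_pos": [0,0,0],"dr": [0,0,5.3]}

```text
t: 18.7
tcp_pos: [0.468, -0.2046, 0.2014]
tcp_rot: [0.662, 0.749, -0.003, -0.006]
wrist_force: [0.7, 0.3, -0.4]
opening: 0.0516
```

Run:
```python
from h import *
plan([0.475,-0.23,0.21],95,1)
im,d,s=wrist("pics/w9.png")
plan([0.475,-0.23,0.21],95,1)
```

```text
{"delta_pos": [-2.6, 0.37, -0.89], "dr": [-0.7, -0.3, 2.0]}
dist mm/row 27.68209142185089 tcp [ 0.468  -0.2046  0.2014] toolx 97.0 open 0.0516 F [ 0.7  0.3 -0.4] t 18.7
{"delta_pos": [-2.65, 0.37, -0.9], "dr": [-0.7, -0.4, 1.9]}
dist mm/row 28.242265238753177 tcp [ 0.468  -0.2041  0.2013] toolx 96.9 open 0.0513 F [-0.2  0.1 -0.6] t 18.75
```

View pics/w9.png

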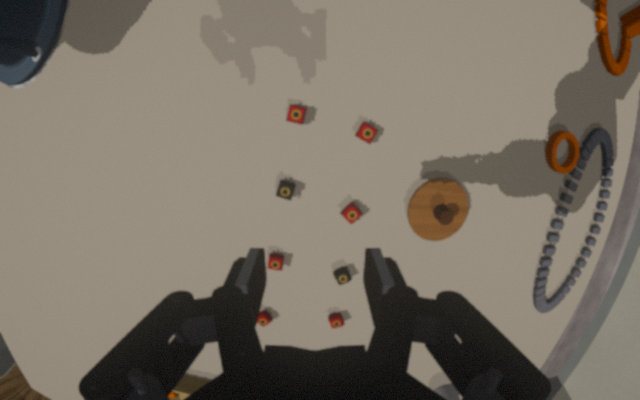

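```bash
cat >> h.py <<'E'
def redbeads(im,d,s,zt=0.015):
    "top-face fit of red beads in wrist picture; returns list of (px, centre, yaw deg mod 90, size)"
    hsv=cv2.cvtColor(im,cv2.COLOR_RGB2HSV)
    red=(((hsv[...,0]<12)|(hsv[...,0]>168))&(hsv[...,1]>130)&(hsv[...,2]>50)).astype(np.uint8)
    red=cv2.morphologyEx(red,cv2.MORPH_CLOSE,np.ones((5,5),np.uint8))
    k,l,st,c=cv2.connectedComponentsWithStats(red); out=[]
    V,U=np.mgrid[0:400,0:640]
    for i in range(1,k):
        if st[i,4]<80: continue
        v,u=np.nonzero(l==i); dd=d[v,u]; ok=dd>0; v,u,dd=v[ok],u[ok],dd[ok]
        if len(v)<50: continue
        P=wd(u,v,dd,s)
        top=abs(P[:,2]-zt)<0.0035
        Q=wz(u[top],v[top],zt,s) if top.sum()>30 else None
        if Q is None: continue
        (cx,cy),(w,h),a=cv2.minAreaRect((Q[:,:2]*1000).astype(np.float32))
        out.append((c[i].round(0),np.array([cx,cy])/1000,Q.mean(0)[:2],a%90,(round(w,1),round(h,1)),round(float(np.median(P[top,2])),4)))
    return out
E
python3 - <<'E'
from h import *
W=np.load("wrist.npz"); s=dict(tcp_pos=W['p'],tcp_rot=W['q'])
for o in redbeads(W['im'],W['d'],s): print(*o)
im=W['im']; crop(im,240,400,90,340,2.4,"pics/w9c.png")
E
```

```text
[296. 114.] [ 0.4386514  -0.13841847] [ 0.43872568 -0.13847271] 82.50953674316406 (15.6, 16.0) 0.0152
[366. 132.] [ 0.51098096 -0.14763046] [ 0.51090735 -0.14741044] 71.90612030029297 (15.5, 16.5) 0.0153
[551. 148.] [ 0.75732153 -0.12801758] [ 0.7553652  -0.12294211] 20.31231117248535 (16.4, 49.7) 0.0136
[571. 158.] [ 0.80050659 -0.1255636 ] [ 0.79992987 -0.12740828] 60.895782470703125 (33.5, 15.9) 0.016
[351. 212.] [ 0.50883804 -0.23529285] [ 0.5087125  -0.23490226] 51.25293731689453 (15.5, 16.8) 0.015
[275. 261.] [ 0.43203867 -0.30640808] [ 0.43221148 -0.30552611] 82.32123565673828 (17.0, 15.6) 0.0149
[263. 318.] [ 0.42128375 -0.39424182] [ 0.42181696 -0.39436557] 51.57675552368164 (17.9, 16.4) 0.0151
[336. 321.] [ 0.51529712 -0.38441296] [ 0.51517012 -0.3845539 ] 24.921188354492188 (15.8, 17.1) 0.0149
```

View pics/w9c.png

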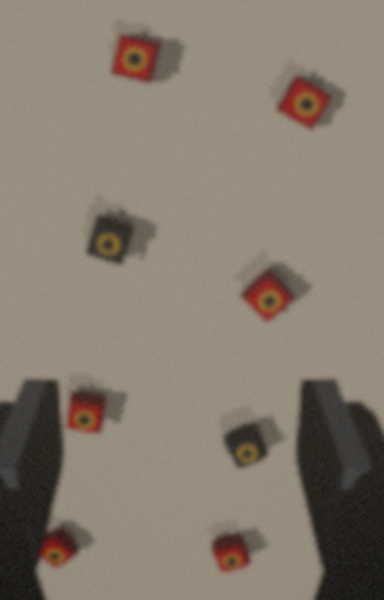

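Run:
```python
from h import *
np.set_printoptions(precision=4,suppress=True)
W=np.load("wrist.npz"); s=dict(tcp_pos=np.zeros(3),tcp_rot=[0,0,0,1])
for u,v in ((250,252),(258,252),(245,252),(372,252),(380,252),(370,260),(258,260),(240,265)): print(u,v,W['d'][v,u],wd(u,v,W['d'][v,u],s))
plan([0.4387,-0.1384,0.07],82.5,4)
```

```text
250 252 0.14564465 [ 0.0108 -0.0316  0.0064]
258 252 0.14579196 [ 0.0108 -0.0277  0.0066]
245 252 0.36326024 [-0.0926 -0.0841  0.2016]
372 252 0.1453369 [0.011  0.0271 0.0062]
380 252 0.14552447 [0.0108 0.031  0.0063]
370 260 0.13896725 [ 0.0105  0.025  -0.0007]
258 260 0.13805686 [ 0.011  -0.0263 -0.0015]
240 265 0.14133953 [ 0.0068 -0.0357  0.0006]
{"delta_pos": [1.7, -0.49, 3.3], "dr": [-0.2, -0.1, 3.6]}
{"delta_pos": [1.67, -0.6, 3.3], "dr": [-0.2, -0.1, 3.6]}
{"delta_pos": [1.63, -0.72, 3.29], "dr": [-0.2, -0.1, 3.6]}
{"delta_pos": [1.58, -0.83, 3.29], "dr": [-0.2, -0.1, 3.6]}
dist mm/row 37.41814392339477 tcp [ 0.468  -0.2041  0.2013] toolx 96.9 open 0.0513 F [-0.2  0.1 -0.6] t 18.75
```

step_arm:
  targets:
    - {"delta_pos": [1.5,-0.5,2.0],"dr": [-0.3,-0.1,3.6]}
    - {"delta_pos": [1.7,-0.6,3.3],"dr": [-0.2,-0.1,3.6]}
    - {"delta_pos": [1.7,-0.7,3.3],"dr": [-0.2,-0.1,3.6]}
    - {"delta_pos": [1.0,-0.5,2.5],"dr": [-0.2,-0.1,3.6]}
    - {"delta_pos": [0.6,-0.3,1.5],"dr": [0,0,0]}
    - {"delta_pos": [0,0,0],"dr": [0,0,0]}
    - {"delta_pos": [0,0,0],"dr": [0,0,0]}
    - {"delta_pos": [0,0,0],"dr": [0,0,0]}
  fingers: -0.1

```text
t: 19.55
tcp_pos: [0.4414, -0.1385, 0.0714]
tcp_rot: [0.752, 0.66, 0.0, 0.003]
wrist_force: [-0.5, -0.4, -0.2]
opening: 0.0472
```

Run:
```python
from h import *
im,d,s=wrist("pics/w10.png")
for o in redbeads(im,d,s): print(*o)
plan([0.4387,-0.1384,0.024],82.5,1)
```

```text
[418. 226.] [ 0.51044989 -0.14640993] [ 0.50995092 -0.14570203] 67.18801879882812 (16.6, 17.7) 0.0149
[309. 227.] [ 0.43853668 -0.13717932] [ 0.43848222 -0.13641219] 82.44747924804688 (16.7, 15.4) 0.015
{"delta_pos": [0.02, -0.34, 4.76], "dr": [0.4, 0.2, 0.0]}
dist mm/row 47.70887142173011 tcp [ 0.4418 -0.1388  0.0716] toolx 82.5 open 0.0468 F [ 0.3 -0.  -0.6] t 19.6
```

View pics/w10.png

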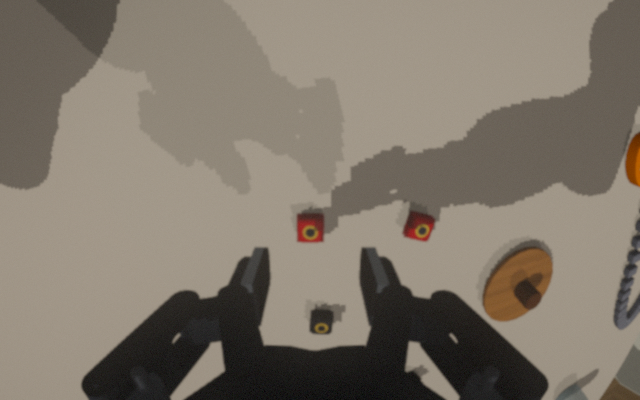

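step_arm:
  targets:
    - {"delta_pos": [0.05,-0.3,1.0],"dr": [0.3,0.2,0]}
    - {"delta_pos": [0.05,-0.1,1.2],"dr": [0,0,0]}
    - {"delta_pos": [0,-0.1,1.2],"dr": [0,0,0]}
    - {"delta_pos": [0,-0.1,0.8],"dr": [0,0,0]}
    - {"delta_pos": [0,0,0.4],"dr": [0,0,0]}
    - {"delta_pos": [0,0,0],"dr": [0,0,0]}
    - {"delta_pos": [0,0,0],"dr": [0,0,0]}
    - {"delta_pos": [0,0,0],"dr": [0,0,0]}

```text
t: 20.4
tcp_pos: [0.4396, -0.1409, 0.026]
tcp_rot: [0.752, 0.659, 0.002, 0.006]
wrist_force: [0.3, -0.8, -0.3]
opening: 0.0473
```

Run:
```python
from h import *
plan([0.4387,-0.1384,0.024],82.5,1)
```

```text
{"delta_pos": [0.24, -0.12, 0.2], "dr": [0.6, 0.3, -0.0]}
dist mm/row 3.350846170247437 tcp [ 0.4396 -0.1409  0.026 ] toolx 82.5 open 0.0473 F [ 0.3 -0.8 -0.3] t 20.4
```

step_arm:
  targets:
    - {"delta_pos": [0.3,-0.1,0.2],"dr": [0.6,0.3,0]}
    - {"delta_pos": [0,0,0],"dr": [0,0,0]}
    - {"delta_pos": [0,0,0],"dr": [0,0,0]}
    - {"delta_pos": [0,0,0],"dr": [0,0,0]}
    - {"delta_pos": [0,0,0],"dr": [0,0,0]}
    - {"delta_pos": [0,0,0],"dr": [0,0,0]}
    - {"delta_pos": [0,0,0],"dr": [0,0,0]}
    - {"delta_pos": [0,0,0],"dr": [0,0,0]}
  fingers: 1

```text
t: 21.2
tcp_pos: [0.4397, -0.1377, 0.025]
tcp_rot: [0.752, 0.659, 0.001, 0.001]
wrist_force: [-0.5, -0.2, -0.8]
opening: 0.0152
```

```bash
cat >> h.py <<'E'
O=np.array([0.512,0.128]); YAW=np.radians(5.7)
def tray(y,x=0.0,z=0.17):
    e=np.array([np.cos(YAW),np.sin(YAW)]); n=np.array([-np.sin(YAW),np.cos(YAW)]); q=O+x*e+y*n; return [q[0],q[1],z]
E
python3 - <<'E'
from h import *
plan(tray(.131,z=.22),95.7,14)
E
```

```text
{"delta_pos": [2.86, 0.05, -1.39], "dr": [0.0, 0.0, -0.9]}
{"delta_pos": [2.86, 0.1, -1.39], "dr": [0.0, 0.0, -0.9]}
{"delta_pos": [2.86, 0.15, -1.39], "dr": [0.0, 0.0, -0.9]}
{"delta_pos": [2.85, 0.19, -1.39], "dr": [0.0, 0.0, -0.9]}
{"delta_pos": [2.85, 0.24, -1.39], "dr": [0.0, 0.0, -0.9]}
{"delta_pos": [2.85, 0.29, -1.39], "dr": [0.0, 0.0, -0.9]}
{"delta_pos": [2.84, 0.33, -1.39], "dr": [0.0, 0.0, -0.9]}
{"delta_pos": [2.84, 0.38, -1.39], "dr": [0.0, 0.0, -0.9]}
{"delta_pos": [2.83, 0.43, -1.39], "dr": [0.0, 0.0, -0.9]}
{"delta_pos": [2.82, 0.47, -1.39], "dr": [0.0, 0.0, -0.9]}
{"delta_pos": [2.81, 0.52, -1.39], "dr": [0.0, 0.0, -0.9]}
{"delta_pos": [2.8, 0.57, -1.39], "dr": [0.0, 0.0, -0.9]}
{"delta_pos": [2.79, 0.61, -1.39], "dr": [0.0, 0.0, -0.9]}
{"delta_pos": [2.78, 0.66, -1.39], "dr": [0.0, 0.0, -0.9]}
dist mm/row 31.818741981095425 tcp [ 0.4397 -0.1377  0.025 ] toolx 82.5 open 0.0152 F [-0.5 -0.2 -0.8] t 21.2
```

step_arm:
  targets:
    - {"delta_pos": [0,0,-2.5],"dr": [0,0,0]}
    - {"delta_pos": [0.5,0,-4.5],"dr": [0,0,0]}
    - {"delta_pos": [2,0.1,-4.5],"dr": [0,0,-2]}
    - {"delta_pos": [3.5,0.2,-4],"dr": [0,0,-2]}
    - {"delta_pos": [4.2,0.2,-3],"dr": [0,0,-2]}
    - {"delta_pos": [4.4,0.4,-1],"dr": [0,0,-2]}
    - {"delta_pos": [4.4,0.5,0],"dr": [0,0,-2]}
    - {"delta_pos": [4.4,0.6,0],"dr": [0,0,-2]}

```text
t: 22.0
tcp_pos: [0.4706, 0.0937, 0.2252]
tcp_rot: [0.681, 0.733, 0.004, 0.003]
wrist_force: [1.1, 0.1, -0.5]
opening: 0.0148
```

Run:
```python
from h import *
plan(tray(.131,z=.22),95.7,6)
```

```text
{"delta_pos": [2.7, 0.67, 0.09], "dr": [0.1, -0.0, -0.2]}
{"delta_pos": [2.7, 0.68, 0.09], "dr": [0.1, -0.0, -0.2]}
{"delta_pos": [2.7, 0.7, 0.09], "dr": [0.1, -0.0, -0.2]}
{"delta_pos": [2.69, 0.71, 0.09], "dr": [0.1, -0.0, -0.2]}
{"delta_pos": [2.69, 0.72, 0.09], "dr": [0.1, -0.0, -0.2]}
{"delta_pos": [2.69, 0.73, 0.09], "dr": [0.1, -0.0, -0.2]}
dist mm/row 27.850913197998672 tcp [0.4706 0.0937 0.2252] toolx 94.2 open 0.0148 F [ 1.1  0.1 -0.5] t 22.0
```

step_arm:
  targets:
    - {"delta_pos": [4,0.9,0.1],"dr": [0.2,0,-0.5]}
    - {"delta_pos": [4,0.9,0.1],"dr": [0.2,0,-0.5]}
    - {"delta_pos": [3.4,0.9,0.1],"dr": [0.2,0,-0.5]}
    - {"delta_pos": [2.2,0.7,0.1],"dr": [0,0,0]}
    - {"delta_pos": [1.5,0.5,0],"dr": [0,0,0]}
    - {"delta_pos": [0.5,0.2,0],"dr": [0,0,0]}
    - {"delta_pos": [0,0,0],"dr": [0,0,0]}
    - {"delta_pos": [0,0,0],"dr": [0,0,0]}

```text
t: 22.8
tcp_pos: [0.4945, 0.2648, 0.2208]
tcp_rot: [0.667, 0.745, -0.001, -0.001]
wrist_force: [-0.2, -0.2, -0.4]
opening: 0.015
```

Run:
```python
from h import *
im,d,s=wrist("pics/w11.png")
plan(tray(.131,z=.165),95.7,1)
for n in("lip","bar","hinge","stand"): print(n,[(np.round(r['point'],4).tolist(),round(r['p'],2)) for r in mark_of("wrist",n)])
```

```text
{"delta_pos": [-0.67, 0.4, 5.58], "dr": [-0.2, -0.1, 0.6]}
dist mm/row 56.29937436770179 tcp [0.4945 0.2646 0.2208] toolx 96.3 open 0.015 F [-0.4  0.6 -0.1] t 22.85
lip [([0.51, 0.1298, 0.1346], 0.89), ([0.7527, 0.1201, 0.0005], 0.51)]
bar [([0.4956, 0.3407, 0.144], 0.7)]
hinge []
stand []
```

View pics/w11.png

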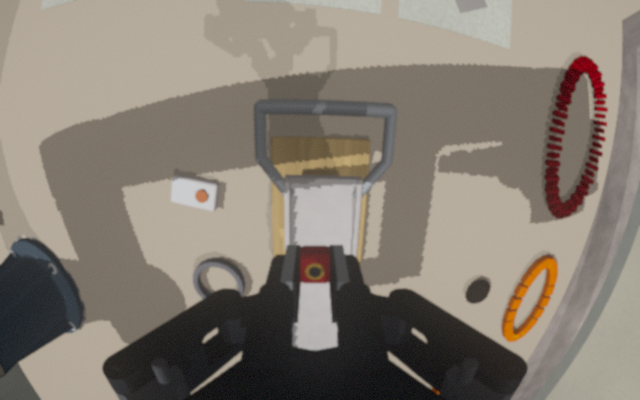

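Run:
```python
from h import *
np.set_printoptions(precision=4,suppress=True)
W=np.load("wrist.npz"); s=dict(tcp_pos=W['p'],tcp_rot=W['q']); d=W['d']
V,U=np.mgrid[0:400,0:640]; P=wd(U,V,d,s)
m=(d>0)&(P[...,2]>.120)&(P[...,2]<.155)&(V<240)
k,l,st,c=cv2.connectedComponentsWithStats(m.astype(np.uint8)); i=1+st[1:,4].argmax(); m=l==i; print(st[i])
Q=P[m]; print(cv2.minAreaRect((Q[:,:2]*1000).astype(np.float32)))
# bar: far rows
b=m&(V<115); B=P[b]; print("bar",B.mean(0),len(B)); vv=np.linalg.svd((B-B.mean(0))[:,:2])[2][0] if len(B)<5000 else 0; print("bar yaw",np.degrees(np.arctan2(vv[1],vv[0])),cv2.minAreaRect((B[:,:2]*1000).astype(np.float32)))
# tray rows: left and right outer edge
pts=[]
for r in range(185,242,4):
    us=np.nonzero(m[r])[0]
    a,bb=P[r,us[0]],P[r,us[-1]]; pts.append((a[:2]+bb[:2])/2); 
    if r%8==1: print(r,a,bb,np.linalg.norm(a[:2]-bb[:2]))
pts=np.array(pts); vv=np.linalg.svd(pts-pts.mean(0))[2][0]; print(pts[0],pts[-1],pts.mean(0),"dir from y",np.degrees(np.arctan2(-vv[0],vv[1])))
```

```text
[ 253   99  144  141 8930]
((496.39288330078125, 296.0363464355469), (94.15515899658203, 102.25813293457031), 5.170443058013916)
bar [0.4898 0.3417 0.1468] 2016
bar yaw 5.727543729325374 ((491.77850341796875, 341.9148254394531), (93.27239227294922, 10.03341293334961), 5.52471399307251)
185 [0.4631 0.2845 0.1376] [0.531  0.2926 0.1391] 0.06834861403587288
193 [0.4692 0.2793 0.1377] [0.5274 0.2856 0.1369] 0.05856551781770992
201 [0.4713 0.2745 0.1405] [0.5247 0.2806 0.1409] 0.05380479137790319
209 [0.4717 0.2686 0.1405] [0.5242 0.2746 0.1408] 0.05285486307030647
217 [0.4722 0.2629 0.1413] [0.5252 0.2687 0.1411] 0.053223390816282135
225 [0.4727 0.2564 0.1405] [0.5255 0.2624 0.1407] 0.05318537931299511
233 [0.4732 0.2503 0.1408] [0.5264 0.2564 0.1412] 0.053624056612648525Traceback (most recent call last):
  File "<stdin>", line 14, in <module>
IndexError: index 0 is out of bounds for axis 0 with size 0
```

```bash
sed -i 's/^O=.*/O=np.array([0.5125,0.128]); YAW=np.radians(5.6)/' h.py
python3 - <<'E'
from h import *
plan(tray(.131,z=.163),95.6,1)
E
```

```text
{"delta_pos": [-0.68, 0.42, 5.81], "dr": [-0.1, -0.1, 0.7]}
dist mm/row 58.64041258967988 tcp [0.495  0.2646 0.2211] toolx 96.3 open 0.0146 F [-0.5 -0.7 -0.2] t 23.05
```

step_arm:
  targets:
    - {"delta_pos": [-0.3,0.2,1],"dr": [0,0,0.7]}
    - {"delta_pos": [-0.3,0.2,1.2],"dr": [0,0,0]}
    - {"delta_pos": [0,-0.1,1.2],"dr": [0,0,0]}
    - {"delta_pos": [0,-0.1,1.0],"dr": [0,0,0]}
    - {"delta_pos": [0,0,0.5],"dr": [0,0,0]}
    - {"delta_pos": [0,0,0],"dr": [0,0,0]}
    - {"delta_pos": [0,0,0],"dr": [0,0,0]}
    - {"delta_pos": [0,0,0],"dr": [0,0,0]}

```text
t: 23.85
tcp_pos: [0.4981, 0.256, 0.1668]
tcp_rot: [0.673, 0.739, -0.002, -0.002]
wrist_force: [0.2, 0.3, -0.1]
opening: 0.0145
```

Run:
```python
from h import *
plan(tray(.131,z=.163),95.6,1)
```

```text
{"delta_pos": [0.22, 0.18, 0.38], "dr": [-0.3, -0.0, -0.2]}
dist mm/row 4.733069588666944 tcp [0.4981 0.256  0.1668] toolx 95.4 open 0.0145 F [ 0.2  0.3 -0.1] t 23.85
```

step_arm:
  targets:
    - {"delta_pos": [0.2,0.2,0.3],"dr": [-0.3,0,0]}
    - {"delta_pos": [0,0,0.1],"dr": [0,0,0]}
    - {"delta_pos": [0,0,0],"dr": [0,0,0]}
    - {"delta_pos": [0,0,0],"dr": [0,0,0]}
    - {"delta_pos": [0,0,0],"dr": [0,0,0]}
    - {"delta_pos": [0,0,0],"dr": [0,0,0]}
    - {"delta_pos": [0,0,0],"dr": [0,0,0]}
    - {"delta_pos": [0,0,0],"dr": [0,0,0]}

```text
t: 24.65
tcp_pos: [0.501, 0.259, 0.1641]
tcp_rot: [0.673, 0.74, 0.002, 0.001]
wrist_force: [0.5, 0.6, 0.1]
opening: 0.0146
```

step_arm:
  targets:
    - {"delta_pos": [0,0,0],"dr": [0,0,0]}
    - {"delta_pos": [0,0,0],"dr": [0,0,0]}
    - {"delta_pos": [0,0,0],"dr": [0,0,0]}
    - {"delta_pos": [0,0,0],"dr": [0,0,0]}
    - {"delta_pos": [0,0,-1],"dr": [0,0,0]}
    - {"delta_pos": [0,0,-2],"dr": [0,0,0]}
    - {"delta_pos": [0,0,-2],"dr": [0,0,0]}
    - {"delta_pos": [0,0,0],"dr": [0,0,0]}
  fingers: 0.4

```text
t: 25.45
tcp_pos: [0.5008, 0.2588, 0.2168]
tcp_rot: [0.673, 0.74, 0.002, 0.001]
wrist_force: [0.9, 0.4, 0.6]
opening: 0.0257
```

Run:
```python
from h import *
im,d,s=wrist("pics/w12.png")
for o in redbeads(im,d,s,.150): print(*o)
plan([0.512,-0.1475,0.2],71.9,12)
```

```text
[315. 221.] [0.50047751 0.26002933] [0.50058457 0.26074478] 5.2715535163879395 (15.4, 15.9) 0.1496
{"delta_pos": [-3.38, -0.22, 0.13], "dr": [0.0, -0.0, 2.0]}
{"delta_pos": [-3.38, -0.1, 0.13], "dr": [0.0, -0.0, 2.0]}
{"delta_pos": [-3.39, 0.01, 0.13], "dr": [0.0, -0.0, 2.0]}
{"delta_pos": [-3.38, 0.13, 0.13], "dr": [0.0, -0.0, 2.0]}
{"delta_pos": [-3.38, 0.24, 0.13], "dr": [0.0, -0.0, 2.0]}
{"delta_pos": [-3.37, 0.36, 0.13], "dr": [0.0, -0.0, 2.0]}
{"delta_pos": [-3.35, 0.47, 0.13], "dr": [0.0, -0.0, 2.0]}
{"delta_pos": [-3.33, 0.59, 0.13], "dr": [0.0, -0.0, 2.0]}
{"delta_pos": [-3.31, 0.7, 0.13], "dr": [0.0, -0.0, 2.0]}
{"delta_pos": [-3.29, 0.82, 0.13], "dr": [0.0, -0.0, 2.0]}
{"delta_pos": [-3.26, 0.93, 0.13], "dr": [0.0, -0.0, 2.0]}
{"delta_pos": [-3.22, 1.04, 0.13], "dr": [0.0, -0.0, 2.0]}
dist mm/row 33.879650453903075 tcp [0.4999 0.2586 0.2155] toolx 95.4 open 0.0256 F [-0.5  0.3  0. ] t 25.5
```

View pics/w12.png

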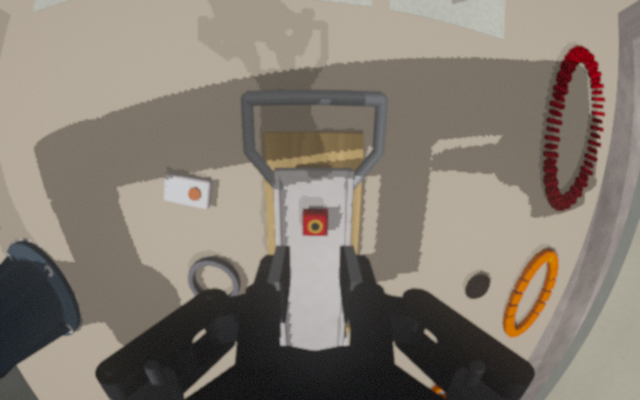

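step_arm:
  targets:
    - {"delta_pos": [-2.5,-0.2,0],"dr": [0,0,2]}
    - {"delta_pos": [-4,-0.2,0],"dr": [0,0,2]}
    - {"delta_pos": [-4.4,0,0],"dr": [0,0,2]}
    - {"delta_pos": [-4.4,0.2,0],"dr": [0,0,2]}
    - {"delta_pos": [-4.4,0.4,0],"dr": [0,0,2]}
    - {"delta_pos": [-4.4,0.5,0.3],"dr": [0,0,3]}
    - {"delta_pos": [-4.4,0.7,0.5],"dr": [0,0,3]}
    - {"delta_pos": [-4.4,0.9,1],"dr": [0,0,3]}
  fingers: 0

```text
t: 26.3
tcp_pos: [0.506, -0.0777, 0.1924]
tcp_rot: [0.786, 0.618, 0.001, -0.001]
wrist_force: [1.0, 0.2, 0.8]
opening: 0.0426
```

Run:
```python
from h import *
plan([0.512,-0.1475,0.07],71.9,4)
```

```text
{"delta_pos": [-1.67, 0.56, 3.05], "dr": [-0.0, -0.0, 1.1]}
{"delta_pos": [-1.65, 0.59, 3.06], "dr": [-0.0, -0.0, 1.1]}
{"delta_pos": [-1.64, 0.62, 3.06], "dr": [-0.0, -0.0, 1.1]}
{"delta_pos": [-1.63, 0.65, 3.06], "dr": [-0.0, -0.0, 1.1]}
dist mm/row 35.251067603622126 tcp [ 0.506  -0.0777  0.1924] toolx 76.3 open 0.0426 F [1.  0.2 0.8] t 26.3
```

step_arm:
  targets:
    - {"delta_pos": [-2.6,0.6,2],"dr": [0,0,2]}
    - {"delta_pos": [-1.6,0.6,3],"dr": [0,0,2]}
    - {"delta_pos": [-1,0.4,3],"dr": [0,0,0]}
    - {"delta_pos": [-0.5,0.3,2.5],"dr": [0,0,0]}
    - {"delta_pos": [0,0,1.5],"dr": [0,0,0]}
    - {"delta_pos": [0,0,0],"dr": [0,0,0]}
    - {"delta_pos": [0,0,0],"dr": [0,0,0]}
    - {"delta_pos": [0,0,0],"dr": [0,0,0]}

```text
t: 27.1
tcp_pos: [0.5068, -0.1475, 0.0631]
tcp_rot: [0.812, 0.584, -0.001, -0.003]
wrist_force: [0.8, -0.8, -0.3]
opening: 0.0426
```

Run:
```python
from h import *
im,d,s=wrist("pics/w13.png")
r=redbeads(im,d,s)
for o in r: print(*o)
b=min(r,key=lambda o:np.hypot(*(o[1]-np.array([.511,-.1475]))))
plan([*b[1],0.024],71.9,1)
```

```text
[625. 103.] [ 0.78169922 -0.12817621] [ 0.79062138 -0.124016  ] 20.536949157714844 (37.3, 13.4) 0.0128
[324. 231.] [ 0.51228912 -0.14677907] [ 0.51245579 -0.1461221 ] 66.47015380859375 (17.3, 15.9) 0.015
[355. 331.] [ 0.50953195 -0.23407854] [ 0.50858632 -0.23240728] 54.29600524902344 (19.1, 16.4) 0.0148
{"delta_pos": [0.23, 0.51, 3.94], "dr": [-0.3, -0.1, -0.5]}
dist mm/row 39.75402624784656 tcp [ 0.5069 -0.1475  0.0634] toolx 71.4 open 0.0427 F [ 0.6  0.2 -0.1] t 27.15
```

step_arm:
  targets:
    - {"delta_pos": [0.1,0.3,0.8],"dr": [-0.2,0,1]}
    - {"delta_pos": [0,0.2,1],"dr": [0,0,1]}
    - {"delta_pos": [0,0,1],"dr": [0,0,0]}
    - {"delta_pos": [0,0,0.7],"dr": [0,0,0]}
    - {"delta_pos": [0,0,0.4],"dr": [0,0,0]}
    - {"delta_pos": [0,0,0],"dr": [0,0,0]}
    - {"delta_pos": [0,0,0],"dr": [0,0,0]}
    - {"delta_pos": [0,0,0],"dr": [0,0,0]}

```text
t: 27.95
tcp_pos: [0.5139, -0.1479, 0.0228]
tcp_rot: [0.822, 0.569, 0.001, 0.001]
wrist_force: [-0.3, 0.7, -0.1]
opening: 0.0426
```

Run:
```python
from h import *
plan([0.5123,-0.1468,0.024],69,1)
```

```text
{"delta_pos": [0.05, -0.19, -0.12], "dr": [0.2, -0.1, 0.4]}
dist mm/row 2.2978394721009923 tcp [ 0.5139 -0.1479  0.0228] toolx 69.4 open 0.0426 F [-0.3  0.7 -0.1] t 27.95
```

Close, then lift within the same call.

step_arm:
  targets:
    - {"delta_pos": [0.1,-0.2,-0.2],"dr": [0,0,0]}
    - {"delta_pos": [0,0,0],"dr": [0,0,0]}
    - {"delta_pos": [0,0,0],"dr": [0,0,0]}
    - {"delta_pos": [0,0,0],"dr": [0,0,0]}
    - {"delta_pos": [0,0,0],"dr": [0,0,0]}
    - {"delta_pos": [0,0,0],"dr": [0,0,0]}
    - {"delta_pos": [0,0,-1.5],"dr": [0,0,0]}
    - {"delta_pos": [0,0,-3.5],"dr": [0,0,0]}
  fingers: 1

```text
t: 28.75
tcp_pos: [0.5098, -0.1452, 0.0735]
tcp_rot: [0.822, 0.569, -0.0, -0.003]
wrist_force: [0.7, -0.2, -0.6]
opening: 0.0148
```

Run:
```python
from h import *
plan(tray(.108,z=.22),95.6,10)
```

```text
{"delta_pos": [3.54, -1.42, -1.45], "dr": [-0.0, -0.0, -2.6]}
{"delta_pos": [3.6, -1.26, -1.45], "dr": [-0.0, -0.0, -2.6]}
{"delta_pos": [3.65, -1.09, -1.45], "dr": [-0.0, -0.0, -2.6]}
{"delta_pos": [3.7, -0.92, -1.46], "dr": [-0.0, -0.0, -2.6]}
{"delta_pos": [3.74, -0.75, -1.46], "dr": [-0.0, -0.0, -2.6]}
{"delta_pos": [3.77, -0.58, -1.46], "dr": [-0.0, -0.0, -2.6]}
{"delta_pos": [3.79, -0.41, -1.46], "dr": [-0.0, -0.0, -2.6]}
{"delta_pos": [3.8, -0.23, -1.46], "dr": [-0.0, -0.0, -2.6]}
{"delta_pos": [3.81, -0.06, -1.46], "dr": [-0.0, -0.0, -2.6]}
{"delta_pos": [3.81, 0.12, -1.46], "dr": [-0.0, -0.0, -2.6]}
dist mm/row 40.79966413617934 tcp [ 0.5098 -0.1452  0.0735] toolx 69.3 open 0.0148 F [ 0.7 -0.2 -0.6] t 28.75
```

step_arm:
  targets:
    - {"delta_pos": [2.5,-1,-3.5],"dr": [0,0,-3]}
    - {"delta_pos": [3.5,-1.2,-3.5],"dr": [0,0,-3]}
    - {"delta_pos": [3.7,-1.1,-3.5],"dr": [0,0,-3]}
    - {"delta_pos": [4,-1,-2.5],"dr": [0,0,-3]}
    - {"delta_pos": [4,-0.8,-1],"dr": [0,0,-3]}
    - {"delta_pos": [4,-0.6,0],"dr": [0,0,-3]}
    - {"delta_pos": [4,-0.4,0],"dr": [0,0,-3]}
    - {"delta_pos": [4,-0.2,0],"dr": [0,0,-3]}

```text
t: 29.55
tcp_pos: [0.501, 0.162, 0.2234]
tcp_rot: [0.684, 0.729, 0.005, 0.004]
wrist_force: [-0.1, 0.7, 0.2]
opening: 0.0145
```

Run:
```python
from h import *
plan(tray(.108,z=.21),95.6,4)
```

```text
{"delta_pos": [1.83, 0.14, 0.34], "dr": [0.2, -0.0, -0.5]}
{"delta_pos": [1.83, 0.15, 0.34], "dr": [0.2, -0.0, -0.5]}
{"delta_pos": [1.83, 0.17, 0.34], "dr": [0.2, -0.0, -0.5]}
{"delta_pos": [1.83, 0.19, 0.34], "dr": [0.2, -0.0, -0.5]}
dist mm/row 18.680741363334 tcp [0.501  0.162  0.2234] toolx 93.6 open 0.0145 F [-0.1  0.7  0.2] t 29.55
```

step_arm:
  targets:
    - {"delta_pos": [2.8,0.2,0.3],"dr": [0.3,0,-1]}
    - {"delta_pos": [1.7,0.2,0.5],"dr": [0.3,0,-1]}
    - {"delta_pos": [1,0.2,1],"dr": [0.2,0,0]}
    - {"delta_pos": [0.4,0,1],"dr": [0,0,0]}
    - {"delta_pos": [0,0,1],"dr": [0,0,0]}
    - {"delta_pos": [0,0,0.5],"dr": [0,0,0]}
    - {"delta_pos": [0,0,0],"dr": [0,0,0]}
    - {"delta_pos": [0,0,0],"dr": [0,0,0]}

```text
t: 30.35
tcp_pos: [0.4997, 0.2259, 0.1762]
tcp_rot: [0.669, 0.743, -0.002, -0.001]
wrist_force: [0.9, 0.6, 0.0]
opening: 0.0147
```

Run:
```python
from h import *
plan(tray(.108,z=.163),95.6,1)
```

```text
{"delta_pos": [0.93, 0.33, 1.32], "dr": [-0.3, 0.0, 0.4]}
dist mm/row 16.50863970323769 tcp [0.4997 0.2259 0.1762] toolx 96.0 open 0.0147 F [0.9 0.6 0. ] t 30.35
```

step_arm:
  targets:
    - {"delta_pos": [0.5,0.2,0],"dr": [-0.2,0,0.4]}
    - {"delta_pos": [0.4,0.1,0.5],"dr": [0,0,0]}
    - {"delta_pos": [0,0,0.5],"dr": [0,0,0]}
    - {"delta_pos": [0,0,0.3],"dr": [0,0,0]}
    - {"delta_pos": [0,0,0],"dr": [0,0,0]}
    - {"delta_pos": [0,0,0],"dr": [0,0,0]}
    - {"delta_pos": [0,0,0],"dr": [0,0,0]}
    - {"delta_pos": [0,0,0],"dr": [0,0,0]}

```text
t: 31.15
tcp_pos: [0.503, 0.235, 0.1632]
tcp_rot: [0.673, 0.74, 0.001, 0.001]
wrist_force: [0.4, 0.5, 0.4]
opening: 0.0147
```

Run:
```python
from h import *
plan(tray(.108,z=.163),95.6,1)
```

```text
{"delta_pos": [0.06, -0.1, 0.02], "dr": [0.1, 0.0, -0.2]}
dist mm/row 1.2030703291468905 tcp [0.503  0.235  0.1632] toolx 95.4 open 0.0147 F [0.4 0.5 0.4] t 31.15
```

Release, lift; next bead B (0.509,-0.235), tool x 51.3°.

step_arm:
  targets:
    - {"delta_pos": [0,0,0],"dr": [0,0,0]}
    - {"delta_pos": [0,0,0],"dr": [0,0,0]}
    - {"delta_pos": [0,0,0],"dr": [0,0,0]}
    - {"delta_pos": [0,0,0],"dr": [0,0,0]}
    - {"delta_pos": [0,0,-1],"dr": [0,0,0]}
    - {"delta_pos": [0,0,-2],"dr": [0,0,0]}
    - {"delta_pos": [0,0,-2],"dr": [0,0,0]}
    - {"delta_pos": [0,0,0],"dr": [0,0,0]}
  fingers: 0.4

```text
t: 31.95
tcp_pos: [0.5031, 0.2349, 0.2163]
tcp_rot: [0.673, 0.74, 0.001, 0.001]
wrist_force: [0.7, 0.5, -1.4]
opening: 0.0257
```

Run:
```python
from h import *
im,d,s=wrist("pics/w14.png")
for o in redbeads(im,d,s,.150): print(*o)
plan([0.51,-0.235,0.2],51.3,12)
```

```text
[314. 188.] [0.50044    0.25963184] [0.50027462 0.26001123] 5.346996307373047 (14.9, 16.0) 0.1495
[314. 223.] [0.50244189 0.23474097] [0.50228591 0.23578493] 5.376343250274658 (14.8, 15.9) 0.1496
{"delta_pos": [-3.9, -0.3, 0.13], "dr": [-0.0, 0.0, 3.7]}
{"delta_pos": [-3.91, -0.05, 0.13], "dr": [-0.0, 0.0, 3.7]}
{"delta_pos": [-3.91, 0.2, 0.13], "dr": [-0.0, 0.0, 3.7]}
{"delta_pos": [-3.89, 0.45, 0.13], "dr": [-0.0, 0.0, 3.7]}
{"delta_pos": [-3.85, 0.7, 0.13], "dr": [-0.0, 0.0, 3.7]}
{"delta_pos": [-3.8, 0.94, 0.13], "dr": [-0.0, 0.0, 3.7]}
{"delta_pos": [-3.73, 1.18, 0.13], "dr": [-0.0, 0.0, 3.7]}
{"delta_pos": [-3.65, 1.42, 0.13], "dr": [-0.0, 0.0, 3.7]}
{"delta_pos": [-3.55, 1.65, 0.13], "dr": [-0.0, 0.0, 3.7]}
{"delta_pos": [-3.44, 1.87, 0.13], "dr": [-0.0, 0.0, 3.7]}
{"delta_pos": [-3.31, 2.09, 0.13], "dr": [-0.0, 0.0, 3.7]}
{"delta_pos": [-3.17, 2.3, 0.13], "dr": [-0.0, 0.0, 3.7]}
dist mm/row 39.16619189097156 tcp [0.5023 0.2347 0.2151] toolx 95.4 open 0.026 F [-0.3 -0.2 -0.5] t 32.0
```

step_arm:
  targets:
    - {"delta_pos": [-2.8,-0.2,0],"dr": [0,0,3.7]}
    - {"delta_pos": [-4.3,0,0],"dr": [0,0,3.7]}
    - {"delta_pos": [-4.5,0.2,0],"dr": [0,0,3.7]}
    - {"delta_pos": [-4.5,0.5,0],"dr": [0,0,3.7]}
    - {"delta_pos": [-4.5,0.8,0],"dr": [0,0,3.7]}
    - {"delta_pos": [-4.4,1.1,0],"dr": [0,0,3.7]}
    - {"delta_pos": [-4.3,1.4,0.3],"dr": [0,0,3.7]}
    - {"delta_pos": [-4.2,1.7,0.5],"dr": [0,0,3.7]}
  fingers: 0

```text
t: 32.8
tcp_pos: [0.5042, -0.1137, 0.2019]
tcp_rot: [0.842, 0.54, -0.001, -0.002]
wrist_force: [0.7, 0.0, 0.4]
opening: 0.0422
```

Run:
```python
from h import *
plan([0.511,-0.235,0.07],51.3,4)
```

```text
{"delta_pos": [-2.68, 1.44, 3.29], "dr": [-0.1, 0.0, 3.5]}
{"delta_pos": [-2.59, 1.6, 3.29], "dr": [-0.1, 0.0, 3.5]}
{"delta_pos": [-2.49, 1.75, 3.29], "dr": [-0.1, 0.0, 3.5]}
{"delta_pos": [-2.38, 1.89, 3.29], "dr": [-0.1, 0.0, 3.5]}
dist mm/row 44.82291960271917 tcp [ 0.5042 -0.1137  0.2019] toolx 65.3 open 0.0422 F [0.7 0.  0.4] t 32.8
```

step_arm:
  targets:
    - {"delta_pos": [-3.3,1.6,2],"dr": [0,0,3.5]}
    - {"delta_pos": [-2.6,1.6,3],"dr": [0,0,3.5]}
    - {"delta_pos": [-1.8,1.7,3],"dr": [0,0,3.5]}
    - {"delta_pos": [-1,1.2,3],"dr": [0,0,2.5]}
    - {"delta_pos": [-0.4,0.4,1.8],"dr": [0,0,0]}
    - {"delta_pos": [0,0,0],"dr": [0,0,0]}
    - {"delta_pos": [0,0,0],"dr": [0,0,0]}
    - {"delta_pos": [0,0,0],"dr": [0,0,0]}

```text
t: 33.6
tcp_pos: [0.5133, -0.2371, 0.0645]
tcp_rot: [0.902, 0.431, -0.002, -0.003]
wrist_force: [-0.4, -0.7, -0.4]
opening: 0.0428
```

```bash
cat >> h.py <<'E'
def near(exp,ang,name,z=.024):
    im,d,s=wrist(name); r=redbeads(im,d,s)
    b=min(r,key=lambda o:np.hypot(*(o[1]-np.array(exp)))); print(*b)
    dy=(b[3]-ang+45)%90-45
    if abs(b[4][0]-b[4][1])>3: dy=0
    ang=ang+dy*.5; print("aim",b[1].round(4),ang); plan([*b[1],z],ang,1)
E
python3 - <<'E'
from h import *
near([.51,-.235],51.3,"pics/w15.png")
E
```

```text
[310. 234.] [ 0.51051822 -0.23560201] [ 0.5111023  -0.23503451] 51.366111755371094 (17.0, 15.5) 0.0149
aim [ 0.5105 -0.2356] 51.333055877685545
{"delta_pos": [-0.06, -0.3, 4.09], "dr": [-0.4, 0.1, -0.2]}
dist mm/row 41.01179557241187 tcp [ 0.5135 -0.2371  0.0649] toolx 51.1 open 0.0427 F [1.1 0.3 0. ] t 33.65
```

step_arm:
  targets:
    - {"delta_pos": [0,-0.3,0.8],"dr": [-0.3,0,0]}
    - {"delta_pos": [-0.1,-0.1,1],"dr": [0,0,0]}
    - {"delta_pos": [0,0,1],"dr": [0,0,0]}
    - {"delta_pos": [0,0,0.7],"dr": [0,0,0]}
    - {"delta_pos": [0,0,0.4],"dr": [0,0,0]}
    - {"delta_pos": [0,0,0],"dr": [0,0,0]}
    - {"delta_pos": [0,0,0],"dr": [0,0,0]}
    - {"delta_pos": [0,0,0],"dr": [0,0,0]}

```text
t: 34.45
tcp_pos: [0.5107, -0.234, 0.0251]
tcp_rot: [0.902, 0.433, 0.0, 0.001]
wrist_force: [1.4, -0.1, 1.0]
opening: 0.0429
```

Run:
```python
from h import *
plan([0.5105,-0.2356,0.024],51.3,1)
```

```text
{"delta_pos": [-0.14, 0.08, 0.11], "dr": [0.2, 0.0, -0.0]}
dist mm/row 1.9231996442980452 tcp [ 0.5107 -0.234   0.0251] toolx 51.3 open 0.0429 F [ 1.4 -0.1  1. ] t 34.45
```

step_arm:
  targets:
    - {"delta_pos": [-0.2,0.1,0.1],"dr": [0,0,0]}
    - {"delta_pos": [0,0,0],"dr": [0,0,0]}
    - {"delta_pos": [0,0,0],"dr": [0,0,0]}
    - {"delta_pos": [0,0,0],"dr": [0,0,0]}
    - {"delta_pos": [0,0,0],"dr": [0,0,0]}
    - {"delta_pos": [0,0,0],"dr": [0,0,0]}
    - {"delta_pos": [0,0,-1.5],"dr": [0,0,0]}
    - {"delta_pos": [0,0,-3.5],"dr": [0,0,0]}
  fingers: 1

```text
t: 35.25
tcp_pos: [0.5081, -0.2351, 0.073]
tcp_rot: [0.902, 0.432, -0.002, -0.002]
wrist_force: [0.2, -0.7, 0.1]
opening: 0.0153
```

Run:
```python
from h import *
plan(tray(.085,z=.21),95.6,12)
```

```text
{"delta_pos": [2.89, -2.37, -1.13], "dr": [-0.0, -0.0, -3.7]}
{"delta_pos": [3.03, -2.17, -1.13], "dr": [-0.0, -0.0, -3.7]}
{"delta_pos": [3.17, -1.97, -1.14], "dr": [-0.0, -0.0, -3.7]}
{"delta_pos": [3.29, -1.77, -1.14], "dr": [-0.0, -0.0, -3.7]}
{"delta_pos": [3.4, -1.55, -1.14], "dr": [-0.0, -0.0, -3.7]}
{"delta_pos": [3.49, -1.33, -1.14], "dr": [-0.0, -0.0, -3.7]}
{"delta_pos": [3.57, -1.1, -1.14], "dr": [-0.0, -0.0, -3.7]}
{"delta_pos": [3.63, -0.87, -1.14], "dr": [-0.0, -0.0, -3.7]}
{"delta_pos": [3.68, -0.63, -1.14], "dr": [-0.0, -0.0, -3.7]}
{"delta_pos": [3.71, -0.39, -1.14], "dr": [-0.0, -0.0, -3.7]}
{"delta_pos": [3.73, -0.15, -1.14], "dr": [-0.0, -0.0, -3.7]}
{"delta_pos": [3.73, 0.09, -1.14], "dr": [-0.0, -0.0, -3.7]}
dist mm/row 39.01799576057462 tcp [ 0.5081 -0.2351  0.073 ] toolx 51.2 open 0.0153 F [ 0.2 -0.7  0.1] t 35.25
```

step_arm:
  targets:
    - {"delta_pos": [2,-1.6,-3.5],"dr": [0,0,-4]}
    - {"delta_pos": [2.9,-2.1,-3.5],"dr": [0,0,-4]}
    - {"delta_pos": [3.2,-2,-3],"dr": [0,0,-4]}
    - {"delta_pos": [3.5,-1.8,-2],"dr": [0,0,-4]}
    - {"delta_pos": [3.8,-1.6,-1],"dr": [0,0,-4]}
    - {"delta_pos": [3.9,-1.4,0],"dr": [0,0,-4]}
    - {"delta_pos": [4,-1.1,0],"dr": [0,0,-4]}
    - {"delta_pos": [4,-0.8,0],"dr": [0,0,-4]}

```text
t: 36.05
tcp_pos: [0.5075, 0.0716, 0.2214]
tcp_rot: [0.744, 0.668, 0.005, 0.01]
wrist_force: [0.6, -0.2, 0.1]
opening: 0.0151
```

Run:
```python
from h import *
plan(tray(.085,z=.2),95.6,4)
```

```text
{"delta_pos": [3.5, -0.47, 0.51], "dr": [0.3, 0.1, -2.9]}
{"delta_pos": [3.52, -0.29, 0.52], "dr": [0.3, 0.1, -2.9]}
{"delta_pos": [3.53, -0.1, 0.52], "dr": [0.3, 0.1, -2.9]}
{"delta_pos": [3.53, 0.08, 0.53], "dr": [0.3, 0.1, -2.9]}
dist mm/row 35.66929077109484 tcp [0.5075 0.0716 0.2214] toolx 83.9 open 0.0151 F [ 0.6 -0.2  0.1] t 36.05
```

step_arm:
  targets:
    - {"delta_pos": [3.8,-0.5,0.3],"dr": [0.4,0.1,-3]}
    - {"delta_pos": [3.6,-0.2,0.3],"dr": [0.4,0.1,-3]}
    - {"delta_pos": [2.8,0,0.5],"dr": [0.3,0.1,-3]}
    - {"delta_pos": [1.8,0.1,0.8],"dr": [0,0,-2]}
    - {"delta_pos": [0.9,0,1],"dr": [0,0,0]}
    - {"delta_pos": [0.2,0,1],"dr": [0,0,0]}
    - {"delta_pos": [0,0,0],"dr": [0,0,0]}
    - {"delta_pos": [0,0,0],"dr": [0,0,0]}

```text
t: 36.85
tcp_pos: [0.5024, 0.2128, 0.1874]
tcp_rot: [0.67, 0.742, 0.003, 0.003]
wrist_force: [-0.2, -0.6, 0.8]
opening: 0.0154
```

Run:
```python
from h import *
plan(tray(.085,z=.163),95.6,1)
```

```text
{"delta_pos": [-0.04, 0.16, 2.44], "dr": [0.5, 0.1, 0.2]}
dist mm/row 24.45335131183757 tcp [0.5024 0.2128 0.1874] toolx 95.8 open 0.0154 F [-0.2 -0.6  0.8] t 36.85
```

step_arm:
  targets:
    - {"delta_pos": [0,0.2,0.7],"dr": [0.4,0,0]}
    - {"delta_pos": [0,0,0.8],"dr": [0,0,0]}
    - {"delta_pos": [0,-0.1,0.6],"dr": [0,0,0]}
    - {"delta_pos": [0,0,0.3],"dr": [0,0,0]}
    - {"delta_pos": [0,0,0],"dr": [0,0,0]}
    - {"delta_pos": [0,0,0],"dr": [0,0,0]}
    - {"delta_pos": [0,0,0],"dr": [0,0,0]}
    - {"delta_pos": [0,0,0],"dr": [0,0,0]}

```text
t: 37.65
tcp_pos: [0.5047, 0.2098, 0.1617]
tcp_rot: [0.672, 0.74, 0.0, 0.001]
wrist_force: [0.3, -1.1, 0.9]
opening: 0.0148
```

Run:
```python
from h import *
plan(tray(.085,z=.163),95.6,1)
```

```text
{"delta_pos": [0.28, -0.02, -0.13], "dr": [0.1, 0.1, -0.1]}
dist mm/row 3.127636879376511 tcp [0.5047 0.2098 0.1617] toolx 95.5 open 0.0148 F [ 0.3 -1.1  0.9] t 37.65
```

step_arm:
  targets:
    - {"delta_pos": [0,0,0],"dr": [0,0,0]}
    - {"delta_pos": [0,0,0],"dr": [0,0,0]}
    - {"delta_pos": [0,0,0],"dr": [0,0,0]}
    - {"delta_pos": [0,0,0],"dr": [0,0,0]}
    - {"delta_pos": [0,0,-1],"dr": [0,0,0]}
    - {"delta_pos": [0,0,-2],"dr": [0,0,0]}
    - {"delta_pos": [0,0,-2],"dr": [0,0,0]}
    - {"delta_pos": [0,0,0],"dr": [0,0,0]}
  fingers: 0.4

```text
t: 38.45
tcp_pos: [0.5047, 0.2102, 0.2151]
tcp_rot: [0.672, 0.74, 0.0, 0.001]
wrist_force: [0.4, -0.2, 0.3]
opening: 0.0258
```

Run:
```python
from h import *
im,d,s=wrist("pics/w16.png")
for o in redbeads(im,d,s,.150): print(*o)
plan([0.433,-0.307,0.2],82.3,14)
```

```text
[316. 151.] [0.50087747 0.25929483] [0.5005507  0.25946985] 5.074622631072998 (15.3, 15.7) 0.1497
[314. 189.] [0.50235944 0.23453558] [0.50205334 0.23506946] 5.439229965209961 (15.4, 15.9) 0.1496
[314. 223.] [0.50399265 0.21114505] [0.50386684 0.21189983] 5.428467273712158 (14.7, 15.8) 0.1497
{"delta_pos": [-3.63, -0.86, 0.11], "dr": [0.0, 0.0, 0.9]}
{"delta_pos": [-3.64, -0.8, 0.1], "dr": [0.0, 0.0, 0.9]}
{"delta_pos": [-3.65, -0.74, 0.1], "dr": [0.0, 0.0, 0.9]}
{"delta_pos": [-3.66, -0.68, 0.1], "dr": [0.0, 0.0, 0.9]}
{"delta_pos": [-3.68, -0.62, 0.1], "dr": [0.0, 0.0, 0.9]}
{"delta_pos": [-3.69, -0.56, 0.1], "dr": [0.0, 0.0, 0.9]}
{"delta_pos": [-3.69, -0.5, 0.1], "dr": [0.0, 0.0, 0.9]}
{"delta_pos": [-3.7, -0.44, 0.1], "dr": [0.0, 0.0, 0.9]}
{"delta_pos": [-3.71, -0.37, 0.1], "dr": [0.0, 0.0, 0.9]}
{"delta_pos": [-3.71, -0.31, 0.1], "dr": [0.0, 0.0, 0.9]}
{"delta_pos": [-3.72, -0.25, 0.1], "dr": [0.0, 0.0, 0.9]}
{"delta_pos": [-3.72, -0.19, 0.1], "dr": [0.0, 0.0, 0.9]}
{"delta_pos": [-3.72, -0.13, 0.1], "dr": [0.0, 0.0, 0.9]}
{"delta_pos": [-3.73, -0.07, 0.1], "dr": [0.0, 0.0, 0.9]}
dist mm/row 37.28566996595766 tcp [0.5039 0.21   0.2139] toolx 95.5 open 0.0257 F [-0.6 -0.  -0.5] t 38.5
```

step_arm:
  targets:
    - {"delta_pos": [-2.8,-0.6,0],"dr": [0,0,0.9]}
    - {"delta_pos": [-4.4,-1,0],"dr": [0,0,0.9]}
    - {"delta_pos": [-4.6,-0.9,0],"dr": [0,0,0.9]}
    - {"delta_pos": [-4.6,-0.9,0],"dr": [0,0,0.9]}
    - {"delta_pos": [-4.6,-0.8,0],"dr": [0,0,0.9]}
    - {"delta_pos": [-4.6,-0.7,0],"dr": [0,0,0.9]}
    - {"delta_pos": [-4.6,-0.6,0],"dr": [0,0,0.9]}
    - {"delta_pos": [-4.6,-0.6,0.3],"dr": [0,0,0.9]}
  fingers: 0

```text
t: 39.3
tcp_pos: [0.4536, -0.146, 0.2063]
tcp_rot: [0.715, 0.699, -0.0, -0.002]
wrist_force: [0.4, 0.6, -0.7]
opening: 0.0429
```

Run:
```python
from h import *
plan([0.433,-0.307,0.07],82.3,5)
```

```text
{"delta_pos": [-3.23, -0.33, 2.72], "dr": [-0.0, -0.0, 1.3]}
{"delta_pos": [-3.24, -0.26, 2.72], "dr": [-0.0, -0.0, 1.3]}
{"delta_pos": [-3.24, -0.19, 2.72], "dr": [-0.0, -0.0, 1.3]}
{"delta_pos": [-3.25, -0.12, 2.72], "dr": [-0.0, -0.0, 1.3]}
{"delta_pos": [-3.25, -0.05, 2.73], "dr": [-0.0, -0.0, 1.3]}
dist mm/row 42.3983426145847 tcp [ 0.4536 -0.146   0.2063] toolx 88.7 open 0.0429 F [ 0.4  0.6 -0.7] t 39.3
```

step_arm:
  targets:
    - {"delta_pos": [-4.2,-0.4,1.5],"dr": [0,0,1.5]}
    - {"delta_pos": [-4,-0.3,2.5],"dr": [0,0,1.5]}
    - {"delta_pos": [-3.2,-0.2,3],"dr": [0,0,1.5]}
    - {"delta_pos": [-2.2,-0.2,3],"dr": [0,0,1.5]}
    - {"delta_pos": [-1.2,-0.1,2.5],"dr": [0,0,0]}
    - {"delta_pos": [-0.2,0,1],"dr": [0,0,0]}
    - {"delta_pos": [0,0,0],"dr": [0,0,0]}
    - {"delta_pos": [0,0,0],"dr": [0,0,0]}

```text
t: 40.1
tcp_pos: [0.4283, -0.307, 0.0628]
tcp_rot: [0.756, 0.655, -0.0, -0.002]
wrist_force: [0.5, 0.5, 0.6]
opening: 0.0428
```

Run:
```python
from h import *
near([.433,-.307],82.3,"pics/w17.png")
```

```text
[321. 234.] [ 0.43197717 -0.30695566] [ 0.43198236 -0.30609183] 86.96424865722656 (17.1, 15.8) 0.015
aim [ 0.432 -0.307] 84.63212432861329
{"delta_pos": [0.03, 0.37, 3.91], "dr": [-0.1, -0.1, -2.7]}
dist mm/row 39.27458088275263 tcp [ 0.4284 -0.3068  0.0631] toolx 81.9 open 0.0429 F [-0.1  0.3 -0.1] t 40.15
```

step_arm:
  targets:
    - {"delta_pos": [0,0.2,0.8],"dr": [0,0,-1.4]}
    - {"delta_pos": [0,0.1,1],"dr": [0,0,-1]}
    - {"delta_pos": [0,0,1],"dr": [0,0,0]}
    - {"delta_pos": [0,0,0.7],"dr": [0,0,0]}
    - {"delta_pos": [0,0,0.3],"dr": [0,0,0]}
    - {"delta_pos": [0,0,0],"dr": [0,0,0]}
    - {"delta_pos": [0,0,0],"dr": [0,0,0]}
    - {"delta_pos": [0,0,0],"dr": [0,0,0]}

```text
t: 40.95
tcp_pos: [0.4339, -0.3056, 0.025]
tcp_rot: [0.739, 0.674, -0.0, 0.001]
wrist_force: [0.5, -1.0, 0.2]
opening: 0.0427
```

Run:
```python
from h import *
plan([0.432,-0.307,0.024],84.3,1)
```

```text
{"delta_pos": [-0.15, -0.18, 0.1], "dr": [0.1, 0.1, 0.5]}
dist mm/row 2.5219551842465338 tcp [ 0.4339 -0.3056  0.025 ] toolx 84.8 open 0.0427 F [ 0.5 -1.   0.2] t 40.95
```

step_arm:
  targets:
    - {"delta_pos": [-0.2,-0.2,0.1],"dr": [0,0,0]}
    - {"delta_pos": [0,0,0],"dr": [0,0,0]}
    - {"delta_pos": [0,0,0],"dr": [0,0,0]}
    - {"delta_pos": [0,0,0],"dr": [0,0,0]}
    - {"delta_pos": [0,0,0],"dr": [0,0,0]}
    - {"delta_pos": [0,0,0],"dr": [0,0,0]}
    - {"delta_pos": [0,0,-1.5],"dr": [0,0,0]}
    - {"delta_pos": [0,0,-3.5],"dr": [0,0,0]}
  fingers: 1

```text
t: 41.75
tcp_pos: [0.4295, -0.3061, 0.0721]
tcp_rot: [0.739, 0.674, -0.0, -0.003]
wrist_force: [-0.2, 0.3, 0.2]
opening: 0.0149
```

Run:
```python
from h import *
plan(tray(.061,z=.21),95.6,12)
```

```text
{"delta_pos": [4.17, 0.26, -1.14], "dr": [-0.0, -0.0, -0.9]}
{"delta_pos": [4.16, 0.32, -1.14], "dr": [-0.0, -0.0, -0.9]}
{"delta_pos": [4.16, 0.39, -1.14], "dr": [-0.0, -0.0, -0.9]}
{"delta_pos": [4.15, 0.45, -1.14], "dr": [-0.0, -0.0, -0.9]}
{"delta_pos": [4.14, 0.52, -1.14], "dr": [-0.0, -0.0, -0.9]}
{"delta_pos": [4.13, 0.59, -1.14], "dr": [-0.0, -0.0, -0.9]}
{"delta_pos": [4.12, 0.65, -1.14], "dr": [-0.0, -0.0, -0.9]}
{"delta_pos": [4.11, 0.72, -1.14], "dr": [-0.0, -0.0, -0.9]}
{"delta_pos": [4.1, 0.78, -1.15], "dr": [-0.0, -0.0, -0.9]}
{"delta_pos": [4.09, 0.85, -1.15], "dr": [-0.0, -0.0, -0.9]}
{"delta_pos": [4.07, 0.91, -1.15], "dr": [-0.0, -0.0, -0.9]}
{"delta_pos": [4.06, 0.98, -1.15], "dr": [-0.0, -0.0, -0.9]}
dist mm/row 43.284902630724936 tcp [ 0.4295 -0.3061  0.0721] toolx 84.7 open 0.0149 F [-0.2  0.3  0.2] t 41.75
```

step_arm:
  targets:
    - {"delta_pos": [3,0.2,-3.5],"dr": [0,0,-1]}
    - {"delta_pos": [3.6,0.3,-3],"dr": [0,0,-1]}
    - {"delta_pos": [4,0.4,-2.5],"dr": [0,0,-1]}
    - {"delta_pos": [4.3,0.5,-2],"dr": [0,0,-1]}
    - {"delta_pos": [4.5,0.6,-1.5],"dr": [0,0,-1]}
    - {"delta_pos": [4.6,0.6,0],"dr": [0,0,-1]}
    - {"delta_pos": [4.6,0.7,0],"dr": [0,0,-1]}
    - {"delta_pos": [4.6,0.8,0],"dr": [0,0,-1]}

```text
t: 42.55
tcp_pos: [0.4855, 0.0274, 0.2068]
tcp_rot: [0.693, 0.721, 0.003, 0.007]
wrist_force: [0.5, -1.5, -0.7]
opening: 0.0148
```

Run:
```python
from h import *
plan(tray(.061,z=.2),95.6,5)
```

```text
{"delta_pos": [3.21, 0.55, 0.12], "dr": [0.1, 0.1, -0.7]}
{"delta_pos": [3.2, 0.59, 0.13], "dr": [0.1, 0.1, -0.7]}
{"delta_pos": [3.19, 0.62, 0.13], "dr": [0.1, 0.1, -0.7]}
{"delta_pos": [3.19, 0.66, 0.13], "dr": [0.1, 0.1, -0.7]}
{"delta_pos": [3.18, 0.7, 0.13], "dr": [0.1, 0.1, -0.7]}
dist mm/row 32.56456638076995 tcp [0.4855 0.0274 0.2068] toolx 92.3 open 0.0148 F [ 0.5 -1.5 -0.7] t 42.55
```

step_arm:
  targets:
    - {"delta_pos": [4.2,0.7,0.1],"dr": [0.3,0.2,-0.9]}
    - {"delta_pos": [4,0.7,0.1],"dr": [0.2,0.1,-0.9]}
    - {"delta_pos": [3.2,0.7,0.3],"dr": [0.1,0.1,-0.9]}
    - {"delta_pos": [2.1,0.6,0.6],"dr": [0,0,-0.5]}
    - {"delta_pos": [1,0.3,0.9],"dr": [0,0,0]}
    - {"delta_pos": [0.2,0,0.8],"dr": [0,0,0]}
    - {"delta_pos": [0,0,0],"dr": [0,0,0]}
    - {"delta_pos": [0,0,0],"dr": [0,0,0]}

```text
t: 43.35
tcp_pos: [0.504, 0.1873, 0.177]
tcp_rot: [0.668, 0.744, 0.001, 0.0]
wrist_force: [-0.1, -0.3, -0.4]
opening: 0.0149
```

Run:
```python
from h import *
plan(tray(.061,z=.163),95.6,1)
```

```text
{"delta_pos": [0.11, 0.27, 1.4], "dr": [0.1, -0.0, 0.6]}
dist mm/row 14.264532222163693 tcp [0.504  0.1873 0.177 ] toolx 96.2 open 0.0149 F [-0.1 -0.3 -0.4] t 43.35
```

step_arm:
  targets:
    - {"delta_pos": [0.1,0.3,0.3],"dr": [0,0,0.5]}
    - {"delta_pos": [0.1,0,0.5],"dr": [0,0,0]}
    - {"delta_pos": [0.1,0,0.4],"dr": [0,0,0]}
    - {"delta_pos": [0,0,0.1],"dr": [0,0,0]}
    - {"delta_pos": [0,0,0],"dr": [0,0,0]}
    - {"delta_pos": [0,0,0],"dr": [0,0,0]}
    - {"delta_pos": [0,0,0],"dr": [0,0,0]}
    - {"delta_pos": [0,0,0],"dr": [0,0,0]}

```text
t: 44.15
tcp_pos: [0.5076, 0.1874, 0.1635]
tcp_rot: [0.674, 0.739, 0.001, 0.001]
wrist_force: [0.2, -0.2, 0.6]
opening: 0.0152
```

Run:
```python
from h import *
plan(tray(.061,z=.163),95.6,1)
```

```text
{"delta_pos": [0.14, -0.09, 0.05], "dr": [0.1, -0.0, -0.3]}
dist mm/row 1.798957384824002 tcp [0.5076 0.1874 0.1635] toolx 95.3 open 0.0152 F [ 0.2 -0.2  0.6] t 44.15
```

Release; next F (0.4225,-0.395), tool x 51.6°.

step_arm:
  targets:
    - {"delta_pos": [0,0,0],"dr": [0,0,0]}
    - {"delta_pos": [0,0,0],"dr": [0,0,0]}
    - {"delta_pos": [0,0,0],"dr": [0,0,0]}
    - {"delta_pos": [0,0,0],"dr": [0,0,0]}
    - {"delta_pos": [0,0,-1],"dr": [0,0,0]}
    - {"delta_pos": [0,0,-2],"dr": [0,0,0]}
    - {"delta_pos": [0,0,-2],"dr": [0,0,0]}
    - {"delta_pos": [0,0,0],"dr": [0,0,0]}
  fingers: 0.4

```text
t: 44.95
tcp_pos: [0.5075, 0.1876, 0.2166]
tcp_rot: [0.674, 0.739, 0.001, 0.001]
wrist_force: [0.5, -0.8, 0.5]
opening: 0.0258
```

Run:
```python
from h import *
im,d,s=wrist("pics/w18.png")
for o in redbeads(im,d,s,.150): print(*o)
plan([0.423,-0.395,0.2],51.6,15)
```

```text
[315. 116.] [0.5009122  0.25821875] [0.50087883 0.25835124] 5.3004469871521 (15.9, 15.5) 0.1496
[314. 154.] [0.50254047 0.2341963 ] [0.50252346 0.23472241] 5.258745193481445 (15.1, 15.2) 0.1497
[313. 190.] [0.50406799 0.21039905] [0.5038485  0.21065905] 4.560206413269043 (15.4, 16.8) 0.1498
[314. 221.] [0.50670605 0.18906129] [0.50653898 0.18984855] 5.263006687164307 (14.8, 16.6) 0.1499
{"delta_pos": [-3.81, -0.92, 0.1], "dr": [-0.0, 0.0, 2.9]}
{"delta_pos": [-3.86, -0.72, 0.1], "dr": [-0.0, 0.0, 2.9]}
{"delta_pos": [-3.89, -0.52, 0.1], "dr": [-0.0, 0.0, 2.9]}
{"delta_pos": [-3.91, -0.32, 0.1], "dr": [-0.0, 0.0, 2.9]}
{"delta_pos": [-3.92, -0.13, 0.1], "dr": [-0.0, 0.0, 2.9]}
{"delta_pos": [-3.92, 0.07, 0.1], "dr": [-0.0, 0.0, 2.9]}
{"delta_pos": [-3.91, 0.27, 0.1], "dr": [-0.0, 0.0, 2.9]}
{"delta_pos": [-3.89, 0.47, 0.1], "dr": [-0.0, 0.0, 2.9]}
{"delta_pos": [-3.87, 0.67, 0.1], "dr": [-0.0, 0.0, 2.9]}
{"delta_pos": [-3.83, 0.86, 0.1], "dr": [-0.0, 0.0, 2.9]}
{"delta_pos": [-3.78, 1.06, 0.1], "dr": [-0.0, 0.0, 2.9]}
{"delta_pos": [-3.72, 1.25, 0.1], "dr": [-0.0, 0.0, 2.9]}
{"delta_pos": [-3.65, 1.44, 0.1], "dr": [-0.0, 0.0, 2.9]}
{"delta_pos": [-3.57, 1.62, 0.1], "dr": [-0.0, 0.0, 2.9]}
{"delta_pos": [-3.49, 1.8, 0.1], "dr": [-0.0, 0.0, 2.9]}
dist mm/row 39.23844500503002 tcp [0.5067 0.1874 0.2154] toolx 95.3 open 0.0253 F [-0.4  0.8  0.7] t 45.0
```

step_arm:
  targets:
    - {"delta_pos": [-2.8,-0.7,0],"dr": [0,0,2.9]}
    - {"delta_pos": [-4.3,-0.9,0],"dr": [0,0,2.9]}
    - {"delta_pos": [-4.7,-0.7,0],"dr": [0,0,2.9]}
    - {"delta_pos": [-4.7,-0.4,0],"dr": [0,0,2.9]}
    - {"delta_pos": [-4.7,-0.2,0],"dr": [0,0,2.9]}
    - {"delta_pos": [-4.7,0.1,0],"dr": [0,0,2.9]}
    - {"delta_pos": [-4.7,0.3,0],"dr": [0,0,2.9]}
    - {"delta_pos": [-4.7,0.6,0],"dr": [0,0,2.9]}
  fingers: 0

```text
t: 45.8
tcp_pos: [0.4493, -0.1698, 0.21]
tcp_rot: [0.809, 0.587, -0.001, -0.003]
wrist_force: [0.9, -0.7, 0.0]
opening: 0.0428
```

Run:
```python
from h import *
plan([0.423,-0.395,0.12],51.6,6)
```

```text
{"delta_pos": [-3.71, 0.76, 1.49], "dr": [-0.1, -0.0, 3.4]}
{"delta_pos": [-3.66, 0.97, 1.49], "dr": [-0.1, -0.0, 3.4]}
{"delta_pos": [-3.59, 1.19, 1.49], "dr": [-0.1, -0.0, 3.4]}
{"delta_pos": [-3.52, 1.39, 1.49], "dr": [-0.1, -0.0, 3.4]}
{"delta_pos": [-3.43, 1.6, 1.49], "dr": [-0.1, -0.0, 3.4]}
{"delta_pos": [-3.33, 1.8, 1.5], "dr": [-0.1, -0.0, 3.4]}
dist mm/row 40.65528251693318 tcp [ 0.4493 -0.1698  0.21  ] toolx 71.9 open 0.0428 F [ 0.9 -0.7  0. ] t 45.8
```

step_arm:
  targets:
    - {"delta_pos": [-4.3,0.9,1],"dr": [0,0,3.4]}
    - {"delta_pos": [-4.2,1.2,2],"dr": [0,0,3.4]}
    - {"delta_pos": [-4,1.5,2.5],"dr": [0,0,3.4]}
    - {"delta_pos": [-3.4,1.5,3],"dr": [0,0,3.4]}
    - {"delta_pos": [-2.4,1.4,2.5],"dr": [0,0,3.4]}
    - {"delta_pos": [-1.4,0.9,2],"dr": [0,0,3]}
    - {"delta_pos": [0,0,0],"dr": [0,0,0]}
    - {"delta_pos": [0,0,0],"dr": [0,0,0]}

```text
t: 46.6
tcp_pos: [0.4257, -0.3935, 0.0701]
tcp_rot: [0.905, 0.426, -0.001, -0.004]
wrist_force: [0.7, -0.3, -0.2]
opening: 0.0429
```

Run:
```python
from h import *
near([.4225,-.395],51.6,"pics/w19.png")
```

```text
[314. 236.] [ 0.42217261 -0.3966297 ] [ 0.42252812 -0.39607984] 50.5274772644043 (17.0, 16.0) 0.015
aim [ 0.4222 -0.3966] 51.063738632202146
{"delta_pos": [-0.5, -0.03, 4.63], "dr": [-0.4, -0.1, -0.6]}
dist mm/row 46.575146535294 tcp [ 0.4257 -0.3932  0.0703] toolx 50.5 open 0.0427 F [ 0.5 -0.9  0.3] t 46.65
```

step_arm:
  targets:
    - {"delta_pos": [-0.4,0,0.9],"dr": [-0.3,0,-0.6]}
    - {"delta_pos": [-0.2,-0.1,1.2],"dr": [0,0,0]}
    - {"delta_pos": [0,0,1.2],"dr": [0,0,0]}
    - {"delta_pos": [0,0,0.9],"dr": [0,0,0]}
    - {"delta_pos": [0,0,0.4],"dr": [0,0,0]}
    - {"delta_pos": [0,0,0],"dr": [0,0,0]}
    - {"delta_pos": [0,0,0],"dr": [0,0,0]}
    - {"delta_pos": [0,0,0],"dr": [0,0,0]}

```text
t: 47.45
tcp_pos: [0.4226, -0.3937, 0.0236]
tcp_rot: [0.9, 0.435, 0.001, -0.0]
wrist_force: [0.2, 0.4, 0.7]
opening: 0.0427
```

Run:
```python
from h import *
plan([0.4222,-0.3966,0.024],51,1)
```

```text
{"delta_pos": [-0.26, 0.15, -0.04], "dr": [0.0, -0.1, 0.6]}
dist mm/row 3.002477330919469 tcp [ 0.4226 -0.3937  0.0236] toolx 51.6 open 0.0427 F [0.2 0.4 0.7] t 47.45
```

step_arm:
  targets:
    - {"delta_pos": [-0.3,0.2,-0.1],"dr": [0,0,0]}
    - {"delta_pos": [0,0,0],"dr": [0,0,0]}
    - {"delta_pos": [0,0,0],"dr": [0,0,0]}
    - {"delta_pos": [0,0,0],"dr": [0,0,0]}
    - {"delta_pos": [0,0,0],"dr": [0,0,0]}
    - {"delta_pos": [0,0,0],"dr": [0,0,0]}
    - {"delta_pos": [0,0,-1.5],"dr": [0,0,0]}
    - {"delta_pos": [0,0,-3.5],"dr": [0,0,0]}
  fingers: 1

```text
t: 48.25
tcp_pos: [0.4206, -0.3959, 0.0738]
tcp_rot: [0.901, 0.435, 0.0, -0.004]
wrist_force: [0.2, -0.9, 0.1]
opening: 0.0151
```

Run:
```python
from h import *
plan(tray(.037,z=.21),95.6,14)
```

```text
{"delta_pos": [3.53, -2.0, -0.95], "dr": [-0.0, -0.0, -3.1]}
{"delta_pos": [3.64, -1.81, -0.95], "dr": [-0.0, -0.0, -3.1]}
{"delta_pos": [3.73, -1.6, -0.95], "dr": [-0.0, -0.0, -3.1]}
{"delta_pos": [3.81, -1.4, -0.95], "dr": [-0.0, -0.0, -3.1]}
{"delta_pos": [3.88, -1.18, -0.96], "dr": [-0.0, -0.0, -3.1]}
{"delta_pos": [3.94, -0.97, -0.96], "dr": [-0.0, -0.0, -3.1]}
{"delta_pos": [3.99, -0.75, -0.96], "dr": [-0.0, -0.0, -3.1]}
{"delta_pos": [4.02, -0.53, -0.96], "dr": [-0.0, -0.0, -3.1]}
{"delta_pos": [4.04, -0.31, -0.96], "dr": [-0.0, -0.0, -3.1]}
{"delta_pos": [4.06, -0.09, -0.97], "dr": [-0.0, -0.0, -3.1]}
{"delta_pos": [4.05, 0.14, -0.97], "dr": [-0.0, -0.0, -3.1]}
{"delta_pos": [4.04, 0.36, -0.97], "dr": [-0.0, -0.0, -3.1]}
{"delta_pos": [4.01, 0.58, -0.97], "dr": [-0.0, -0.0, -3.1]}
{"delta_pos": [3.97, 0.8, -0.97], "dr": [-0.0, -0.0, -3.1]}
dist mm/row 41.696208758916626 tcp [ 0.4206 -0.3959  0.0738] toolx 51.5 open 0.0151 F [ 0.2 -0.9  0.1] t 48.25
```

step_arm:
  targets:
    - {"delta_pos": [2.8,-1.5,-3],"dr": [0,0,-3.1]}
    - {"delta_pos": [3.5,-1.7,-3],"dr": [0,0,-3.1]}
    - {"delta_pos": [4,-1.6,-2.5],"dr": [0,0,-3.1]}
    - {"delta_pos": [4.2,-1.5,-2],"dr": [0,0,-3.1]}
    - {"delta_pos": [4.4,-1.3,-1.5],"dr": [0,0,-3.1]}
    - {"delta_pos": [4.6,-1.1,-1],"dr": [0,0,-3.1]}
    - {"delta_pos": [4.6,-0.9,0],"dr": [0,0,-3.1]}
    - {"delta_pos": [4.6,-0.6,0],"dr": [0,0,-3.1]}

```text
t: 49.05
tcp_pos: [0.4817, -0.0546, 0.2213]
tcp_rot: [0.785, 0.62, 0.004, 0.01]
wrist_force: [0.3, 0.4, -0.4]
opening: 0.0147
```

Run:
```python
from h import *
plan(tray(.037,z=.2),95.6,6)
```

```text
{"delta_pos": [3.66, -0.41, 0.33], "dr": [0.2, 0.1, -3.2]}
{"delta_pos": [3.68, -0.21, 0.33], "dr": [0.2, 0.1, -3.2]}
{"delta_pos": [3.69, -0.0, 0.34], "dr": [0.2, 0.1, -3.2]}
{"delta_pos": [3.68, 0.2, 0.34], "dr": [0.2, 0.1, -3.2]}
{"delta_pos": [3.66, 0.4, 0.35], "dr": [0.2, 0.1, -3.2]}
{"delta_pos": [3.63, 0.61, 0.35], "dr": [0.2, 0.1, -3.2]}
dist mm/row 37.013527232259 tcp [ 0.4817 -0.0546  0.2213] toolx 76.6 open 0.0147 F [ 0.3  0.4 -0.4] t 49.05
```

step_arm:
  targets:
    - {"delta_pos": [4.4,-0.5,0.1],"dr": [0.4,0.2,-3.3]}
    - {"delta_pos": [4.4,-0.3,0.1],"dr": [0.3,0.1,-3.3]}
    - {"delta_pos": [4.2,0,0.2],"dr": [0.2,0.1,-3.3]}
    - {"delta_pos": [3.6,0.2,0.6],"dr": [0.1,0,-3.3]}
    - {"delta_pos": [2.6,0.3,1],"dr": [0,0,-3]}
    - {"delta_pos": [1.4,0.3,1],"dr": [0,0,-2]}
    - {"delta_pos": [0,0,0],"dr": [0,0,0]}
    - {"delta_pos": [0,0,0],"dr": [0,0,0]}

```text
t: 49.85
tcp_pos: [0.5044, 0.1665, 0.1993]
tcp_rot: [0.668, 0.744, 0.005, 0.006]
wrist_force: [-0.1, -0.6, 0.1]
opening: 0.0149
```

Run:
```python
from h import *
plan(tray(.037,z=.163),95.6,1)
```

```text
{"delta_pos": [-0.21, 0.37, 3.64], "dr": [0.9, 0.1, 0.6]}
dist mm/row 36.6439525936507 tcp [0.5044 0.1665 0.1993] toolx 96.2 open 0.0149 F [-0.1 -0.6  0.1] t 49.85
```

step_arm:
  targets:
    - {"delta_pos": [-0.2,0.3,0.8],"dr": [0.5,0,0.5]}
    - {"delta_pos": [0.1,0.1,1],"dr": [0.3,0,0]}
    - {"delta_pos": [0.1,0,0.9],"dr": [0,0,0]}
    - {"delta_pos": [0,0,0.5],"dr": [0,0,0]}
    - {"delta_pos": [0,0,0.2],"dr": [0,0,0]}
    - {"delta_pos": [0,0,0],"dr": [0,0,0]}
    - {"delta_pos": [0,0,0],"dr": [0,0,0]}
    - {"delta_pos": [0,0,0],"dr": [0,0,0]}

```text
t: 50.65
tcp_pos: [0.5094, 0.1625, 0.1636]
tcp_rot: [0.674, 0.739, -0.001, 0.001]
wrist_force: [-0.4, 0.3, 0.6]
opening: 0.0149
```

Run:
```python
from h import *
plan(tray(.037,z=.163),95.6,1)
```

```text
{"delta_pos": [0.24, -0.03, 0.06], "dr": [0.0, 0.1, -0.4]}
dist mm/row 2.4551999372146267 tcp [0.5094 0.1625 0.1636] toolx 95.2 open 0.0149 F [-0.4  0.3  0.6] t 50.65
```

step_arm:
  targets:
    - {"delta_pos": [0.25,0,0],"dr": [0,0,0]}
    - {"delta_pos": [0,0,0],"dr": [0,0,0]}
    - {"delta_pos": [0,0,0],"dr": [0,0,0]}
    - {"delta_pos": [0,0,0],"dr": [0,0,0]}
    - {"delta_pos": [0,0,0],"dr": [0,0,0]}
    - {"delta_pos": [0,0,0],"dr": [0,0,0]}
    - {"delta_pos": [0,0,0],"dr": [0,0,0]}
    - {"delta_pos": [0,0,0],"dr": [0,0,0]}

```text
t: 51.45
tcp_pos: [0.5096, 0.1656, 0.1646]
tcp_rot: [0.674, 0.739, 0.0, 0.002]
wrist_force: [0.3, -0.4, -0.2]
opening: 0.0146
```

step_arm:
  targets:
    - {"delta_pos": [0,0,0],"dr": [0,0,0]}
    - {"delta_pos": [0,0,0],"dr": [0,0,0]}
    - {"delta_pos": [0,0,0],"dr": [0,0,0]}
    - {"delta_pos": [0,0,0],"dr": [0,0,0]}
    - {"delta_pos": [0,0,-1],"dr": [0,0,0]}
    - {"delta_pos": [0,0,-2],"dr": [0,0,0]}
    - {"delta_pos": [0,0,-2],"dr": [0,0,0]}
    - {"delta_pos": [0,0,0],"dr": [0,0,0]}
  fingers: 0.4

```text
t: 52.25
tcp_pos: [0.5094, 0.1657, 0.2172]
tcp_rot: [0.674, 0.739, -0.0, 0.001]
wrist_force: [0.5, 0.7, -0.7]
opening: 0.0259
```

Run:
```python
from h import *
im,d,s=wrist("pics/w20.png")
for o in redbeads(im,d,s,.150): print(*o)
plan([0.517,-0.386,0.2],114.9,14)
```

```text
[315.  82.] [0.50091464 0.25773044] [0.5008893  0.25762746] 5.2521891593933105 (15.7, 15.5) 0.1498
[314. 120.] [0.5028129  0.23361798] [0.50258705 0.2335991 ] 4.898573875427246 (15.3, 15.5) 0.1498
[313. 157.] [0.50403455 0.21007996] [0.50401291 0.2105281 ] 5.213455677032471 (15.2, 15.3) 0.1498
[314. 190.] [0.50668042 0.18860704] [0.50684623 0.18908204] 5.86774206161499 (15.4, 16.3) 0.1499
[315. 220.] [0.50887991 0.16747722] [0.50882292 0.16784003] 5.183222770690918 (15.5, 16.6) 0.1499
{"delta_pos": [-3.93, -0.3, 0.12], "dr": [-0.0, 0.0, -1.4]}
{"delta_pos": [-3.92, -0.4, 0.12], "dr": [-0.0, 0.0, -1.4]}
{"delta_pos": [-3.91, -0.49, 0.12], "dr": [-0.0, 0.0, -1.4]}
{"delta_pos": [-3.9, -0.59, 0.12], "dr": [-0.0, 0.0, -1.4]}
{"delta_pos": [-3.88, -0.68, 0.12], "dr": [-0.0, 0.0, -1.4]}
{"delta_pos": [-3.86, -0.78, 0.12], "dr": [-0.0, 0.0, -1.4]}
{"delta_pos": [-3.84, -0.87, 0.12], "dr": [-0.0, 0.0, -1.4]}
{"delta_pos": [-3.82, -0.97, 0.12], "dr": [-0.0, 0.0, -1.4]}
{"delta_pos": [-3.79, -1.06, 0.12], "dr": [-0.0, 0.0, -1.4]}
{"delta_pos": [-3.77, -1.15, 0.12], "dr": [-0.0, 0.0, -1.4]}
{"delta_pos": [-3.74, -1.24, 0.12], "dr": [-0.0, 0.0, -1.4]}
{"delta_pos": [-3.71, -1.34, 0.12], "dr": [-0.0, 0.0, -1.4]}
{"delta_pos": [-3.67, -1.43, 0.12], "dr": [-0.0, 0.0, -1.4]}
{"delta_pos": [-3.64, -1.52, 0.12], "dr": [-0.0, 0.0, -1.4]}
dist mm/row 39.418891075074434 tcp [0.5086 0.1656 0.216 ] toolx 95.3 open 0.0254 F [-0.2  0.1  0.6] t 52.3
```

step_arm:
  targets:
    - {"delta_pos": [-2.8,-0.2,0],"dr": [0,0,-1.4]}
    - {"delta_pos": [-4.4,-0.4,0],"dr": [0,0,-1.4]}
    - {"delta_pos": [-4.7,-0.6,0],"dr": [0,0,-1.4]}
    - {"delta_pos": [-4.7,-0.7,0],"dr": [0,0,-1.4]}
    - {"delta_pos": [-4.7,-0.8,0],"dr": [0,0,-1.4]}
    - {"delta_pos": [-4.7,-0.9,0],"dr": [0,0,-1.4]}
    - {"delta_pos": [-4.7,-1.1,0],"dr": [0,0,-1.4]}
    - {"delta_pos": [-4.7,-1.2,0],"dr": [0,0,-1.4]}
  fingers: 0

```text
t: 53.1
tcp_pos: [0.5144, -0.1987, 0.2106]
tcp_rot: [0.59, 0.807, -0.001, -0.004]
wrist_force: [1.4, 1.2, -0.1]
opening: 0.0427
```

Run:
```python
from h import *
plan([0.517,-0.386,0.07],114.9,5)
```

```text
{"delta_pos": [-3.6, -1.07, 2.8], "dr": [-0.1, -0.1, -1.5]}
{"delta_pos": [-3.57, -1.16, 2.8], "dr": [-0.1, -0.1, -1.5]}
{"delta_pos": [-3.54, -1.25, 2.81], "dr": [-0.1, -0.1, -1.5]}
{"delta_pos": [-3.5, -1.35, 2.81], "dr": [-0.1, -0.1, -1.5]}
{"delta_pos": [-3.46, -1.44, 2.81], "dr": [-0.1, -0.1, -1.5]}
dist mm/row 46.84454072482304 tcp [ 0.5144 -0.1987  0.2106] toolx 107.6 open 0.0427 F [ 1.4  1.2 -0.1] t 53.1
```

step_arm:
  targets:
    - {"delta_pos": [-4.3,-1.3,1],"dr": [0,0,-1.6]}
    - {"delta_pos": [-4,-1.4,2.5],"dr": [0,0,-1.6]}
    - {"delta_pos": [-3.4,-1.3,3],"dr": [0,0,-1.6]}
    - {"delta_pos": [-2.6,-1.1,3],"dr": [0,0,-1.6]}
    - {"delta_pos": [-1.6,-0.7,2.5],"dr": [0,0,-1]}
    - {"delta_pos": [-0.5,-0.2,1.5],"dr": [0,0,0]}
    - {"delta_pos": [0,0,0],"dr": [0,0,0]}
    - {"delta_pos": [0,0,0],"dr": [0,0,0]}

```text
t: 53.9
tcp_pos: [0.5109, -0.3855, 0.0652]
tcp_rot: [0.539, 0.842, -0.0, -0.005]
wrist_force: [-1.8, -0.4, 0.2]
opening: 0.0426
```

Run:
```python
from h import *
near([.517,-.386],114.9,"pics/w21.png")
```

```text
[321. 237.] [ 0.51496729 -0.38571964] [ 0.51460267 -0.38514676] 24.74956703186035 (15.7, 17.2) 0.015
aim [ 0.515  -0.3857] 114.82478351593018
{"delta_pos": [-0.26, 0.37, 4.14], "dr": [-0.3, -0.5, -0.1]}
dist mm/row 41.673756779800726 tcp [ 0.5108 -0.3851  0.0655] toolx 114.8 open 0.0429 F [-0.4  0.6  0.5] t 53.95
```

step_arm:
  targets:
    - {"delta_pos": [-0.2,0.2,0.8],"dr": [-0.3,-0.4,0]}
    - {"delta_pos": [0,0.1,1],"dr": [0,0,0]}
    - {"delta_pos": [0,0,1],"dr": [0,0,0]}
    - {"delta_pos": [0,0,0.8],"dr": [0,0,0]}
    - {"delta_pos": [0,0,0.4],"dr": [0,0,0]}
    - {"delta_pos": [0,0,0],"dr": [0,0,0]}
    - {"delta_pos": [0,0,0],"dr": [0,0,0]}
    - {"delta_pos": [0,0,0],"dr": [0,0,0]}

```text
t: 54.75
tcp_pos: [0.5173, -0.383, 0.0261]
tcp_rot: [0.537, 0.844, -0.0, 0.002]
wrist_force: [-0.0, -0.5, 0.3]
opening: 0.0425
```

Run:
```python
from h import *
plan([0.515,-0.3857,0.024],114.8,1)
```

```text
{"delta_pos": [-0.15, -0.33, 0.21], "dr": [0.1, 0.2, 0.2]}
dist mm/row 4.1614201111699645 tcp [ 0.5173 -0.383   0.0261] toolx 115.0 open 0.0425 F [-0.  -0.5  0.3] t 54.75
```

step_arm:
  targets:
    - {"delta_pos": [-0.2,-0.3,0.2],"dr": [0,0,0]}
    - {"delta_pos": [0,0,0],"dr": [0,0,0]}
    - {"delta_pos": [0,0,0],"dr": [0,0,0]}
    - {"delta_pos": [0,0,0],"dr": [0,0,0]}
    - {"delta_pos": [0,0,0],"dr": [0,0,0]}
    - {"delta_pos": [0,0,0],"dr": [0,0,0]}
    - {"delta_pos": [0,0,-1.5],"dr": [0,0,0]}
    - {"delta_pos": [0,0,-3.5],"dr": [0,0,0]}
  fingers: 1

```text
t: 55.55
tcp_pos: [0.5127, -0.3845, 0.0721]
tcp_rot: [0.537, 0.843, 0.001, -0.002]
wrist_force: [0.2, 0.1, 0.0]
opening: 0.0149
```

Run:
```python
from h import *
plan(tray(.014,z=.21),95.6,14)
```

```text
{"delta_pos": [3.42, 1.58, -0.97], "dr": [-0.0, -0.0, 1.4]}
{"delta_pos": [3.45, 1.49, -0.97], "dr": [-0.0, -0.0, 1.4]}
{"delta_pos": [3.49, 1.41, -0.97], "dr": [-0.0, -0.0, 1.4]}
{"delta_pos": [3.52, 1.33, -0.97], "dr": [-0.0, -0.0, 1.4]}
{"delta_pos": [3.55, 1.24, -0.97], "dr": [-0.0, -0.0, 1.4]}
{"delta_pos": [3.58, 1.15, -0.98], "dr": [-0.0, -0.0, 1.4]}
{"delta_pos": [3.61, 1.07, -0.98], "dr": [-0.0, -0.0, 1.4]}
{"delta_pos": [3.63, 0.98, -0.98], "dr": [-0.0, -0.0, 1.4]}
{"delta_pos": [3.65, 0.89, -0.98], "dr": [-0.0, -0.0, 1.4]}
{"delta_pos": [3.67, 0.8, -0.98], "dr": [-0.0, -0.0, 1.4]}
{"delta_pos": [3.69, 0.71, -0.98], "dr": [-0.0, -0.0, 1.4]}
{"delta_pos": [3.71, 0.63, -0.98], "dr": [-0.0, -0.0, 1.4]}
{"delta_pos": [3.72, 0.54, -0.98], "dr": [-0.0, -0.0, 1.4]}
{"delta_pos": [3.73, 0.45, -0.98], "dr": [-0.0, -0.0, 1.4]}
dist mm/row 38.867509198461775 tcp [ 0.5127 -0.3845  0.0721] toolx 115.0 open 0.0149 F [0.2 0.1 0. ] t 55.55
```

step_arm:
  targets:
    - {"delta_pos": [2.6,1.2,-3],"dr": [0,0,1.4]}
    - {"delta_pos": [3.3,1.4,-3],"dr": [0,0,1.4]}
    - {"delta_pos": [3.8,1.5,-2.5],"dr": [0,0,1.4]}
    - {"delta_pos": [4,1.5,-2],"dr": [0,0,1.4]}
    - {"delta_pos": [4.2,1.4,-1.5],"dr": [0,0,1.4]}
    - {"delta_pos": [4.4,1.4,-1],"dr": [0,0,1.4]}
    - {"delta_pos": [4.5,1.3,0],"dr": [0,0,1.4]}
    - {"delta_pos": [4.5,1.2,0],"dr": [0,0,1.4]}

```text
t: 56.35
tcp_pos: [0.5172, -0.0514, 0.2201]
tcp_rot: [0.625, 0.781, 0.002, 0.013]
wrist_force: [0.6, -0.4, 0.4]
opening: 0.0151
```

Run:
```python
from h import *
plan(tray(.014,z=.2),95.6,6)
```

```text
{"delta_pos": [3.17, 0.6, 0.29], "dr": [0.2, 0.2, 1.2]}
{"delta_pos": [3.18, 0.54, 0.3], "dr": [0.2, 0.2, 1.2]}
{"delta_pos": [3.19, 0.47, 0.3], "dr": [0.2, 0.2, 1.2]}
{"delta_pos": [3.2, 0.41, 0.31], "dr": [0.2, 0.2, 1.2]}
{"delta_pos": [3.21, 0.34, 0.32], "dr": [0.2, 0.2, 1.2]}
{"delta_pos": [3.21, 0.28, 0.33], "dr": [0.2, 0.2, 1.2]}
dist mm/row 32.41975183674711 tcp [ 0.5172 -0.0514  0.2201] toolx 102.7 open 0.0151 F [ 0.6 -0.4  0.4] t 56.35
```

step_arm:
  targets:
    - {"delta_pos": [4.2,0.7,0.1],"dr": [0.4,0.4,1.3]}
    - {"delta_pos": [4,0.6,0.1],"dr": [0.3,0.3,1.3]}
    - {"delta_pos": [3.6,0.5,0.2],"dr": [0.2,0.2,1.3]}
    - {"delta_pos": [3,0.4,0.6],"dr": [0.1,0.1,1.3]}
    - {"delta_pos": [2,0.3,1],"dr": [0,0,1]}
    - {"delta_pos": [1.1,0.1,1],"dr": [0,0,0.5]}
    - {"delta_pos": [0,0,0],"dr": [0,0,0]}
    - {"delta_pos": [0,0,0],"dr": [0,0,0]}

```text
t: 57.15
tcp_pos: [0.5096, 0.144, 0.1987]
tcp_rot: [0.667, 0.745, 0.006, 0.005]
wrist_force: [0.2, 0.3, 0.6]
opening: 0.0152
```

Run:
```python
from h import *
plan(tray(.014,z=.163),95.6,1)
```

```text
{"delta_pos": [-0.23, 0.07, 3.57], "dr": [0.9, 0.0, 0.7]}
dist mm/row 35.763599918826806 tcp [0.5096 0.144  0.1987] toolx 96.3 open 0.0152 F [0.2 0.3 0.6] t 57.15
```

step_arm:
  targets:
    - {"delta_pos": [0,0.1,0.8],"dr": [0.5,0,0.5]}
    - {"delta_pos": [0.1,0,1],"dr": [0.3,0,0]}
    - {"delta_pos": [0.1,0,0.9],"dr": [0,0,0]}
    - {"delta_pos": [0,0,0.4],"dr": [0,0,0]}
    - {"delta_pos": [0,0,0.2],"dr": [0,0,0]}
    - {"delta_pos": [0,0,0],"dr": [0,0,0]}
    - {"delta_pos": [0,0,0],"dr": [0,0,0]}
    - {"delta_pos": [0,0,0],"dr": [0,0,0]}

```text
t: 57.95
tcp_pos: [0.5119, 0.1428, 0.1641]
tcp_rot: [0.672, 0.74, 0.001, 0.001]
wrist_force: [0.6, 0.5, -0.8]
opening: 0.0149
```

Run:
```python
from h import *
plan(tray(.014,z=.163),95.6,1)
```

```text
{"delta_pos": [-0.08, -0.09, 0.11], "dr": [0.1, 0.0, -0.1]}
dist mm/row 1.5982412079570811 tcp [0.5119 0.1428 0.1641] toolx 95.5 open 0.0149 F [ 0.6  0.5 -0.8] t 57.95
```

step_arm:
  targets:
    - {"delta_pos": [0,0,0],"dr": [0,0,0]}
    - {"delta_pos": [0,0,0],"dr": [0,0,0]}
    - {"delta_pos": [0,0,0],"dr": [0,0,0]}
    - {"delta_pos": [0,0,0],"dr": [0,0,0]}
    - {"delta_pos": [0,0,-1],"dr": [0,0,0]}
    - {"delta_pos": [0,0,-2],"dr": [0,0,0]}
    - {"delta_pos": [0,0,-2],"dr": [0,0,0]}
    - {"delta_pos": [0,0,0],"dr": [0,0,0]}
  fingers: 0.4

```text
t: 58.75
tcp_pos: [0.5121, 0.1431, 0.2178]
tcp_rot: [0.672, 0.74, 0.001, 0.002]
wrist_force: [0.9, -0.7, -0.1]
opening: 0.0253
```

Run:
```python
from h import *
im,d,s=wrist("pics/w22.png")
for o in redbeads(im,d,s,.150): print(*o)
im,d=grab_frame("scene"); crop(im,130,480,60,340,2.2,"pics/s22.png")
print([(np.round(r['point'],4).tolist(),round(r['p'],2)) for r in mark_of("scene","pot")],[(np.round(r['point'],4).tolist(),round(r['p'],2)) for r in mark_of("scene","lid")])
b=tray(.215,z=.2); print(b); plan(b,5.6,12); plan(b,185.6,12)
```

```text
[315.  47.] [0.50082767 0.25726688] [0.50095888 0.25694684] 5.493814468383789 (15.1, 16.0) 0.1495
[314.  86.] [0.50259225 0.23275269] [0.50262242 0.23273073] 5.469213962554932 (15.2, 15.6) 0.1497
[313. 123.] [0.50420416 0.20949155] [0.50431485 0.20966256] 5.480193614959717 (15.5, 15.0) 0.1498
[313. 156.] [0.50653613 0.18846831] [0.50651605 0.18852736] 5.469503879547119 (15.2, 16.0) 0.1499
[314. 189.] [0.50896347 0.16680515] [0.50895462 0.16738736] 2.00968599319458 (15.7, 16.7) 0.1499
[314. 221.] [0.51150916 0.14335457] [0.51152162 0.14421557] 5.397485256195068 (14.9, 16.7) 0.15
[([0.5192, 0.0576, -0.0022], 0.68)] [([0.6141, -0.2225, 0.0005], 0.63)]
[np.float64(0.4915196765517828), np.float64(0.3419738909960937), 0.2]
{"delta_pos": [1.67, 0.01, 0.12], "dr": [-0.0, 0.0, 7.5]}
{"delta_pos": [1.65, -0.21, 0.12], "dr": [-0.0, 0.0, 7.5]}
{"delta_pos": [1.61, -0.42, 0.12], "dr": [-0.0, 0.0, 7.5]}
{"delta_pos": [1.54, -0.63, 0.12], "dr": [-0.0, 0.0, 7.5]}
{"delta_pos": [1.45, -0.82, 0.12], "dr": [-0.0, 0.0, 7.5]}
{"delta_pos": [1.33, -1.01, 0.12], "dr": [-0.0, 0.0, 7.5]}
{"delta_pos": [1.19,
[... 563 characters left out ...]
lta_pos": [1.61, 0.44, 0.12], "dr": [-0.0, -0.0, -7.5]}
{"delta_pos": [1.54, 0.65, 0.12], "dr": [-0.0, -0.0, -7.5]}
{"delta_pos": [1.44, 0.84, 0.12], "dr": [-0.0, -0.0, -7.5]}
{"delta_pos": [1.32, 1.02, 0.12], "dr": [-0.0, -0.0, -7.5]}
{"delta_pos": [1.17, 1.19, 0.12], "dr": [-0.0, -0.0, -7.5]}
{"delta_pos": [1.01, 1.33, 0.12], "dr": [-0.0, -0.0, -7.5]}
{"delta_pos": [0.82, 1.45, 0.12], "dr": [-0.0, -0.0, -7.5]}
{"delta_pos": [0.63, 1.54, 0.12], "dr": [-0.0, -0.0, -7.5]}
{"delta_pos": [0.42, 1.61, 0.12], "dr": [-0.0, -0.0, -7.5]}
{"delta_pos": [0.21, 1.65, 0.12], "dr": [-0.0, -0.0, -7.5]}
dist mm/row 16.703101727363396 tcp [0.5097 0.1429 0.2144] toolx 95.5 open 0.0258 F [0.8 0.5 0.1] t 58.95
```

View pics/w22.png

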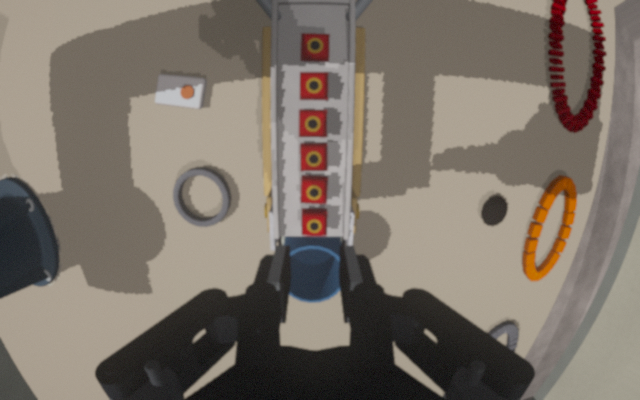

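View pics/s22.png

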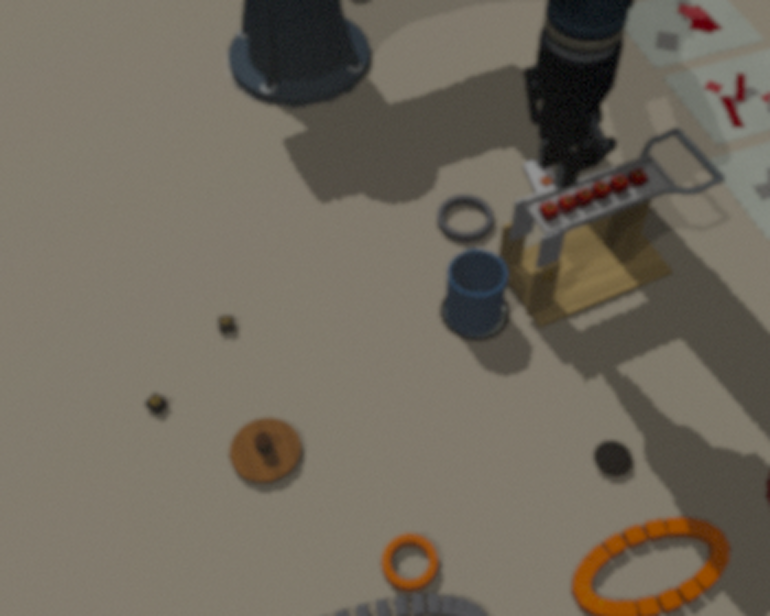

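step_arm:
  targets:
    - {"delta_pos": [1.2,0,0],"dr": [0,0,-7.5]}
    - {"delta_pos": [1.6,0.2,0],"dr": [0,0,-7.5]}
    - {"delta_pos": [1.6,0.4,0],"dr": [0,0,-7.5]}
    - {"delta_pos": [1.5,0.6,0],"dr": [0,0,-7.5]}
    - {"delta_pos": [1.4,0.8,0],"dr": [0,0,-7.5]}
    - {"delta_pos": [1.3,1,0],"dr": [0,0,-7.5]}
    - {"delta_pos": [1.2,1.2,0],"dr": [0,0,-7.5]}
    - {"delta_pos": [1,1.3,0],"dr": [0,0,-7.5]}
  fingers: 0.1

```text
t: 59.75
tcp_pos: [0.4896, 0.2696, 0.2049]
tcp_rot: [0.194, 0.981, -0.005, -0.01]
wrist_force: [0.0, -0.2, -0.1]
opening: 0.0383
```

Run:
```python
from h import *
plan(tray(.215,z=.2),185.6,5)
```

```text
{"delta_pos": [0.51, 1.35, 0.09], "dr": [-0.1, -0.2, -5.6]}
{"delta_pos": [0.38, 1.4, 0.09], "dr": [-0.1, -0.2, -5.6]}
{"delta_pos": [0.24, 1.43, 0.09], "dr": [-0.1, -0.2, -5.6]}
{"delta_pos": [0.1, 1.44, 0.09], "dr": [-0.1, -0.2, -5.6]}
{"delta_pos": [-0.04, 1.45, 0.1], "dr": [-0.1, -0.2, -5.6]}
dist mm/row 14.509086590939798 tcp [0.4896 0.2696 0.2049] toolx 157.7 open 0.0383 F [ 0.  -0.2 -0.1] t 59.75
```

step_arm:
  targets:
    - {"delta_pos": [0.5,1.4,0],"dr": [-0.2,-0.3,-5.6]}
    - {"delta_pos": [0.4,1.4,0],"dr": [-0.2,-0.3,-5.6]}
    - {"delta_pos": [0.2,1.4,0],"dr": [-0.2,-0.3,-5.6]}
    - {"delta_pos": [0.1,1.4,0],"dr": [0,-0.2,-5.6]}
    - {"delta_pos": [0,1,0],"dr": [0,0,-4.5]}
    - {"delta_pos": [0,0.3,0],"dr": [0,0,0]}
    - {"delta_pos": [0,0,0],"dr": [0,0,0]}
    - {"delta_pos": [0,0,0],"dr": [0,0,0]}

```text
t: 60.55
tcp_pos: [0.4849, 0.3427, 0.1947]
tcp_rot: [-0.05, 0.999, -0.003, -0.009]
wrist_force: [0.0, -0.2, 0.6]
opening: 0.0388
```

Run:
```python
from h import *
np.set_printoptions(precision=4,suppress=True)
im,d,s=wrist("pics/w23.png")
plan(tray(.215,z=.150),185.6,1)
V,U=np.mgrid[0:400,0:640]; P=wd(U,V,d,s)
q=np.array(tray(.215)[:2]); n=np.array([-np.sin(YAW),np.cos(YAW)]); e=np.array([np.cos(YAW),np.sin(YAW)])
yy=(P[...,:2]-O)@n; xx=(P[...,:2]-O)@e
m=(d>0)&(P[...,2]>.135)&(P[...,2]<.155)&(abs(xx)<.035)&(yy>.195)&(yy<.235)
print(m.sum(), np.percentile(yy[m],[2,50,98]),np.percentile(P[...,2][m],[2,50,98]))
```

```text
{"delta_pos": [-0.74, -0.1, 4.46], "dr": [-0.2, -1.1, 0.2]}
dist mm/row 45.20252713744091 tcp [0.4849 0.3425 0.1947] toolx -174.2 open 0.0384 F [-1.  -0.3 -0.4] t 60.6
1564 [0.21   0.2145 0.2193] [0.1442 0.147  0.1487]
```

View pics/w23.png

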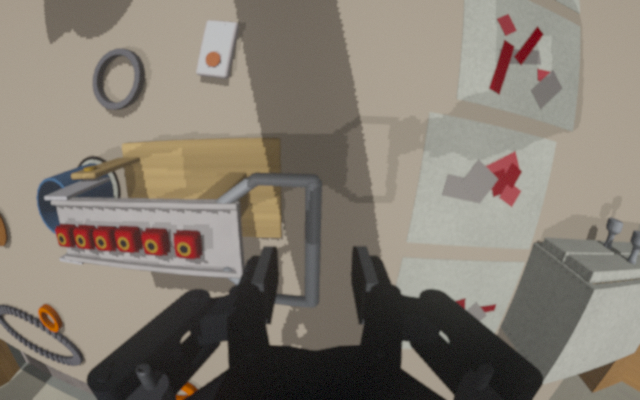

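step_arm:
  targets:
    - {"delta_pos": [-0.4,-0.1,0.8],"dr": [-0.2,-0.8,0]}
    - {"delta_pos": [-0.3,0,1.1],"dr": [0,-0.3,0]}
    - {"delta_pos": [0,0,1.1],"dr": [0,0,0]}
    - {"delta_pos": [0,0,0.9],"dr": [0,0,0]}
    - {"delta_pos": [0,0,0.5],"dr": [0,0,0]}
    - {"delta_pos": [0,0,0],"dr": [0,0,0]}
    - {"delta_pos": [0,0,0],"dr": [0,0,0]}
    - {"delta_pos": [0,0,0],"dr": [0,0,0]}

```text
t: 61.4
tcp_pos: [0.4922, 0.34, 0.1471]
tcp_rot: [-0.048, 0.999, -0.001, -0.001]
wrist_force: [-1.0, -0.2, 0.2]
opening: 0.0383
```

Run:
```python
from h import *
im,d,s=wrist("pics/w24.png")
plan(tray(.2145,z=.150),185.6,1)
```

```text
{"delta_pos": [0.06, 0.14, -0.28], "dr": [-0.1, -0.0, -0.1]}
dist mm/row 3.178979077149959 tcp [0.4923 0.3401 0.1472] toolx -174.5 open 0.0386 F [ 0.5  0.5 -0.6] t 61.45
```

View pics/w24.png

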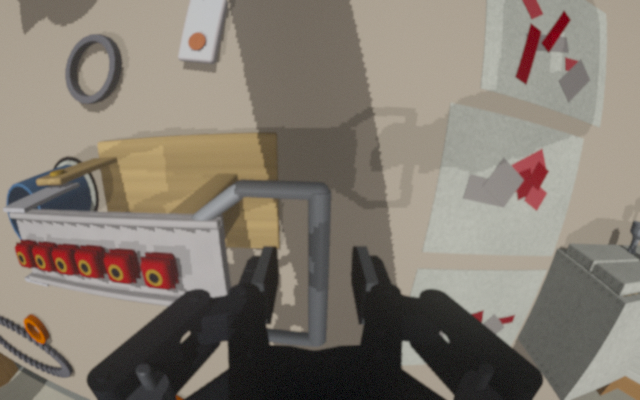

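step_arm:
  targets:
    - {"delta_pos": [0,0.2,-0.3],"dr": [0,0,0]}
    - {"delta_pos": [0,0,0],"dr": [0,0,0]}
    - {"delta_pos": [0,0,0],"dr": [0,0,0]}
    - {"delta_pos": [0,0,0],"dr": [0,0,0]}
    - {"delta_pos": [0,0,0],"dr": [0,0,0]}
    - {"delta_pos": [0,0,0],"dr": [0,0,0]}
    - {"delta_pos": [0,0,0],"dr": [0,0,0]}
    - {"delta_pos": [0,0,0],"dr": [0,0,0]}
  fingers: 1

```text
t: 62.25
tcp_pos: [0.4925, 0.3418, 0.1515]
tcp_rot: [-0.048, 0.999, -0.001, 0.0]
wrist_force: [0.6, -0.6, -0.3]
opening: 0.0076
```

```bash
cat >> h.py <<'E'
def sy(p): 
    n=np.array([-np.sin(YAW),np.cos(YAW)]); return float((np.array(p[:2])-O)@n)
def sx(p): 
    n=np.array([np.cos(YAW),np.sin(YAW)]); return float((np.array(p[:2])-O)@n)
def arc(dth,n,zo):
    "rows to rotate tray by dth from now, tool vertical; zo=tcp above bar"
    s=read_state(); p=s['tcp_pos']; y,z=sy(p),p[2]-zo; r=np.hypot(y,z-.08); ph=np.arctan2(z-.08,y)
    print("theta now",round(ph-.2851,3),"r",round(r,4),"x",round(sx(p),4),"open",round(s['opening'],4),"F",np.round(s['wrist_force'],1),"toolx",round(tx(s),1),"t",s['t'],R.from_quat(s['tcp_rot']).as_matrix()[:,2].round(3))
    r=.224
    M=R.from_quat(s['tcp_rot']).as_matrix()
    nn=np.array([-np.sin(YAW),np.cos(YAW),0])
    prev=None
    for i in range(n+1):
        a=ph+dth*i/n; q=np.array([r*np.cos(a),.08+r*np.sin(a)])
        if i: 
            w=nn*(q-prev)[0]+np.array([0,0,(q-prev)[1]]); print((M.T@w*100).round(2))
        prev=q
E
python3 - <<'E'
from h import *
arc(.30,8,.007)
plan(tray(.2145,z=.150),185.6,1)
E
```

```text
theta now 0.007 r 0.2243 x 0.001 open 0.0076 F [ 0.6 -0.6 -0.3] toolx -174.5 t 62.25 [ 0.001 -0.002 -1.   ]
[-0.   -0.26 -0.8 ]
[-0.   -0.29 -0.79]
[-0.   -0.32 -0.78]
[-0.   -0.35 -0.77]
[-0.   -0.38 -0.75]
[-0.   -0.4  -0.74]
[-0.   -0.43 -0.72]
[-0.   -0.46 -0.7 ]
{"delta_pos": [0.1, -0.03, 0.15], "dr": [-0.1, 0.0, -0.1]}
dist mm/row 1.8388637816507643 tcp [0.4925 0.3418 0.1515] toolx -174.5 open 0.0076 F [ 0.6 -0.6 -0.3] t 62.25
```

step_arm:
  targets:
    - {"delta_pos": [0,-0.2,-0.8],"dr": [0,0,0]}
    - {"delta_pos": [0,-0.3,-0.8],"dr": [0,0,0]}
    - {"delta_pos": [0,-0.3,-0.8],"dr": [0,0,0]}
    - {"delta_pos": [0,-0.35,-0.8],"dr": [0,0,0]}
    - {"delta_pos": [0,-0.4,-0.75],"dr": [0,0,0]}
    - {"delta_pos": [0,-0.4,-0.75],"dr": [0,0,0]}
    - {"delta_pos": [0,-0.45,-0.7],"dr": [0,0,0]}
    - {"delta_pos": [0,-0.45,-0.7],"dr": [0,0,0]}

```text
t: 63.05
tcp_pos: [0.4951, 0.3123, 0.216]
tcp_rot: [-0.047, 0.999, 0.0, 0.0]
wrist_force: [2.4, -0.1, -7.4]
opening: 0.0072
```

Run:
```python
from h import *
arc(.34,8,.0085)
```

```text
theta now 0.318 r 0.2248 x 0.0006 open 0.0072 F [ 2.4 -0.1 -7.4] toolx -174.6 t 63.05 [ 0.     0.001 -1.   ]
[-0.   -0.56 -0.77]
[-0.   -0.59 -0.75]
[-0.   -0.62 -0.72]
[-0.   -0.65 -0.7 ]
[-0.   -0.68 -0.67]
[-0.   -0.71 -0.64]
[-0.   -0.73 -0.61]
[-0.   -0.76 -0.58]
```

step_arm:
  targets:
    - {"delta_pos": [0,-0.55,-0.75],"dr": [0,0,0]}
    - {"delta_pos": [0,-0.6,-0.75],"dr": [0,0,0]}
    - {"delta_pos": [0,-0.6,-0.7],"dr": [0,0,0]}
    - {"delta_pos": [0,-0.65,-0.7],"dr": [0,0,0]}
    - {"delta_pos": [0,-0.7,-0.65],"dr": [0,0,0]}
    - {"delta_pos": [0,-0.7,-0.65],"dr": [0,0,0]}
    - {"delta_pos": [0,-0.75,-0.6],"dr": [0,0,0]}
    - {"delta_pos": [0,-0.75,-0.6],"dr": [0,0,0]}

```text
t: 63.85
tcp_pos: [0.4999, 0.256, 0.2752]
tcp_rot: [-0.047, 0.999, 0.002, 0.0]
wrist_force: [2.1, 0.1, -7.2]
opening: 0.0074
```

Run:
```python
from h import *
arc(.24,6,.0085)
im,d=grab_frame("scene"); crop(im,300,480,60,240,3,"pics/s25.png")
im,d=grab_frame("top"); crop(im,150,400,120,340,2.5,"pics/t25.png")
```

```text
theta now 0.682 r 0.2267 x -0.0001 open 0.0074 F [ 2.1  0.1 -7.2] toolx -174.6 t 63.85 [ 0.     0.004 -1.   ]
[-0.   -0.75 -0.5 ]
[-0.   -0.77 -0.47]
[-0.   -0.78 -0.43]
[-0.  -0.8 -0.4]
[-0.   -0.82 -0.37]
[-0.   -0.83 -0.34]
```

View pics/s25.png

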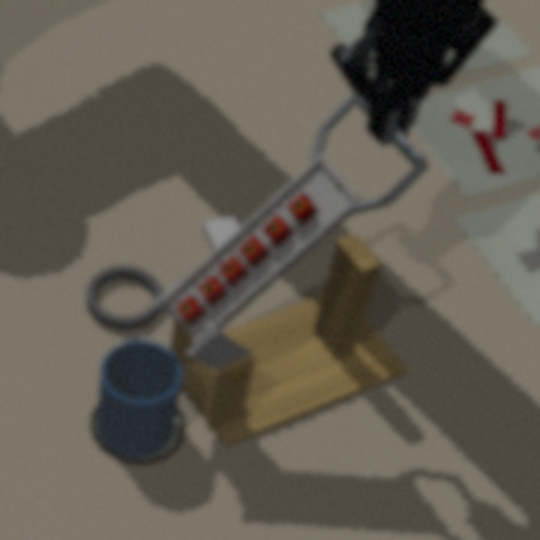

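step_arm:
  targets:
    - {"delta_pos": [0,-0.75,-0.5],"dr": [0,0,0]}
    - {"delta_pos": [0,-0.75,-0.45],"dr": [0,0,0]}
    - {"delta_pos": [0,-0.8,-0.45],"dr": [0,0,0]}
    - {"delta_pos": [0,-0.8,-0.4],"dr": [0,0,0]}
    - {"delta_pos": [0,-0.7,-0.3],"dr": [0,0,0]}
    - {"delta_pos": [0,-0.3,-0.1],"dr": [0,0,0]}
    - {"delta_pos": [0,0,0],"dr": [0,0,0]}
    - {"delta_pos": [0,0,0],"dr": [0,0,0]}

```text
t: 64.75
tcp_pos: [0.5036, 0.2127, 0.3001]
tcp_rot: [-0.046, 0.999, 0.004, 0.001]
wrist_force: [0.1, 3.3, -2.2]
opening: 0.0074
```

Run:
```python
from h import *
arc(.05,2,.0085)
im,d=grab_frame("scene"); crop(im,300,480,60,240,3,"pics/s26.png")
```

```text
theta now 0.903 r 0.2281 x -0.0005 open 0.0074 F [ 0.1  3.3 -2.2] toolx -174.7 t 64.75 [ 0.001  0.008 -1.   ]
[-0.   -0.52 -0.21]
[-0.   -0.53 -0.19]
```

View pics/s26.png

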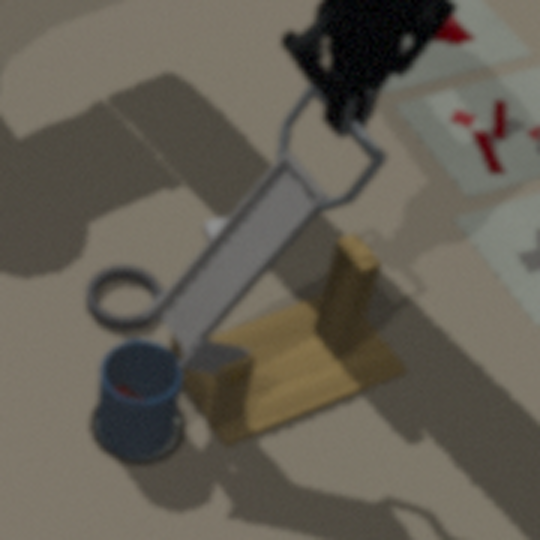

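Run:
```python
from h import *
arc(-.9,20,.0085)
```

```text
theta now 0.903 r 0.2281 x -0.0006 open 0.0074 F [ 0.5  2.3 -2.2] toolx -174.7 t 64.8 [ 0.001  0.008 -1.   ]
[0.01 0.92 0.4 ]
[0.01 0.9  0.45]
[0.01 0.88 0.49]
[0.01 0.86 0.53]
[0.01 0.84 0.56]
[0.01 0.81 0.6 ]
[0.01 0.78 0.64]
[0.01 0.75 0.67]
[0.01 0.72 0.7 ]
[0.01 0.69 0.74]
[0.   0.66 0.77]
[0.   0.62 0.79]
[0.   0.58 0.82]
[0.   0.55 0.85]
[0.   0.51 0.87]
[0.   0.47 0.89]
[0.   0.43 0.91]
[0.   0.39 0.93]
[0.   0.34 0.95]
[0.   0.3  0.96]
```

step_arm:
  targets:
    - {"delta_pos": [0,0.9,0.4],"dr": [0,0,0]}
    - {"delta_pos": [0,0.9,0.45],"dr": [0,0,0]}
    - {"delta_pos": [0,0.9,0.5],"dr": [0,0,0]}
    - {"delta_pos": [0,0.85,0.55],"dr": [0,0,0]}
    - {"delta_pos": [0,0.85,0.55],"dr": [0,0,0]}
    - {"delta_pos": [0,0.8,0.6],"dr": [0,0,0]}
    - {"delta_pos": [0,0.8,0.65],"dr": [0,0,0]}
    - {"delta_pos": [0,0.75,0.65],"dr": [0,0,0]}

```text
t: 65.6
tcp_pos: [0.4974, 0.284, 0.2537]
tcp_rot: [-0.048, 0.999, -0.0, 0.002]
wrist_force: [0.7, -0.3, -0.5]
opening: 0.0073
```

Run:
```python
from h import *
arc(-.30,8,.0085)
arc(-.48,11,.0085)
```

```text
theta now 0.527 r 0.2277 x 0.0002 open 0.0073 F [ 0.7 -0.3 -0.5] toolx -174.5 t 65.6 [ 0.003 -0.    -1.   ]
[0.   0.6  0.59]
[0.   0.58 0.61]
[0.   0.55 0.63]
[0.   0.53 0.65]
[0.   0.5  0.67]
[0.   0.48 0.69]
[0.   0.45 0.71]
[0.   0.43 0.72]
theta now 0.527 r 0.2277 x 0.0002 open 0.0073 F [ 0.7 -0.3 -0.5] toolx -174.5 t 65.6 [ 0.003 -0.    -1.   ]
[0.   0.69 0.69]
[0.   0.66 0.72]
[0.   0.63 0.75]
[0.   0.6  0.77]
[0.   0.56 0.8 ]
[0.   0.53 0.82]
[0.   0.49 0.84]
[0.   0.46 0.86]
[0.   0.42 0.88]
[0.   0.38 0.9 ]
[0.   0.34 0.92]
```

step_arm:
  targets:
    - {"delta_pos": [0,0.65,0.7],"dr": [0,0,0]}
    - {"delta_pos": [0,0.65,0.75],"dr": [0,0,0]}
    - {"delta_pos": [0,0.6,0.75],"dr": [0,0,0]}
    - {"delta_pos": [0,0.6,0.8],"dr": [0,0,0]}
    - {"delta_pos": [0,0.55,0.8],"dr": [0,0,0]}
    - {"delta_pos": [0,0.5,0.8],"dr": [0,0,0]}
    - {"delta_pos": [0,0.5,0.8],"dr": [0,0,0]}
    - {"delta_pos": [0,0.45,0.7],"dr": [0,0,0]}

```text
t: 66.4
tcp_pos: [0.4932, 0.3317, 0.1861]
tcp_rot: [-0.048, 0.999, -0.002, 0.001]
wrist_force: [2.7, -5.0, -3.0]
opening: 0.0068
```

Run:
```python
from h import *
s=read_state()
arc(-.14,4,.0085)
plan(tray(.215,z=.1515),185.6,4)
```

```text
theta now 0.16 r 0.2267 x 0.0006 open 0.0068 F [ 2.7 -5.  -3. ] toolx -174.5 t 66.4 [ 0.003 -0.003 -1.   ]
[0.   0.33 0.71]
[0.   0.3  0.72]
[0.   0.28 0.73]
[0.   0.25 0.74]
{"delta_pos": [0.02, 0.26, 0.87], "dr": [-0.1, 0.0, -0.0]}
{"delta_pos": [0.02, 0.26, 0.87], "dr": [-0.1, 0.0, -0.0]}
{"delta_pos": [0.02, 0.26, 0.87], "dr": [-0.1, 0.0, -0.0]}
{"delta_pos": [0.02, 0.26, 0.87], "dr": [-0.1, 0.0, -0.0]}
dist mm/row 9.046184215570168 tcp [0.4932 0.3317 0.1861] toolx -174.5 open 0.0068 F [ 2.7 -5.  -3. ] t 66.4
```

step_arm:
  targets:
    - {"delta_pos": [0,0.25,0.8],"dr": [0,0,0]}
    - {"delta_pos": [0,0.25,0.8],"dr": [0,0,0]}
    - {"delta_pos": [0,0.2,0.7],"dr": [0,0,0]}
    - {"delta_pos": [0,0.2,0.6],"dr": [0,0,0]}
    - {"delta_pos": [0,0.1,0.3],"dr": [0,0,0]}
    - {"delta_pos": [0,0,0.1],"dr": [0,0,0]}
    - {"delta_pos": [0,0,0],"dr": [0,0,0]}
    - {"delta_pos": [0,0,0],"dr": [0,0,0]}

```text
t: 67.2
tcp_pos: [0.4925, 0.3421, 0.1575]
tcp_rot: [-0.048, 0.999, -0.002, 0.002]
wrist_force: [-0.5, -0.9, 4.3]
opening: 0.0066
```

Run:
```python
from h import *
arc(-.14,1,.0085)
plan(tray(.215,z=.1515),185.6,1)
```

```text
theta now 0.025 r 0.2259 x 0.001 open 0.0066 F [-0.5 -0.9  4.3] toolx -174.5 t 67.2 [ 0.004 -0.005 -1.   ]
[0.01 0.76 3.04]
{"delta_pos": [0.1, -0.0, 0.6], "dr": [-0.3, 0.2, -0.1]}
dist mm/row 6.070494244899452 tcp [0.4925 0.3421 0.1575] toolx -174.5 open 0.0066 F [-0.5 -0.9  4.3] t 67.2
```

step_arm:
  targets:
    - {"delta_pos": [0,0,0],"dr": [0,0,0]}
    - {"delta_pos": [0,0,0],"dr": [0,0,0]}
    - {"delta_pos": [0,0,0],"dr": [0,0,0]}
    - {"delta_pos": [0,0,0],"dr": [0,0,0]}
    - {"delta_pos": [0,0,-1],"dr": [0,0,0]}
    - {"delta_pos": [0,0,-2],"dr": [0,0,0]}
    - {"delta_pos": [0,0,-3],"dr": [0,0,0]}
    - {"delta_pos": [0,0,-2],"dr": [0,0,0]}
  fingers: 0.15

```text
t: 68.0
tcp_pos: [0.4896, 0.3414, 0.2366]
tcp_rot: [-0.048, 0.999, -0.004, -0.003]
wrist_force: [0.8, -0.1, 0.0]
opening: 0.036
```

Run:
```python
from h import *
np.set_printoptions(precision=4,suppress=True)
im,d=grab_frame("scene"); crop(im,130,480,60,340,2.2,"pics/s27.png")
for n in("pot","lid","bead1","bar","black1"): print(n,[(np.round(r['point'],4).tolist(),round(r['p'],2)) for r in mark_of("scene",n)])
im,d=grab_frame("top"); crop(im,150,490,90,310,2.3,"pics/t27.png")
for n in("pot","lid","bead1"): print(n,[(np.round(r['point'],4).tolist(),round(r['p'],2)) for r in mark_of("top",n)])
plan([0.517,0.0,0.25],185.6,8)
```

```text
pot [([0.5199, 0.0576, -0.0012], 0.75)]
lid [([0.61, -0.2212, -0.0005], 0.96)]
bead1 [([0.3797, 0.1033, 0.002], 0.43)]
bar [([0.4936, 0.3381, 0.1419], 0.67), ([0.515, 0.1303, -0.002], 0.26)]
black1 [([0.4347, -0.2182, 0.0009], 0.62), ([0.507, -0.3201, -0.0001], 0.52)]
pot [([0.5165, 0.0547, -0.0002], 0.71)]
lid [([0.6097, -0.2197, -0.0031], 0.61)]
bead1 [([0.5318, 0.0617, 0.0161], 0.62), ([0.5236, 0.0487, 0.0362], 0.6), ([0.5049, 0.0459, 0.0357], 0.45), ([0.4984, 0.0592, 0.0043], 0.44), ([0.5104, 0.1264, 0.0834], 0.37)]
{"delta_pos": [0.06, -4.28, -0.17], "dr": [-0.1, -0.1, -0.0]}
{"delta_pos": [0.06, -4.28, -0.17], "dr": [-0.1, -0.1, -0.0]}
{"delta_pos": [0.06, -4.28, -0.18], "dr": [-0.1, -0.1, -0.0]}
{"delta_pos": [0.06, -4.28, -0.18], "dr": [-0.1, -0.1, -0.0]}
{"delta_pos": [0.06, -4.28, -0.19], "dr": [-0.1, -0.1, -0.0]}
{"delta_pos": [0.06, -4.28, -0.19], "dr": [-0.1, -0.1, -0.0]}
{"delta_pos": [0.06, -4.27, -0.2], "dr": [-0.1, -0.1, -0.0]}
{"delta_pos": [0.06, -4.27, -0.2], "dr": [-0.1, -0.1, -0.0]}
dist mm/row 42.7999295831347 tcp [0.4886 0.3408 0.2334] toolx -174.5 open 0.0365 F [0.9 0.3 0.3] t 68.5
```

View pics/s27.png

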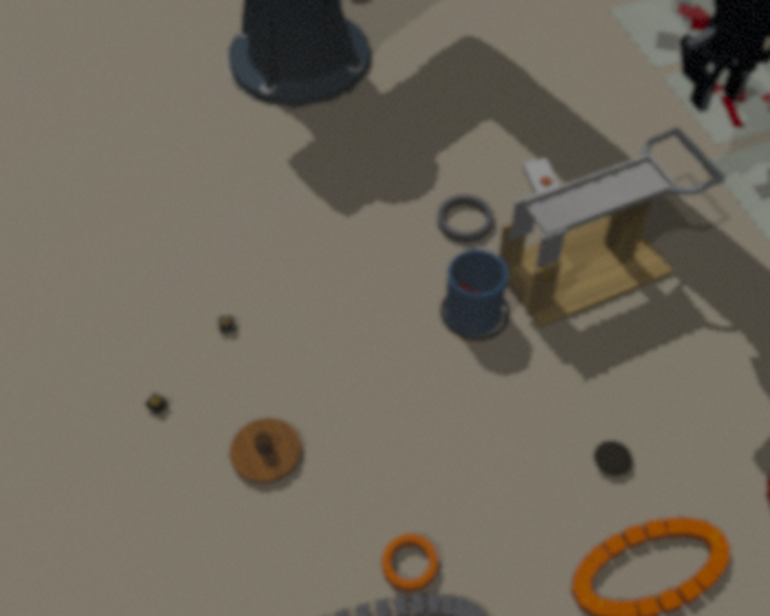

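View pics/t27.png

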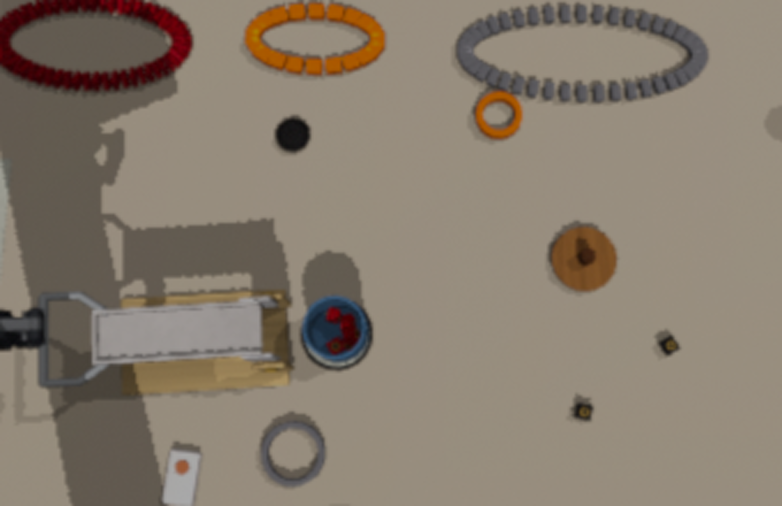

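Run:
```python
from h import *
plan([0.611,-0.2205,0.23],95.6,16)
```

```text
{"delta_pos": [-0.42, -3.57, 0.05], "dr": [-0.1, -0.0, 5.6]}
{"delta_pos": [-0.77, -3.51, 0.05], "dr": [-0.1, -0.0, 5.6]}
{"delta_pos": [-1.11, -3.41, 0.04], "dr": [-0.1, -0.0, 5.6]}
{"delta_pos": [-1.44, -3.29, 0.04], "dr": [-0.1, -0.0, 5.6]}
{"delta_pos": [-1.76, -3.13, 0.04], "dr": [-0.1, -0.0, 5.6]}
{"delta_pos": [-2.05, -2.95, 0.03], "dr": [-0.1, -0.0, 5.6]}
{"delta_pos": [-2.33, -2.73, 0.03], "dr": [-0.1, -0.0, 5.6]}
{"delta_pos": [-2.59, -2.49, 0.03], "dr": [-0.1, -0.0, 5.6]}
{"delta_pos": [-2.82, -2.22, 0.03], "dr": [-0.1, -0.0, 5.6]}
{"delta_pos": [-3.02, -1.94, 0.03], "dr": [-0.1, -0.0, 5.6]}
{"delta_pos": [-3.2, -1.63, 0.02], "dr": [-0.1, -0.0, 5.6]}
{"delta_pos": [-3.34, -1.31, 0.02], "dr": [-0.1, -0.0, 5.6]}
{"delta_pos": [-3.46, -0.98, 0.02], "dr": [-0.1, -0.0, 5.6]}
{"delta_pos": [-3.53, -0.63, 0.02], "dr": [-0.1, -0.0, 5.6]}
{"delta_pos": [-3.58, -0.28, 0.02], "dr": [-0.1, -0.0, 5.6]}
{"delta_pos": [-3.59, 0.07, 0.02], "dr": [-0.1, -0.0, 5.6]}
dist mm/row 35.90699338688498 tcp [0.4886 0.3408 0.2334] toolx -174.5 open 0.0365 F [0.9 0.3 0.3] t 68.5
```

step_arm:
  targets:
    - {"delta_pos": [-0.3,-2.8,0],"dr": [0,0,5.6]}
    - {"delta_pos": [-0.8,-3.5,0],"dr": [0,0,5.6]}
    - {"delta_pos": [-1.1,-3.4,0],"dr": [0,0,5.6]}
    - {"delta_pos": [-1.4,-3.3,0],"dr": [0,0,5.6]}
    - {"delta_pos": [-1.8,-3.1,0],"dr": [0,0,5.6]}
    - {"delta_pos": [-2,-2.9,0],"dr": [0,0,5.6]}
    - {"delta_pos": [-2.3,-2.7,0],"dr": [0,0,5.6]}
    - {"delta_pos": [-2.6,-2.5,0],"dr": [0,0,5.6]}
  fingers: 0.1

```text
t: 69.3
tcp_pos: [0.5451, 0.0637, 0.2308]
tcp_rot: [0.346, 0.938, -0.007, -0.006]
wrist_force: [0.3, -0.4, 0.0]
opening: 0.0383
```

Run:
```python
from h import *
im,d,s=wrist("pics/w28.png")
crop(im,100,500,50,300,2,"pics/w28c.png")
plan([0.611,-0.2205,0.16],95.6,8)
```

```text
{"delta_pos": [-2.89, -2.1, 0.92], "dr": [-0.1, 0.0, 5.4]}
{"delta_pos": [-3.07, -1.81, 0.92], "dr": [-0.1, 0.0, 5.4]}
{"delta_pos": [-3.23, -1.52, 0.91], "dr": [-0.1, 0.0, 5.4]}
{"delta_pos": [-3.36, -1.21, 0.9], "dr": [-0.1, 0.0, 5.4]}
{"delta_pos": [-3.46, -0.88, 0.9], "dr": [-0.1, 0.0, 5.4]}
{"delta_pos": [-3.53, -0.55, 0.89], "dr": [-0.1, 0.0, 5.4]}
{"delta_pos": [-3.57, -0.22, 0.89], "dr": [-0.1, 0.0, 5.4]}
{"delta_pos": [-3.57, 0.12, 0.89], "dr": [-0.1, 0.0, 5.4]}
dist mm/row 36.83453113566768 tcp [0.5471 0.0583 0.2308] toolx 139.1 open 0.0384 F [ 2.1 -2.3  0.2] t 69.35
```

View pics/w28c.png

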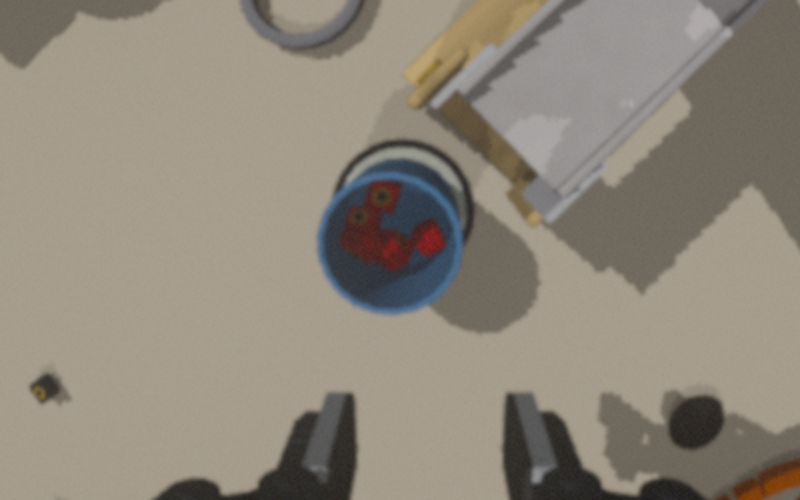

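step_arm:
  targets:
    - {"delta_pos": [-2.9,-2.1,0.5],"dr": [0,0,5.5]}
    - {"delta_pos": [-3.2,-1.9,0.8],"dr": [0,0,5.5]}
    - {"delta_pos": [-3.6,-1.7,1],"dr": [0,0,5.5]}
    - {"delta_pos": [-3.9,-1.4,1],"dr": [0,0,5.5]}
    - {"delta_pos": [-4,-1,1],"dr": [0,0,5.5]}
    - {"delta_pos": [-3.8,-0.6,1],"dr": [0,0,5.5]}
    - {"delta_pos": [-2.8,-0.2,1],"dr": [0,0,5.5]}
    - {"delta_pos": [-1.5,0,0.5],"dr": [0,0,4]}

```text
t: 70.15
tcp_pos: [0.606, -0.224, 0.1597]
tcp_rot: [0.676, 0.737, -0.009, -0.002]
wrist_force: [-0.6, 1.0, -0.3]
opening: 0.0384
```

step_arm:
  targets:
    - {"delta_pos": [-0.5,0,1],"dr": [0,0,0]}
    - {"delta_pos": [0,0,1],"dr": [0,0,0]}
    - {"delta_pos": [0,0,0],"dr": [0,0,0]}
    - {"delta_pos": [0,0,0],"dr": [0,0,0]}
    - {"delta_pos": [0,0,0],"dr": [0,0,0]}
    - {"delta_pos": [0,0,0],"dr": [0,0,0]}
    - {"delta_pos": [0,0,0],"dr": [0,0,0]}
    - {"delta_pos": [0,0,0],"dr": [0,0,0]}

```text
t: 70.95
tcp_pos: [0.6054, -0.226, 0.1367]
tcp_rot: [0.673, 0.74, -0.009, -0.004]
wrist_force: [-0.6, -1.0, -0.4]
opening: 0.0385
```

```bash
cat >> h.py <<'E'
def lidfit(n,im,d,s):
    for x in masks_of(n,"lid")[:1]:
        v,u=np.nonzero(x['mask']); ok=d[v,u]>0; v,u=v[ok],u[ok]
        P=wd(u,v,d[v,u],s); z0=np.median(P[:,2]); print("zmed",z0)
        F=P[abs(P[:,2]-z0)<.003]; K=P[P[:,2]>z0+.019]
        print("flange",cv2.minEnclosingCircle(F[:,:2].astype(np.float32)),"knobtop",K.mean(0),len(K),cv2.minEnclosingCircle(K[:,:2].astype(np.float32)))
E
python3 - <<'E'
from h import *
np.set_printoptions(precision=4,suppress=True)
im,d,s=wrist("pics/w29.png")
lidfit("wrist",im,d,s)
print([(np.round(r['point'],4).tolist(),round(r['p'],2)) for r in mark_of("wrist","lid")])
plan([0.611,-0.2205,0.07],95.6,1)
E
```

```text
zmed 0.01262224855300681
flange ((0.6096441149711609, -0.22060653567314148), 0.038326188921928406) knobtop [ 0.6095 -0.2202  0.0343] 390 ((0.6095883250236511, -0.22088183462619781), 0.009336503222584724)
[([0.609, -0.2225, 0.0066], 0.94), ([0.7805, -0.1258, 0.0011], 0.17)]
{"delta_pos": [0.57, 0.75, 6.63], "dr": [-1.1, 0.4, -0.2]}
dist mm/row 67.00674508760042 tcp [ 0.6053 -0.2263  0.1365] toolx 95.4 open 0.0384 F [-0.4 -0.1  0.1] t 71.1
```

View pics/w29.png

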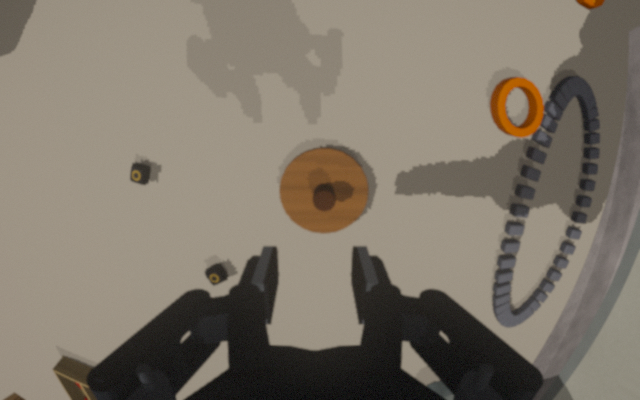

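step_arm:
  targets:
    - {"delta_pos": [0.3,0.4,1],"dr": [-0.6,0.2,0]}
    - {"delta_pos": [0.2,0.2,1.8],"dr": [-0.4,0.2,0]}
    - {"delta_pos": [0,0,2],"dr": [0,0,0]}
    - {"delta_pos": [0,0,1.5],"dr": [0,0,0]}
    - {"delta_pos": [0,0,0.7],"dr": [0,0,0]}
    - {"delta_pos": [0,0,0],"dr": [0,0,0]}
    - {"delta_pos": [0,0,0],"dr": [0,0,0]}
    - {"delta_pos": [0,0,0],"dr": [0,0,0]}

```text
t: 71.9
tcp_pos: [0.612, -0.2208, 0.0624]
tcp_rot: [0.674, 0.739, 0.001, 0.001]
wrist_force: [-0.5, 0.0, -0.1]
opening: 0.0384
```

Run:
```python
from h import *
np.set_printoptions(precision=4,suppress=True)
im,d,s=wrist("pics/w30.png")
lidfit("wrist",im,d,s)
plan([0.6097,-0.2207,0.033],95.6,1)
```

```text
zmed 0.012641809347932298
flange ((0.6099679470062256, -0.2206147164106369), 0.03773375600576401) knobtop [ 0.6095 -0.22    0.0343] 726 ((0.6046427488327026, -0.2181961089372635), 0.014437224715948105)
{"delta_pos": [0.05, -0.26, 2.98], "dr": [0.2, 0.0, -0.3]}
dist mm/row 29.871281904827498 tcp [ 0.6122 -0.2209  0.0628] toolx 95.3 open 0.0384 F [0.3 0.3 0. ] t 72.0
```

step_arm:
  targets:
    - {"delta_pos": [0,-0.2,0.7],"dr": [0.2,0,0]}
    - {"delta_pos": [0,-0.1,0.9],"dr": [0,0,0]}
    - {"delta_pos": [0,0,0.8],"dr": [0,0,0]}
    - {"delta_pos": [0,0,0.4],"dr": [0,0,0]}
    - {"delta_pos": [0,0,0.1],"dr": [0,0,0]}
    - {"delta_pos": [0,0,0],"dr": [0,0,0]}
    - {"delta_pos": [0,0,0],"dr": [0,0,0]}
    - {"delta_pos": [0,0,0],"dr": [0,0,0]}

```text
t: 72.8
tcp_pos: [0.6095, -0.2216, 0.0321]
tcp_rot: [0.674, 0.739, -0.0, 0.001]
wrist_force: [-0.1, -0.6, -0.6]
opening: 0.0384
```

Run:
```python
from h import *
plan([0.6097,-0.2207,0.033],95.6,1)
```

```text
{"delta_pos": [0.09, 0.02, -0.09], "dr": [0.0, 0.1, -0.3]}
dist mm/row 1.2625551340372207 tcp [ 0.6095 -0.2216  0.0321] toolx 95.3 open 0.0384 F [-0.1 -0.6 -0.6] t 72.8
```

step_arm:
  targets:
    - {"delta_pos": [0.1,0,-0.1],"dr": [0,0,0]}
    - {"delta_pos": [0,0,0],"dr": [0,0,0]}
    - {"delta_pos": [0,0,0],"dr": [0,0,0]}
    - {"delta_pos": [0,0,0],"dr": [0,0,0]}
    - {"delta_pos": [0,0,0],"dr": [0,0,0]}
    - {"delta_pos": [0,0,0],"dr": [0,0,0]}
    - {"delta_pos": [0,0,0],"dr": [0,0,0]}
    - {"delta_pos": [0,0,0],"dr": [0,0,0]}
  fingers: 1

```text
t: 73.6
tcp_pos: [0.6096, -0.2205, 0.0338]
tcp_rot: [0.674, 0.739, -0.0, 0.001]
wrist_force: [0.3, -0.2, -0.7]
opening: 0.0157
```

Run:
```python
from h import *
plan([0.6097,-0.2207,0.033],95.6,1)
```

```text
{"delta_pos": [-0.02, 0.0, 0.08], "dr": [0.1, 0.1, -0.3]}
dist mm/row 0.8549271413840785 tcp [ 0.6096 -0.2205  0.0338] toolx 95.3 open 0.0157 F [ 0.3 -0.2 -0.7] t 73.6
```

step_arm:
  targets:
    - {"delta_pos": [0,0,-1.5],"dr": [0,0,0]}
    - {"delta_pos": [0,0,-3],"dr": [0,0,0]}
    - {"delta_pos": [0,0,-4],"dr": [0,0,0]}
    - {"delta_pos": [0,0,-4],"dr": [0,0,0]}
    - {"delta_pos": [0,0,-3],"dr": [0,0,0]}
    - {"delta_pos": [0,0,-1],"dr": [0,0,0]}
    - {"delta_pos": [0,0,0],"dr": [0,0,0]}
    - {"delta_pos": [0,0,0],"dr": [0,0,0]}

```text
t: 74.4
tcp_pos: [0.6086, -0.2199, 0.2085]
tcp_rot: [0.674, 0.739, -0.0, 0.001]
wrist_force: [0.1, -0.5, -1.0]
opening: 0.0158
```

Run:
```python
from h import *
plan([0.5174,-0.02,0.19],95.6,8)
```

```text
{"delta_pos": [2.59, -0.9, 0.23], "dr": [0.0, 0.0, -0.0]}
{"delta_pos": [2.59, -0.9, 0.23], "dr": [0.0, 0.0, -0.0]}
{"delta_pos": [2.59, -0.9, 0.23], "dr": [0.0, 0.0, -0.0]}
{"delta_pos": [2.59, -0.9, 0.23], "dr": [0.0, 0.0, -0.0]}
{"delta_pos": [2.6, -0.9, 0.23], "dr": [0.0, 0.0, -0.0]}
{"delta_pos": [2.6, -0.9, 0.23], "dr": [0.0, 0.0, -0.0]}
{"delta_pos": [2.6, -0.89, 0.23], "dr": [0.0, 0.0, -0.0]}
{"delta_pos": [2.6, -0.89, 0.23], "dr": [0.0, 0.0, -0.0]}
dist mm/row 27.559270541852896 tcp [ 0.6086 -0.2199  0.2085] toolx 95.3 open 0.0158 F [ 0.1 -0.5 -1. ] t 74.4
```

step_arm:
  targets:
    - {"delta_pos": [2,-0.7,0],"dr": [0,0,0]}
    - {"delta_pos": [3.2,-1.2,0],"dr": [0,0,0]}
    - {"delta_pos": [4,-1.4,0],"dr": [0,0,0]}
    - {"delta_pos": [4,-1.4,0],"dr": [0,0,0]}
    - {"delta_pos": [3.5,-1.2,0],"dr": [0,0,0]}
    - {"delta_pos": [2,-0.7,0],"dr": [0,0,0]}
    - {"delta_pos": [1,-0.3,0],"dr": [0,0,0]}
    - {"delta_pos": [0,0,0],"dr": [0,0,0]}

```text
t: 75.2
tcp_pos: [0.5099, -0.0227, 0.1934]
tcp_rot: [0.675, 0.738, -0.006, -0.012]
wrist_force: [0.4, -0.5, -0.7]
opening: 0.0157
```

```bash
cat >> h.py <<'E'
def potfit(im,d,s):
    for x in masks_of("wrist","pot")[:1]:
        v,u=np.nonzero(x['mask']); ok=d[v,u]>0; v,u=v[ok],u[ok]; P=wd(u,v,d[v,u],s); Q=P[abs(P[:,2]-.08)<.003]
        A=np.c_[2*Q[:,:2],np.ones(len(Q))]; 
        print("pot p",x['p'],len(Q),"enc",cv2.minEnclosingCircle(Q[:,:2].astype(np.float32)),"mean",Q.mean(0))
        sol=np.linalg.lstsq(A,(Q[:,:2]**2).sum(1),rcond=None)[0]; print("lsq ring",sol[:2],np.sqrt(sol[2]+sol[:2]@sol[:2]))
E
python3 - <<'E'
from h import *
np.set_printoptions(precision=4,suppress=True)
im,d,s=wrist("pics/w31.png")
potfit(im,d,s); lidfit("wrist",im,d,s)
plan([0.5174,0.0588,0.19],95.6,4)
E
```

```text
pot p 0.56 1194 enc ((0.517709493637085, 0.05895858630537987), 0.034080032259225845) mean [0.5183 0.0593 0.0802]
lsq ring [0.5178 0.0587] 0.03170605904204851
zmed 0.17250169272463736
flange ((0.5087199211120605, -0.022916972637176514), 0.03833979740738869) knobtop [ 0.5092 -0.0221  0.1941] 944 ((0.5032555460929871, -0.022801747545599937), 0.018194476142525673)
{"delta_pos": [2.07, 0.31, 0.12], "dr": [-0.3, -0.1, -0.2]}
{"delta_pos": [2.07, 0.32, 0.11], "dr": [-0.3, -0.1, -0.2]}
{"delta_pos": [2.07, 0.33, 0.11], "dr": [-0.3, -0.1, -0.2]}
{"delta_pos": [2.07, 0.33, 0.11], "dr": [-0.3, -0.1, -0.2]}
dist mm/row 20.992349118536005 tcp [ 0.5121 -0.0249  0.1942] toolx 94.9 open 0.0157 F [ 0.4 -1.  -0.6] t 75.35
```

View pics/w31.png

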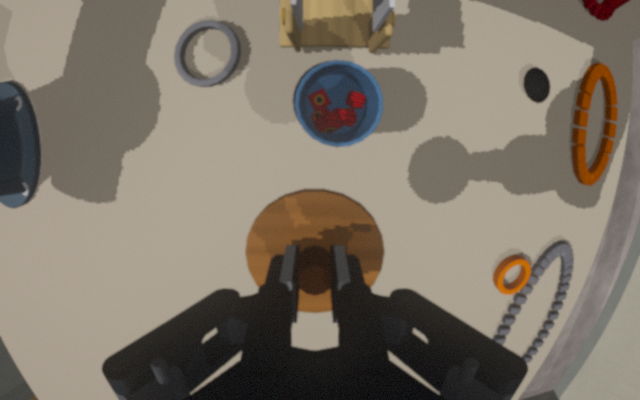

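step_arm:
  targets:
    - {"delta_pos": [1.5,0.3,0],"dr": [-0.5,-0.2,-0.4]}
    - {"delta_pos": [2.2,0.4,0],"dr": [-0.5,-0.2,-0.4]}
    - {"delta_pos": [2.2,0.4,0.2],"dr": [0,0,0]}
    - {"delta_pos": [1.5,0.3,0.3],"dr": [0,0,0]}
    - {"delta_pos": [0.7,0.1,0.3],"dr": [0,0,0]}
    - {"delta_pos": [0.2,0,0],"dr": [0,0,0]}
    - {"delta_pos": [0,0,0],"dr": [0,0,0]}
    - {"delta_pos": [0,0,0],"dr": [0,0,0]}

```text
t: 76.15
tcp_pos: [0.5255, 0.0589, 0.1862]
tcp_rot: [0.674, 0.739, 0.001, 0.002]
wrist_force: [0.4, -0.3, -0.8]
opening: 0.0157
```

Run:
```python
from h import *
plan([0.5178,0.0588,0.13],95.6,1)
```

```text
{"delta_pos": [0.07, -0.79, 5.62], "dr": [0.2, 0.0, -0.3]}
dist mm/row 56.705935085838654 tcp [0.5255 0.0589 0.1862] toolx 95.3 open 0.0157 F [ 0.4 -0.3 -0.8] t 76.15
```

Descend to TCP 0.13 (plug bottom at 0.096, above the rim).

step_arm:
  targets:
    - {"delta_pos": [0.1,-0.4,0.5],"dr": [0.2,0,-0.3]}
    - {"delta_pos": [0,-0.4,1.0],"dr": [0,0,0]}
    - {"delta_pos": [0.1,0,1.2],"dr": [0,0,0]}
    - {"delta_pos": [0.1,0,1.1],"dr": [0,0,0]}
    - {"delta_pos": [0.1,0,0.9],"dr": [0,0,0]}
    - {"delta_pos": [0,0,0.4],"dr": [0,0,0]}
    - {"delta_pos": [0,0,0],"dr": [0,0,0]}
    - {"delta_pos": [0,0,0],"dr": [0,0,0]}

```text
t: 76.95
tcp_pos: [0.5167, 0.059, 0.1324]
tcp_rot: [0.673, 0.739, -0.0, 0.001]
wrist_force: [0.3, 0.0, -0.7]
opening: 0.0162
```

Run:
```python
from h import *
plan([0.5178,0.0588,0.1078],95.6,1)
```

```text
{"delta_pos": [-0.03, 0.1, 2.46], "dr": [0.0, 0.1, -0.2]}
dist mm/row 24.620607376193924 tcp [0.5167 0.059  0.1324] toolx 95.4 open 0.0162 F [ 0.3  0.  -0.7] t 76.95
```

step_arm:
  targets:
    - {"delta_pos": [0,0.15,0.3],"dr": [0,0,0]}
    - {"delta_pos": [0,0,0.5],"dr": [0,0,0]}
    - {"delta_pos": [0,0,0.4],"dr": [0,0,0]}
    - {"delta_pos": [0,0,0.1],"dr": [0,0,0]}
    - {"delta_pos": [0,0,0],"dr": [0,0,0]}
    - {"delta_pos": [0,0,0],"dr": [0,0,0]}
    - {"delta_pos": [0,0,0],"dr": [0,0,0]}
    - {"delta_pos": [0,0,0],"dr": [0,0,0]}

```text
t: 77.75
tcp_pos: [0.5195, 0.0592, 0.1195]
tcp_rot: [0.673, 0.74, 0.001, 0.002]
wrist_force: [-0.4, -0.1, -0.6]
opening: 0.0163
```

Run:
```python
from h import *
plan([0.5178,0.0588,0.1078],95.6,1)
```

```text
{"delta_pos": [-0.02, -0.18, 1.16], "dr": [0.2, 0.1, -0.2]}
dist mm/row 11.781279166809083 tcp [0.5195 0.0592 0.1195] toolx 95.4 open 0.0163 F [-0.4 -0.1 -0.6] t 77.75
```

Run:
```python
from h import *
im,d,s=wrist("pics/w32.png")
im2,d2=grab_frame("scene"); crop(im2,300,420,100,240,4,"pics/s32.png")
```

```text
(no output)
```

View pics/w32.png

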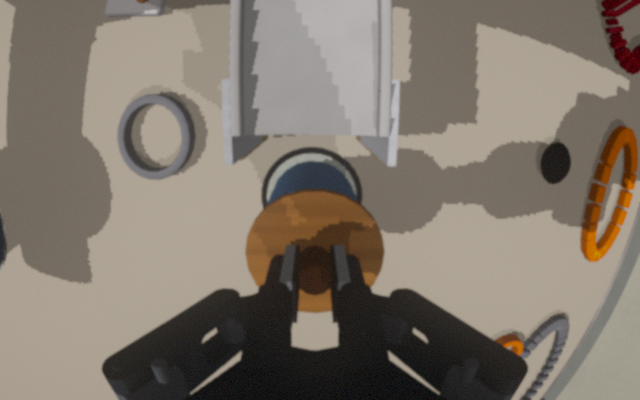

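View pics/s32.png

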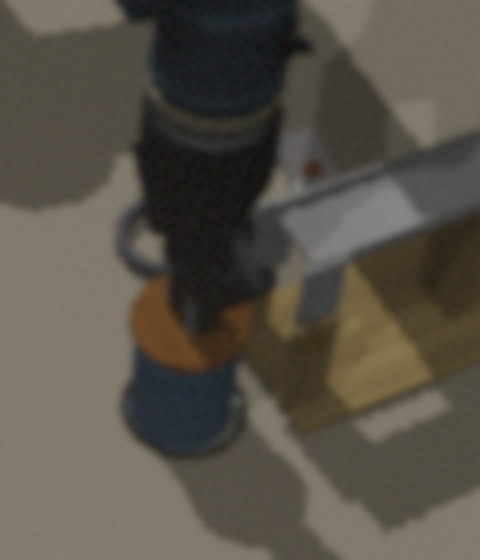

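Aligned and level. Correct and lower the last 11 mm.

step_arm:
  targets:
    - {"delta_pos": [0,-0.2,0.1],"dr": [0.2,0,0]}
    - {"delta_pos": [0,0,0.2],"dr": [0,0,0]}
    - {"delta_pos": [0,0,0.2],"dr": [0,0,0]}
    - {"delta_pos": [0,0,0.2],"dr": [0,0,0]}
    - {"delta_pos": [0,0,0.2],"dr": [0,0,0]}
    - {"delta_pos": [0,0,0],"dr": [0,0,0]}
    - {"delta_pos": [0,0,0],"dr": [0,0,0]}
    - {"delta_pos": [0,0,0],"dr": [0,0,0]}

```text
t: 78.65
tcp_pos: [0.5173, 0.0589, 0.1095]
tcp_rot: [0.673, 0.74, -0.001, 0.001]
wrist_force: [0.1, 0.5, -0.8]
opening: 0.0162
```

Run:
```python
from h import *
plan([0.5178,0.0588,0.1078],95.6,1)
```

```text
{"delta_pos": [-0.02, 0.05, 0.17], "dr": [-0.0, 0.1, -0.2]}
dist mm/row 1.815397029418607 tcp [0.5173 0.0589 0.1095] toolx 95.4 open 0.0162 F [ 0.1  0.5 -0.8] t 78.65
```

step_arm:
  targets:
    - {"delta_pos": [0,0,0.15],"dr": [0,0,0]}
    - {"delta_pos": [0,0,0.1],"dr": [0,0,0]}
    - {"delta_pos": [0,0,0.1],"dr": [0,0,0]}
    - {"delta_pos": [0,0,0],"dr": [0,0,0]}
    - {"delta_pos": [0,0,0],"dr": [0,0,0]}
    - {"delta_pos": [0,0,0],"dr": [0,0,0]}
    - {"delta_pos": [0,0,0],"dr": [0,0,0]}
    - {"delta_pos": [0,0,0],"dr": [0,0,0]}

```text
t: 79.45
tcp_pos: [0.5176, 0.0589, 0.1078]
tcp_rot: [0.673, 0.74, -0.0, 0.001]
wrist_force: [0.7, -0.8, -0.5]
opening: 0.0154
```

Run:
```python
from h import *
plan([0.5178,0.0588,0.1078],95.6,1)
```

```text
{"delta_pos": [-0.01, 0.02, 0.0], "dr": [0.1, 0.1, -0.2]}
dist mm/row 0.19135211264977198 tcp [0.5176 0.0589 0.1078] toolx 95.4 open 0.0154 F [ 0.7 -0.8 -0.5] t 79.45
```

Exactly at seating height; release and rise.

step_arm:
  targets:
    - {"delta_pos": [0,0,0],"dr": [0,0,0]}
    - {"delta_pos": [0,0,0],"dr": [0,0,0]}
    - {"delta_pos": [0,0,0],"dr": [0,0,0]}
    - {"delta_pos": [0,0,0],"dr": [0,0,0]}
    - {"delta_pos": [0,0,-0.5],"dr": [0,0,0]}
    - {"delta_pos": [0,0,-1],"dr": [0,0,0]}
    - {"delta_pos": [0,0,-2],"dr": [0,0,0]}
    - {"delta_pos": [0,0,-2],"dr": [0,0,0]}
  fingers: 0.3

```text
t: 80.25
tcp_pos: [0.516, 0.0591, 0.1635]
tcp_rot: [0.673, 0.74, -0.002, -0.001]
wrist_force: [0.4, -0.8, -0.7]
opening: 0.0298
```

step_arm:
  targets:
    - {"delta_pos": [-1,0,-2],"dr": [0,0,0]}
    - {"delta_pos": [-2,0,-2],"dr": [0,0,0]}
    - {"delta_pos": [-2,0,-1],"dr": [0,0,0]}
    - {"delta_pos": [-1,0,0],"dr": [0,0,0]}
    - {"delta_pos": [0,0,0],"dr": [0,0,0]}
    - {"delta_pos": [0,0,0],"dr": [0,0,0]}
    - {"delta_pos": [0,0,0],"dr": [0,0,0]}
    - {"delta_pos": [0,0,0],"dr": [0,0,0]}

```text
t: 81.05
tcp_pos: [0.522, -0.0003, 0.221]
tcp_rot: [0.672, 0.74, -0.0, 0.001]
wrist_force: [0.7, -1.2, 0.3]
opening: 0.0301
```

Run:
```python
from h import *
np.set_printoptions(precision=4,suppress=True)
im,d,s=wrist("pics/w33.png")
lidfit("wrist",im,d,s); potfit(im,d,s)
for x in masks_of("wrist","lid")[:1]:
    v,u=np.nonzero(x['mask']); ok=d[v,u]>0; v,u=v[ok],u[ok]; P=wd(u,v,d[v,u],s); F=P[abs(P[:,2]-np.median(P[:,2]))<.004]; c=F.mean(0); nrm=np.linalg.svd(F-c,full_matrices=False)[2][2]; print("flange plane z",c,"normal",nrm, "tilt",np.arccos(abs(nrm[2])))
im2,d2=grab_frame("scene"); crop(im2,130,480,60,340,2.2,"pics/s33.png")
print(read_state()['tcp_pos'])
```

```text
zmed 0.086625099907786
flange ((0.5171738266944885, 0.057880569249391556), 0.038321353495121) knobtop [0.5172 0.0583 0.1084] 405 ((0.5171010494232178, 0.058533284813165665), 0.009076052345335484)
flange plane z [0.5171 0.0588 0.0866] normal [-0.001  -0.0011  1.    ] tilt 0.00150768389168677
[ 0.5224 -0.0006  0.2214]
```

View pics/w33.png

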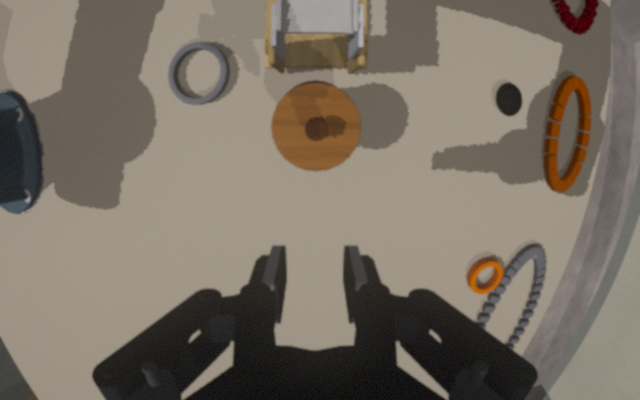

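View pics/s33.png

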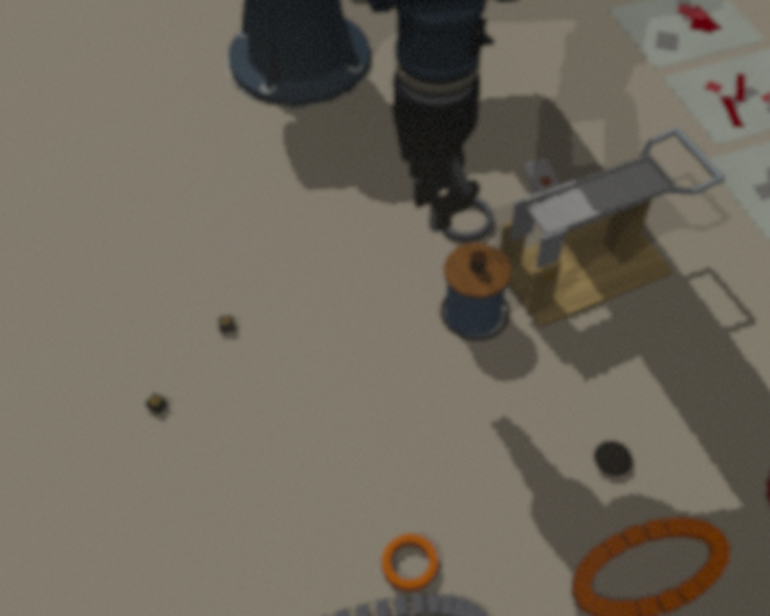

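Run:
```python
from h import *
im=cv2.imread("pics/w31.png")[:,:,::-1]; crop(im,285,395,50,155,5,"pics/w31c.png")
im,d=grab_frame("top"); crop(im,150,400,120,340,2.5,"pics/t34.png")
print([(np.round(r['point'],4).tolist(),round(r['p'],2)) for r in mark_of("top","bead1")])
im,d=grab_frame("scene"); print([(np.round(r['point'],4).tolist(),round(r['p'],2)) for r in mark_of("scene","bead1")])
```

```text
[]
[([0.5131, 0.1292, 0.135], 0.52)]
```

View pics/w31c.png

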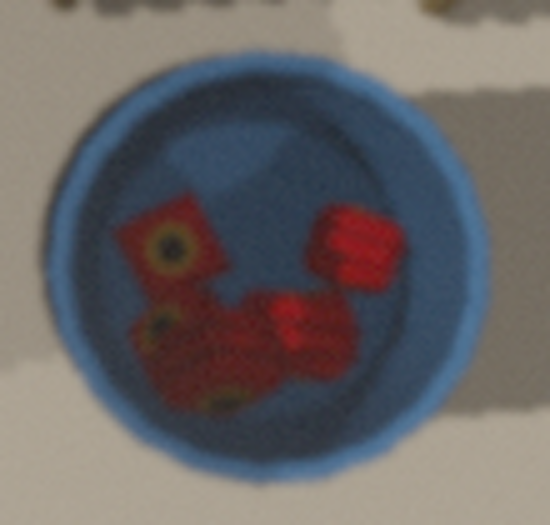

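View pics/t34.png

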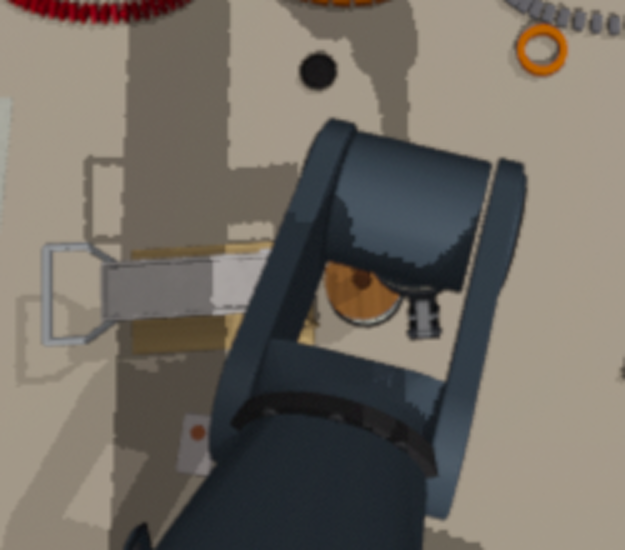

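Run:
```python
from h import *
plan([0.68,0.13,0.2],10,14)
```

```text
{"delta_pos": [0.82, 1.21, 0.16], "dr": [0.0, -0.0, 6.1]}
{"delta_pos": [0.95, 1.11, 0.16], "dr": [0.0, -0.0, 6.1]}
{"delta_pos": [1.06, 1.01, 0.16], "dr": [0.0, -0.0, 6.1]}
{"delta_pos": [1.16, 0.89, 0.16], "dr": [0.0, -0.0, 6.1]}
{"delta_pos": [1.25, 0.76, 0.16], "dr": [0.0, -0.0, 6.1]}
{"delta_pos": [1.32, 0.62, 0.15], "dr": [0.0, -0.0, 6.1]}
{"delta_pos": [1.38, 0.48, 0.15], "dr": [0.0, -0.0, 6.1]}
{"delta_pos": [1.43, 0.33, 0.15], "dr": [0.0, -0.0, 6.1]}
{"delta_pos": [1.45, 0.18, 0.15], "dr": [0.0, -0.0, 6.1]}
{"delta_pos": [1.46, 0.02, 0.15], "dr": [0.0, -0.0, 6.1]}
{"delta_pos": [1.46, -0.14, 0.15], "dr": [0.0, -0.0, 6.1]}
{"delta_pos": [1.43, -0.29, 0.15], "dr": [0.0, -0.0, 6.1]}
{"delta_pos": [1.39, -0.44, 0.15], "dr": [0.0, -0.0, 6.1]}
{"delta_pos": [1.34, -0.59, 0.15], "dr": [0.0, -0.0, 6.1]}
dist mm/row 14.70785520770364 tcp [ 0.5226 -0.0009  0.2217] toolx 95.5 open 0.0304 F [ 0.9 -0.4  0.3] t 81.5
```

step_arm:
  targets:
    - {"delta_pos": [0,1.5,0],"dr": [0,0,6]}
    - {"delta_pos": [0.3,1.6,0],"dr": [0,0,6]}
    - {"delta_pos": [0.6,1.6,0],"dr": [0,0,6]}
    - {"delta_pos": [1,1.4,0],"dr": [0,0,6]}
    - {"delta_pos": [1.3,1.2,0],"dr": [0,0,6]}
    - {"delta_pos": [1.4,0.8,0],"dr": [0,0,6]}
    - {"delta_pos": [1.4,0.5,0],"dr": [0,0,6]}
    - {"delta_pos": [1.4,0.3,0],"dr": [0,0,6]}

```text
t: 82.3
tcp_pos: [0.64, 0.0501, 0.2213]
tcp_rot: [0.923, 0.386, -0.0, 0.001]
wrist_force: [-0.1, -0.2, 0.3]
opening: 0.0297
```

step_arm:
  targets:
    - {"delta_pos": [1.5,0.2,0.2],"dr": [0,0,6]}
    - {"delta_pos": [1.5,0,0.2],"dr": [0,0,6]}
    - {"delta_pos": [1.5,-0.2,0.2],"dr": [0,0,6]}
    - {"delta_pos": [1.5,-0.4,0.2],"dr": [0,0,6]}
    - {"delta_pos": [1,-0.5,0],"dr": [0,0,6]}
    - {"delta_pos": [0.5,-0.5,0],"dr": [0,0,4]}
    - {"delta_pos": [0,0,0],"dr": [0,0,0]}
    - {"delta_pos": [0,0,0],"dr": [0,0,0]}

```text
t: 83.1
tcp_pos: [0.7012, 0.1062, 0.2108]
tcp_rot: [0.996, 0.087, -0.001, 0.001]
wrist_force: [-0.5, 0.3, 0.3]
opening: 0.0299
```

Run:
```python
from h import *
im,d,s=wrist("pics/w35.png")
plan([0.68,0.13,0.2],10,1)
```

```text
{"delta_pos": [-1.66, -2.71, 1.08], "dr": [0.1, 0.1, -0.0]}
dist mm/row 33.54993464219429 tcp [0.701  0.1062 0.2108] toolx 10.0 open 0.0301 F [-1.3 -0.7 -0.1] t 83.15
```

View pics/w35.png

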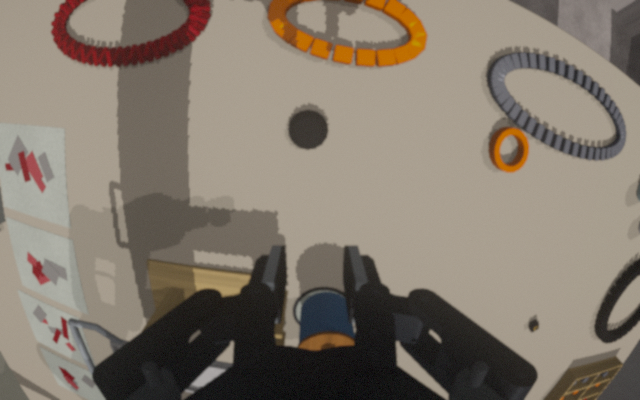

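Run:
```python
import cv2
a=cv2.imread("pics/s27.png")[130:350,420:690]; b=cv2.imread("pics/s26.png")[200:460,140:420]
cv2.imwrite("pics/z1.png",cv2.resize(a,None,fx=2.6,fy=2.6,interpolation=cv2.INTER_CUBIC)); cv2.imwrite("pics/z2.png",cv2.resize(b,None,fx=2.2,fy=2.2,interpolation=cv2.INTER_CUBIC))
```

```text
(no output)
```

View pics/z1.png

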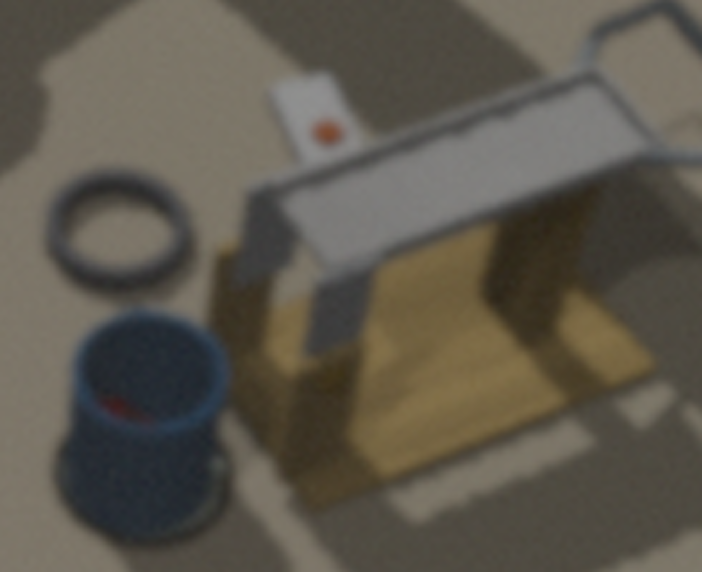

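View pics/z2.png

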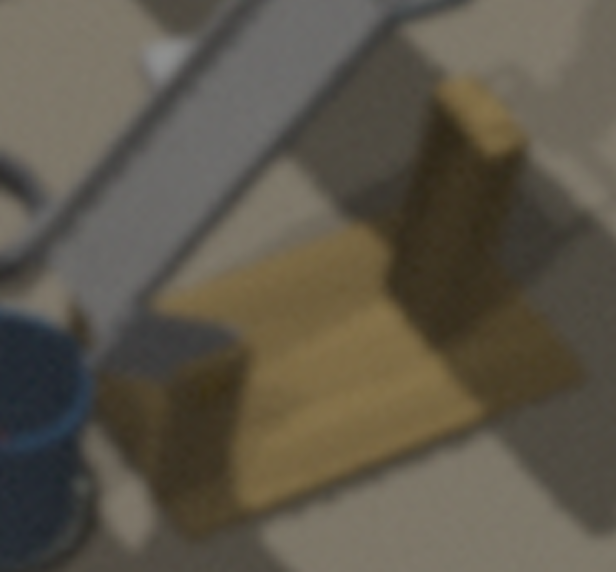

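Run:
```python
from h import *
im,d=grab_frame("top"); crop(im,200,480,120,310,2.6,"pics/t36.png")
print([(n,[(np.round(r['point'],4).tolist(),round(r['p'],2)) for r in mark_of("top",n)]) for n in("lid","pot","black1","bangle","brooch","orange_ring","pebble","bar")])
s=read_state(); print(s['t'],abs(s['qvel']).max())
finish_job()
```

```text
[('lid', [([0.5147, 0.0578, 0.0714], 0.79), ([0.7497, 0.1209, 0.0007], 0.25)]), ('pot', [([0.5125, 0.1277, 0.1334], 0.55)]), ('black1', [([0.4386, -0.2182, -0.0003], 0.51), ([0.5136, -0.3169, -0.0002], 0.45)]), ('bangle', [([0.3814, 0.1078, 0.0029], 0.69)]), ('brooch', []), ('orange_ring', [([0.782, -0.1201, 0.0024], 0.5)]), ('pebble', [([0.7501, 0.1213, -0.0008], 0.47)]), ('bar', [])]
83.6 0.0018164120603678133
the job is handed in; nothing more can be done
```

View pics/t36.png

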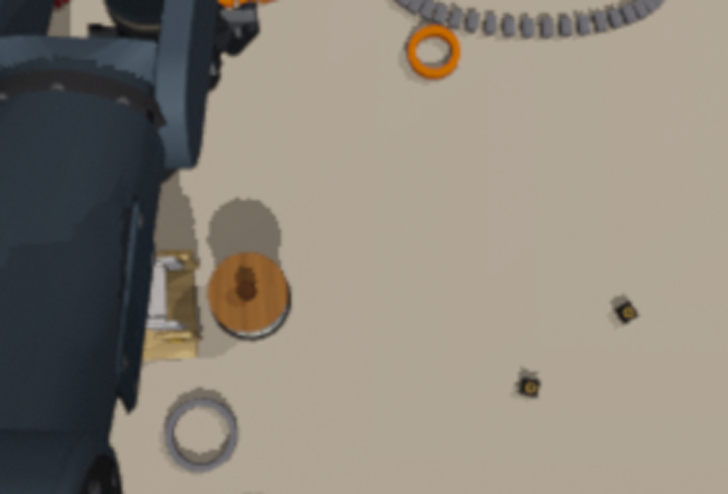

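I put the pot on the marked spot, laid all six red beads on the tray, tipped it to about 0.9 rad, let it back down, and set the lid on the pot. I handed the job in at t ≈ 83.6 s.

**Lid and pot:**
- The lid's flange top measured 86.6 mm above the table, against 86 mm when fully seated.
- Its tilt was about 0.002 rad and it sat about 1 mm off the pot's axis.
- The pot stood about 2–3 mm from the spot's centre.

**Tray and bystanders:** The tray looked level and empty after it was let down. The black beads, bangle, orange ring and pebble were where they started, to within measuring error. The brooch was hidden by the arm in the last picture, but earlier pictures showed it in place.

**Checks that fell short or disagreed:**
- I could pick out only about five beads separately in the heap in the pot. I take all six to be in because no red bead showed on the tray or table.
- A last wrist view meant to show under the tray was blocked by the gripper. A small patch behind one post of the stand was never directly seen.
- The detector reported a "bead" at the tray's lip (p 0.52), which I judged false from the pictures. In the last top picture it also placed the pot at the lip, because the pot was under its lid.
- While I was placing the pot, the gripper lightly touched something, most likely the tray's lip (about 4 N). Nothing moved.

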